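# Lock the coin trays together and send them through the counter hatch

### The arm

A 6-joint arm with a two-finger parallel gripper is mounted at the origin on the work surface. World frame = base frame: x ahead of the robot, y to its left, z up, the work surface at z = 0. Lengths are in m, angles in degrees, forces in N, time in s.
With the tool pointing down it reaches from about 0.375 to 0.9 m from the base axis. Payload 3.1 kg.
Tool frame: the origin (TCP) lies between the finger pads; the fingertips stand 22 mm ahead of it and the grasp point (between the pads) lies 3 mm ahead of it (bot.tip_extent is the distance from the TCP to the fingertips, in m); y points along the fingers, z is the direction in which the jaws open and shut, and the axes are right-handed (so a half turn about y gives the same grasp; the last joint's range is limited). The gripper opens to 87 mm and grips with 3 to 60 N. Pads are 19 mm wide; open, the fingers measure 117 mm over their backs; the gripper's body (75 mm by 190 mm) begins 51 mm behind the grasp point.
Start: joints at [-82.535, 30.224, 82.088, -0, 67.689, -10.227], TCP at [0.19, -0.595, 0.208] pointing down, gripper open.
Joint ranges: [-176.69, 176.69], [-43.24, 126.21], [12.49, 139.97], [-82, 262], [0, 151.66], [-163.58, 163.58]. Speed limits (degrees/s): [159.86, 159.86, 180, 180, 180, 180].

### API

Orientations are given as a 3x3 rotation matrix whose columns are the frame's x, y, z axes.
In Python, from rig import bot, eyes, models gives the robot as it stands. The module is installed in compiled form; this text tells all that it offers.
- The arm moves only by the tool arm_command, never from a script. Its arguments are lists of equal length, an entry for each row: "translation": the shift along the tool's x, y, z each as a share of 0.08 m, from -1 to 1, a list of three; "rotation": the turn, a rotation vector about the tool's x, y, z each as a share of 60 degrees, from -1 to 1, a list of three; "grip": the closure, from -1 (fully open) to 1 (shut), so that 0 is half open. In form: {"translation": [[x, y, z], ...], "rotation": [[rx, ry, rz], ...], "grip": [grip, ...]}. A call has 1 to 5 rows; each row is the pose to reach, as a shift and turn from the pose commanded when the call began, along the tool's axes at that moment; what a row does not reach only later rows make up. A row lasts 1/10 s, in which the tool goes at most 50 mm and 8.59 degrees, less where a joint would pass 70% of its speed; a pose out of reach is approached as far as the arm can. A call with a number of a shift or a turn outside -1 to 1 is refused whole. A call with a gripper value outside its range is refused whole. The fingers move at their own pace and stop on an object; the grip force is fixed at half the most. Time passes only in rows, so rows that repeat a pose let the fingers close. It gives the time, the measured TCP pose, the force and the opening at its end, in the units of the state.
- bot.read_state(): the state, without advancing time (a new reading comes with each control period).
- eyes.capture(name): name is "side" or "top"; returns a dict with "image" (384x512x3 uint8, blue, green, red), "mtx" (3x3 intrinsics, pixels), "rvec" (rotation vector, rad) and "tvec" (3), from world to camera coordinates, as OpenCV has them. Camera axes: x right, y down, z forward; pixel columns grow to the right and rows downward; lengths in m; the calibration is good to about 2 mm. A picture is of the moment at which its call begins. There is no depth.
- bot.hand_in(): hands the job in, once; it reports no verdict.
Trained networks look in the newest picture that a camera, given by its name, has taken for a name from the list of things; names that differ only in an ending like _2 or _b are one class to them, and where a whole thing is asked for, a point or a joint stands for the part that bears it (a point fixed in the world has none). Each returns a list of dicts, best first, with "conf" (0 to 1); they miss things now and then, are a little off and sometimes report something else, mostly with a low value. They report only what shows in the picture. A call takes as long as a camera call. They do not tell look-alikes from the thing itself.
- models.recognise(camera, thing): "extent" ([left, top, right, bottom] as shares, 0 to 1, of the picture: columns of its width, rows of its height, round what is visible of it).
- models.spot_point(camera, thing): "point" ([column, row] as shares, 0 to 1, of the picture: columns of its width, rows of its height: a listed point, or the origin of a listed thing).
The state is a dict: "time_s": time; "joint_positions": joint angles; "qvel": joint speeds; "tau": joint torques, N m; "position": TCP position; "tcp_rot": TCP orientation; "force": force on the tool from outside, world axes, zero at the start; "moment": the same for the moment, N m; "opening": opening from 0.0 (shut) to 1.0 (fully open).
Only numpy, scipy, OpenCV 4.12 (cv2) and the standard library are available. Lean on these libraries where they do the work, as an engineer would, in place of code of your own. Each camera call takes 0.05 s, during which the arm holds its last target. There are 200 camera calls.

### The job

Pull the carriage out from under the hatch screen as far as it goes, stack all the coin trays on it squarely over its deck, one on another, and lock the stack by pushing both rods fully home, one at each end, down through the tray holes into the deck. Then slide the loaded carriage by its handle through the gap under the screen until it is right through to the far stop. Leave the other things on the counter where they are.

Things in the scene. Friction and masses are not known exactly. Their poses are not given: they have to be found in the camera images.
- carriage (a joint): slide of the carriage in its track, m: 0 = pulled right out to the loading stop (on the side where the trays are), 0.20 = far stop, when the whole carriage has passed under the screen. It grows as the carriage moves along the -y axis of deck. It stays where it is left; it takes about 3 N to move, plus drag.
- deck (a point): centre of the aluminium carriage deck (180 mm along its x, 112 mm along its y, 36 mm thick; rim 46 mm above the table; this point is level with the rim, over a shallow recess 84 mm along y and 88 mm along x for a tray's feet, so the first tray's centre sits 11 mm above it). Axes x across the track, y along the track out to the loading side, z up. Moves with the carriage.
- deck_hole0 (a point): centre of the mouth of a 17 mm square blind hole in the deck, 62 mm to the -x side of the deck's centre, 28 mm deep
- deck_hole1 (a point): the same kind of hole 62 mm to the +x side of the deck's centre, 28 mm deep
- handle (a point): the carriage's upright black handle block, 40 mm along the deck's x, 16 mm along the deck's y, on a flat arm 175 mm from the deck's centre towards +y; it rises from 15 mm to 110 mm above the table and this point is on its centre line 90 mm above the table. It can be pinched across its 16 mm. It never passes under the screen.
- hatch_gap (a point): middle of the lower edge of the bar of the glazed aluminium screen, 184 mm above the table. The screen (18 mm thick, 430 mm wide, 353 mm high) stands across the track, parallel to the deck's x, 115 mm towards -y from where the deck's centre is at the loading stop; its opening under the bar is 228 mm wide.
- tray0_mid (a point): white plastic coin tray, 160 (x) x 92 (y) x 30 mm, about 250 g; point: its centre. To lift: pinch the 12 mm thick rib along x (top 27 mm up) between two pockets 36 mm wide (y), 88 mm long, floor 8 mm up. End blocks have 17 mm square through holes 62 mm from the centre along x. Two feet 4 mm deep drop, with 6 mm play, into the tray or deck below: each tray adds 26 mm. Same both ways round; may be absent (None).
- tray1_mid (a point): white plastic coin tray, 160 (x) x 92 (y) x 30 mm, about 250 g; point: its centre. To lift: pinch the 12 mm thick rib along x (top 27 mm up) between two pockets 36 mm wide (y), 88 mm long, floor 8 mm up. End blocks have 17 mm square through holes 62 mm from the centre along x. Two feet 4 mm deep drop, with 6 mm play, into the tray or deck below: each tray adds 26 mm. Same both ways round; may be absent (None).
- tray2_mid (a point): white plastic coin tray, 160 (x) x 92 (y) x 30 mm, about 250 g; point: its centre. To lift: pinch the 12 mm thick rib along x (top 27 mm up) between two pockets 36 mm wide (y), 88 mm long, floor 8 mm up. End blocks have 17 mm square through holes 62 mm from the centre along x. Two feet 4 mm deep drop, with 6 mm play, into the tray or deck below: each tray adds 26 mm. Same both ways round; may be absent (None).
- rod0_head (a point): steel locking rod standing in the rack, 150 mm long over all, 200 g: round shaft 12 mm in diameter and 114 mm long with an 8 mm tapered foot, and a black 24 x 24 mm square head 36 mm high (sides along its x and y). This point is the centre of the head, 132 mm above the foot. The two rods are alike.
- rod0_foot (a point): the tip of that rod's tapered foot, 132 mm below the centre of its head; z axis along the rod, up
- rod1_head (a point): steel locking rod standing in the rack, 150 mm long over all, 200 g: round shaft 12 mm in diameter and 114 mm long with an 8 mm tapered foot, and a black 24 x 24 mm square head 36 mm high (sides along its x and y). This point is the centre of the head, 132 mm above the foot. The two rods are alike.
- rod1_foot (a point): the tip of that rod's tapered foot, 132 mm below the centre of its head; z axis along the rod, up
- rack: fixed dark steel block, 50 mm along x, 120 mm along y, 50 mm high, origin under its centre; the rods stand 44 mm deep in two 13.5 mm square holes 35 mm either side of its centre along y, feet 6 mm above the table, rod0 on the -y side and rod1 on the +y side
- mug: white mug, 76 mm across, 90 mm high, origin under its centre; not part of the job
- stamp: wooden hand stamp, 44 mm across, 85 mm high, origin under its centre; not part of the job
- calculator: black desk calculator, 80 x 120 x 23 mm, origin under its centre; not part of the job
- stapler: black stapler, 150 x 34 x 52 mm, long along its x, origin under its centre; not part of the job
- pen_tub: steel pen tub, 72 mm across, 100 mm high, origin under its centre; not part of the job
Mind the look-alikes: they are no part of the job. Leave any blue look-alike of the part that bears tray1_mid alone.

How it is judged:
By the outcome, as a careful person would: the job done as asked, in the order asked, and still so for the second after the job is handed in, with the robot touching nothing.
Of tray0, tray1, tray2 only 2 to 3 are there at a start; the rules pass over those that are not, and their reading is None.
At some moment in a run one of tray0, tray1, tray2 may be knocked a few centimetres aside while the robot is not near it.
It also fails if it takes over 210 s, if anything falls off the work surface, if the arm or the gripper's body presses on something with over 40 N, if the wrist force passes 120 N, or if a joint passes its speed limit or range.

## Working session

There is one attempt and no reset: what is moved stays moved. The work goes in short steps, Python scripts to look and compute and a tool call to move; the robot and the scene stay as the last step left them, time stands still between calls to the robot, and variables do not carry over. Pictures are saved under pics/ and viewed, about 12 in all and at most 16, crops included, and the job is handed in when it is done.

Besides the shell and the picture viewer there is one more tool, called after "Request:" as name(argument=value, ...), one argument or row to a line, values as JSON. arm_command: Moves the arm, as the interface text tells. Shift numbers are shares of 0.08 m and turn numbers shares of 60 degrees, none past 1 either way. Its arguments: {"type":"object","properties":{"translation":{"type":"array"},"rotation":{"type":"array"},"grip":{"type":"array"}},"required":["translation","rotation","grip"]}

```bash
mkdir -p pics
cat > h.py <<'E'
import numpy as np, cv2
from rig import bot, eyes, models
def cap(n,save=None,scale=1.5):
    c=eyes.capture(n)
    if save: cv2.imwrite(f'pics/{save}.png',cv2.resize(c['image'],None,fx=scale,fy=scale,interpolation=cv2.INTER_CUBIC))
    return c
def at_z(c,uv,z):
    R=cv2.Rodrigues(np.array(c['rvec'],float))[0]; t=np.array(c['tvec'],float).ravel()
    d=R.T@np.linalg.inv(c['mtx'])@np.array([uv[0],uv[1],1.]); o=-R.T@t
    return o+d*(z-o[2])/d[2]
def ray(c,uv):
    R=cv2.Rodrigues(np.array(c['rvec'],float))[0]; t=np.array(c['tvec'],float).ravel()
    d=R.T@np.linalg.inv(c['mtx'])@np.array([uv[0],uv[1],1.]); return -R.T@t,d/np.linalg.norm(d)
def proj(c,p):
    return cv2.projectPoints(np.array(p,float).reshape(-1,1,3),np.array(c['rvec'],float),np.array(c['tvec'],float),np.array(c['mtx'],float),None)[0].reshape(-1,2)
def spots(cam,th):
    return [(round(d['conf'],2),np.array(d['point'])*[512,384]) for d in models.spot_point(cam,th)]
def st():
    s=bot.read_state(); print('t',s['time_s'],'pos',np.round(s['position'],4),'F',np.round(s['force'],1),'open',round(s['opening'],3)); return s
E
python3 - <<'E'
from h import *
np.set_printoptions(precision=3,suppress=True)
s=st(); print(np.array(s['tcp_rot']))
C={n:cap(n,n+'0') for n in('top','side')}
for n in C: print(n,ray(C[n],(256,192)))
Z=dict(deck=.046,handle=.09,hatch_gap=.184,tray0_mid=.015,tray1_mid=.015,tray2_mid=.015,rod0_head=.138,rod1_head=.138,rack=0,deck_hole0=.046,deck_hole1=.046,mug=0,stamp=0,calculator=0,stapler=0,pen_tub=0)
for th in Z:
  for n in C:
    print(th,n,[(c,np.round(p),at_z(C[n],p,Z[th])[:2]) for c,p in spots(n,th)[:5]])
st()
E
```

```text
t 0.0 pos [ 0.19  -0.595  0.207] F [-0.3  0.   0.1] open 0.999
[[-0.953 -0.     0.304]
 [-0.304  0.002 -0.953]
 [-0.    -1.    -0.002]]
top (array([0.302, 0.113, 1.184]), array([ 0.186, -0.01 , -0.982]))
side (array([0.392, 0.952, 0.616]), array([ 0.164, -0.863, -0.478]))
deck top [(0.86, array([383., 170.]), array([ 0.565, -0.279]))]
deck side [(0.62, array([272., 166.]), array([ 0.562, -0.29 ]))]
handle top [(0.91, array([327., 170.]), array([ 0.566, -0.104])), (0.59, array([381., 149.]), array([ 0.621, -0.268]))]
handle side [(0.66, array([262., 174.]), array([ 0.576, -0.123]))]
hatch_gap top [(0.83, array([391., 157.]), array([ 0.57 , -0.258]))]
hatch_gap side [(0.66, array([268., 167.]), array([0.533, 0.022]))]
tray0_mid top [(0.6, array([199., 201.]), array([0.505, 0.274])), (0.38, array([326., 167.]), array([ 0.593, -0.119]))]
tray0_mid side [(0.73, array([267., 275.]), array([0.496, 0.282])), (0.39, array([253., 320.]), array([0.504, 0.425])), (0.23, array([351., 297.]), array([0.297, 0.327]))]
tray1_mid top [(0.77, array([124., 275.]), array([0.298, 0.498])), (0.56, array([1
[... 1452 characters left out ...]
 array([0.704, 0.314])), (0.47, array([185., 274.]), array([0.292, 0.321]))]
stamp side [(0.83, array([186., 285.]), array([0.689, 0.33 ])), (0.49, array([180., 234.]), array([0.779, 0.126]))]
calculator top [(0.95, array([247., 118.]), array([0.768, 0.119]))]
calculator side [(0.94, array([181., 234.]), array([0.778, 0.124]))]
stapler top [(0.84, array([287., 221.]), array([0.432, 0.011]))]
stapler side [(0.98, array([303., 222.]), array([0.427, 0.015]))]
pen_tub top [(0.85, array([151., 146.]), array([0.691, 0.425])), (0.23, array([289., 220.]), array([0.436, 0.006]))]
pen_tub side [(0.9, array([170., 314.]), array([0.692, 0.423]))]
t 1.7 pos [ 0.19  -0.595  0.208] F [0.8 0.3 0.2] open 1.0
```

View pics/top0.png

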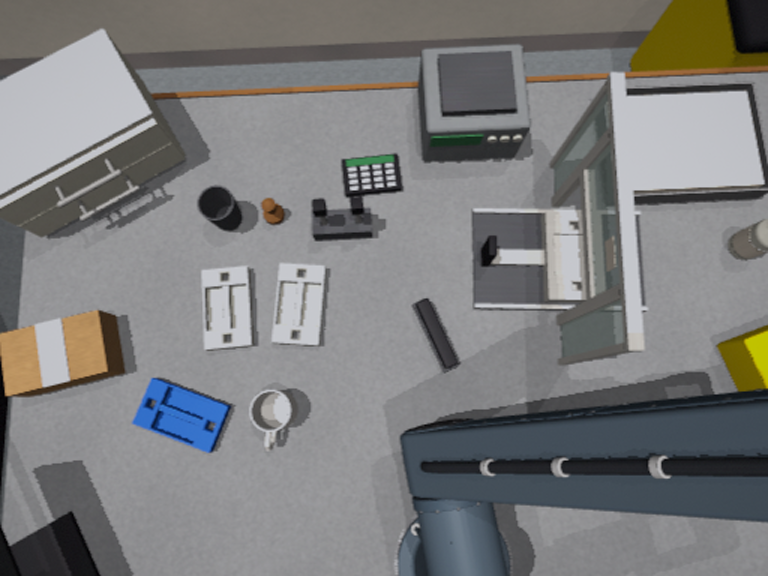

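View pics/side0.png

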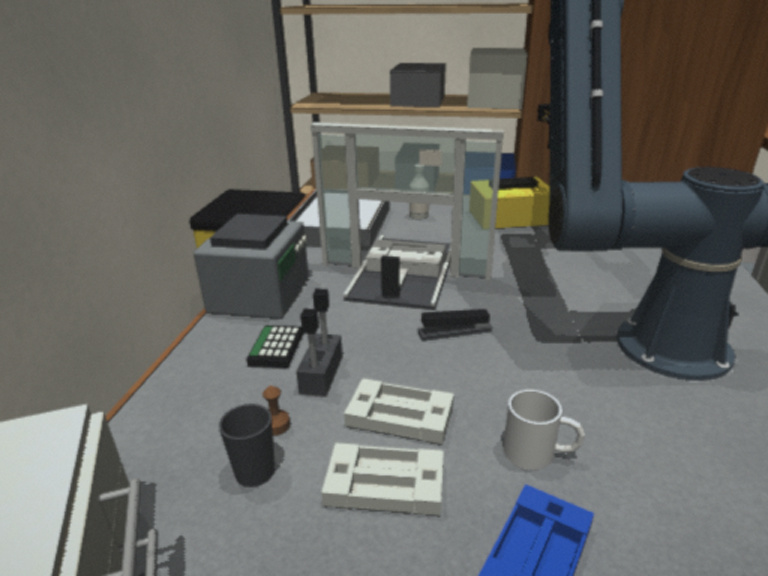

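The top view shows two white trays at about (227,307) and (300,304), the blue look-alike at (182,414), the rod rack at (343,220), the carriage part under the screen with its handle at (490,250), and no third white tray. Next I'll fit the tray silhouettes and look closer at the carriage.

```bash
cat >> h.py <<'E'
from scipy.optimize import minimize
def box(x,y,yaw,z0,z1,lx,ly):
    a=np.radians(yaw);R=np.array([[np.cos(a),-np.sin(a)],[np.sin(a),np.cos(a)]])
    p=[]
    for z in(z0,z1):
        for sx,sy in((-1,-1),(1,-1),(1,1),(-1,1)):
            q=R@np.array([sx*lx/2,sy*ly/2])+[x,y]; p.append([*q,z])
    return np.array(p)
def fit_box(C,masks,x0,z0,z1,lx,ly):
    S=8
    cost0=lambda v,n:_iou(C[n],masks[n],box(*v,z0,z1,lx,ly))
    f=lambda v:np.mean([cost0(v,n) for n in masks])
    r=minimize(f,x0,method='Nelder-Mead',options=dict(initial_simplex=np.array(x0)+np.array([[0,0,0],[.01,0,0],[0,.01,0],[0,0,6]]),xatol=1e-4,fatol=1e-5))
    return r.x,r.fun
def _iou(c,m,P):
    m4=m
    h=cv2.convexHull(proj(c,P).astype(np.float32)*4+1.5)
    im=np.zeros(m4.shape,np.uint8); cv2.fillConvexPoly(im,np.round(h*16).astype(np.int32),1,shift=4)
    i=(im&m4).sum(); return 1-i/((im|m4).sum()+1e-9)
def white_mask(c,xy,z=.02,rad=.13,thr=150):
    g=c['image']; g4=cv2.resize(g,None,fx=4,fy=4,interpolation=cv2.INTER_LINEAR)
    m=((g4.min(2)>thr)).astype(np.uint8)
    n,l,s,ce=cv2.connectedComponentsWithStats(m)
    u=proj(c,[[*xy,z]])[0]*4
    d=np.hypot(*(ce-u).T)+1e6*(s[:,4]<3000); d[0]=1e9
    k=d.argmin(); mm=(l==k).astype(np.uint8)
    ct,_=cv2.findContours(mm,cv2.RETR_EXTERNAL,cv2.CHAIN_APPROX_NONE)
    o=np.zeros_like(mm); cv2.fillPoly(o,[cv2.convexHull(np.vstack(ct))],1); return o
E
python3 - <<'E'
from h import *
np.set_printoptions(precision=4,suppress=True)
C={n:cap(n) for n in('top','side')}
for g in([.505,.274],[.503,.415]):
  for sel in(('top',),('side',),('top','side')):
    for thr in (125,150):
      M={n:white_mask(C[n],g,thr=thr) for n in sel}
      print(g,sel,thr,*fit_box(C,M,[*g,0.],0,.03,.16,.092))
t=C['top']['image'][120:225,300:450]; s=C['side']['image'][150:215,215:315]
t=cv2.resize(t,(750,525),interpolation=cv2.INTER_CUBIC)
cv2.imwrite('pics/tc.png',t)
print(C['top']['image'][200,185:215].min(1))
E
```

```text
[0.505, 0.274] ('top',) 125 [ 0.0943  0.5567 -6.2604] 0.9790037540240746
[0.505, 0.274] ('top',) 150 [  0.5054   0.3911 -30.4322] 0.7902622269229381
[0.505, 0.274] ('side',) 125 [   0.4543    0.5051 -171.5716] 0.9373200926675317
[0.505, 0.274] ('side',) 150 [ 0.5004  0.2491 -8.3911] 0.2003163484352276
[0.505, 0.274] ('top', 'side') 125 [   0.4467    0.5037 -171.2995] 0.9601508774837473
[0.505, 0.274] ('top', 'side') 150 [ 0.5012  0.2484 -8.1776] 0.4989734941582734
[0.503, 0.415] ('top',) 125 [ 0.0973  0.6387 60.5255] 0.9785855040680914
[0.503, 0.415] ('top',) 150 [0.4994 0.4209 3.6357] 0.7884897333965514
[0.503, 0.415] ('side',) 125 [0.4709 0.5075 8.5275] 0.937294492594239
[0.503, 0.415] ('side',) 150 [0.5014 0.3979 1.3033] 0.1675068524659452
[0.503, 0.415] ('top', 'side') 125 [0.4843 0.5094 8.6187] 0.9602491009923552
[0.503, 0.415] ('top', 'side') 150 [0.5009 0.3984 0.5755] 0.4784848327688615
[153 108 136 183 198 198 198 198 198 198 198 198 198 198 198 198 156 120
 152 185 199 198 199 198 198 198 198 198 198 171]
```

View pics/tc.png

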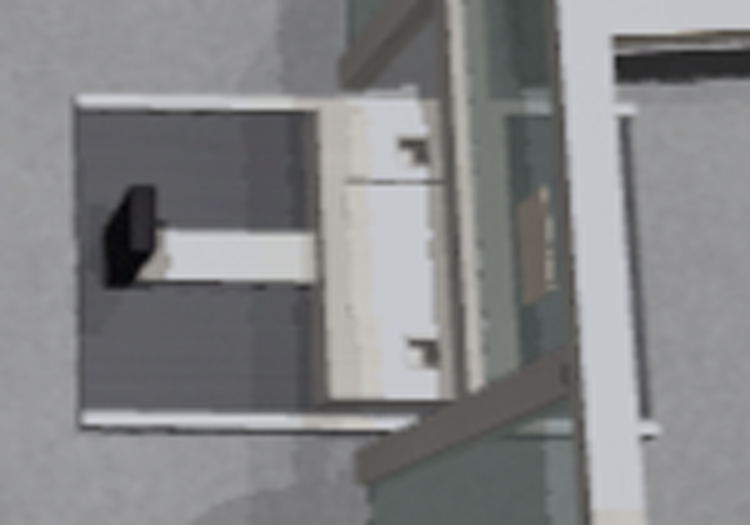

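The crop shows the deck half under the screen, with holes at about (412,150) and (425,350), the handle at (130,230), and track corners at (77,97), (80,432), (635,108) and (655,432). The table grey passes my threshold, so I'll raise it and work out the track geometry.

Run:
```python
from h import *
np.set_printoptions(precision=4,suppress=True)
C={n:cap(n) for n in('top','side')}
for g in([.503,.25],[.501,.40]):
  for sel in(('top',),('side',),('top','side')):
    for thr in (172,180):
      M={n:white_mask(C[n],g,thr=thr if n=='top' else thr-15) for n in sel}
      r=fit_box(C,M,[*g,0.],0,.03,.16,.092); print(g,sel,thr,*r)
c=C['top']
for p,z in(((77,97),.01),((80,432),.01),((635,108),.01),((655,432),.01),((316,110),.046),((328,400),.046),((412,150),.046),((425,350),.046),((140,187),.11),((140,250),.11),((120,285),.015)):
  print(p,at_z(c,(300+p[0]/5,120+p[1]/5),z)[:2])
# handle dark block fit
for n in C:
  g4=cv2.resize(C[n]['image'],None,fx=4,fy=4); m=(g4.max(2)<45).astype(np.uint8)
  nn,l,s,ce=cv2.connectedComponentsWithStats(m)
  u=proj(C[n],[[.57,-.11,.07]])[0]*4
  k=(np.hypot(*(ce-u).T)+1e6*(s[:,4]<500)).argmin(); print(n,k,s[k],ce[k],u)
  C[n]['hm']=(l==k).astype(np.uint8)
for sel in(('top',),('side',),('top','side')):
  print(sel,*fit_box(C,{n:C[n]['hm'] for n in sel},[.57,-.11,0.],.015,.11,.04,.016))
```

```text
[0.503, 0.25] ('top',) 172 [ 0.5022  0.2753 -5.3367] 0.0495031746601482
[0.503, 0.25] ('top',) 180 [ 0.5011  0.2754 -5.5357] 0.07311912787782138
[0.503, 0.25] ('side',) 172 [ 0.5013  0.2467 -6.4214] 0.2096847745539756
[0.503, 0.25] ('side',) 180 [ 0.5017  0.2461 -6.0495] 0.22368157495638463
[0.503, 0.25] ('top', 'side') 172 [ 0.5016  0.2743 -6.2271] 0.15689221681676818
[0.503, 0.25] ('top', 'side') 180 [ 0.5012  0.2735 -6.2605] 0.17127596513947618
[0.501, 0.4] ('top',) 172 [0.5014 0.4191 3.6795] 0.08405686810339053
[0.501, 0.4] ('top',) 180 [ 0.4986  0.4129 -2.0364] 0.36747821275420645
[0.501, 0.4] ('side',) 172 [0.5009 0.3975 1.3525] 0.171710551678955
[0.501, 0.4] ('side',) 180 [0.5007 0.3963 2.4123] 0.17751306814871104
[0.501, 0.4] ('top', 'side') 172 [0.5005 0.4182 2.8255] 0.14965449907072792
[0.501, 0.4] ('top', 'side') 180 [ 0.4995  0.4109 -2.7443] 0.2917075081932335
(77, 97) [ 0.6838 -0.0929]
(80, 432) [ 0.4722 -0.078 ]
(635, 108) [ 0.6598 -0.441 ]
(655, 432) [ 0.4556 -0.4251]
(316, 110) [ 0.6569 -0.2307]
(328, 400) [ 0.4789 -0.2193]
(412, 150) [ 0.6289 -0.2859]
(425, 350) [ 0.5061 -0.2796]
(140, 187) [ 0.5962 -0.1068]
(140, 250) [ 0.5595 -0.1037]
(120, 285) [ 0.5608 -0.1088]
top 56 [1283  632   41   78 1896] [1299.8212  674.5417] [1309.4883  678.8546]
side 75 [1018  687   48  105 4292] [1040.0231  740.3963] [1051.4387  724.4086]
('top',) [  0.5774  -0.1047 -14.6275] 0.35229231299574204
('side',) [ 0.5784 -0.1038  9.5304] 0.21678832116802615
('top', 'side') [ 0.5781 -0.103  -2.3083] 0.3311041015802395
```

```bash
cat >> h.py <<'E'
from scipy.spatial.transform import Rotation as Ro
def Rz(yaw):  # tool z at world angle yaw (deg), tool y down
    a=np.radians(yaw); z=np.array([np.cos(a),np.sin(a),0]); y=np.array([0,0,-1.]); return np.stack([np.cross(y,z),y,z],1)
def plan(wps,yaw):
    """waypoints world; first call turns to yaw (<=42deg), prints shares per call"""
    s=bot.read_state(); p=np.array(s['position']); R=np.array(s['tcp_rot']); T=Rz(yaw)
    for w in wps:
        w=np.array(w,float)
        while 1:
            d=R.T@(w-p)/.08; rv=Ro.from_matrix(R.T@T).as_rotvec(degrees=True)/60
            k=max(1,np.abs(d).max()); n=int(np.ceil(k-1e-6)); d=d/n
            print('T',np.round(d,3).tolist(),'R',np.round(rv,3).tolist(),'->',np.round(p+R@d*.08,3)); p=p+R@d*.08; R=T
            if n==1: break
E
python3 - <<'E'
from h import *
st()
plan([(.2,-.56,.28),(.3,-.38,.44),(.38,-.3,.46),(.5,-.09,.45),(.578,-.104,.3),(.578,-.104,.17),(.578,-.104,.092)],-94)
E
```

```text
t 1.9 pos [ 0.19   -0.5954  0.2084] F [-0.8 -1.2 -0.6] open 0.999
T [-0.254, -0.896, -0.384] R [0.0, 0.362, 0.0] -> [ 0.2  -0.56  0.28]
T [-0.363, -0.667, -0.777] R [0.0, 0.0, 0.0] -> [ 0.233 -0.5    0.333]
T [-0.363, -0.667, -0.777] R [0.0, 0.0, 0.0] -> [ 0.267 -0.44   0.387]
T [-0.363, -0.667, -0.777] R [0.0, 0.0, 0.0] -> [ 0.3  -0.38  0.44]
T [-0.464, -0.125, -0.534] R [0.0, 0.0, 0.0] -> [ 0.34 -0.34  0.45]
T [-0.464, -0.125, -0.534] R [0.0, 0.0, 0.0] -> [ 0.38 -0.3   0.46]
T [-0.438, 0.042, -0.908] R [0.0, 0.0, 0.0] -> [ 0.42  -0.23   0.457]
T [-0.438, 0.042, -0.908] R [0.0, 0.0, 0.0] -> [ 0.46  -0.16   0.453]
T [-0.438, 0.042, -0.908] R [0.0, 0.0, 0.0] -> [ 0.5  -0.09  0.45]
T [-0.492, 0.938, 0.053] R [0.0, 0.0, 0.0] -> [ 0.539 -0.097  0.375]
T [-0.492, 0.938, 0.053] R [0.0, 0.0, 0.0] -> [ 0.578 -0.104  0.3  ]
T [0.0, 0.812, 0.0] R [0.0, 0.0, 0.0] -> [ 0.578 -0.104  0.235]
T [0.0, 0.812, 0.0] R [0.0, 0.0, 0.0] -> [ 0.578 -0.104  0.17 ]
T [0.0, 0.975, 0.0] R [0.0, 0.0, 0.0] -> [ 0.578 -0.104  0.092]
```

Request:
arm_command(
  translation=[
    [-0.254, -0.896, -0.384],
    [-0.254, -0.896, -0.384],
    [-0.254, -0.896, -0.384],
    [-0.254, -0.896, -0.384],
  ],
  rotation=[
    [0, 0.362, 0],
    [0, 0.362, 0],
    [0, 0.362, 0],
    [0, 0.362, 0],
  ],
  grip=[-1, -1, -1, -1],
)

```text
time_s: 2.3
position: [0.2003, -0.5601, 0.2814]
tcp_rot: [[-0.998, 0.0, -0.069], [0.069, -0.003, -0.998], [-0.0, -1.0, 0.003]]
force: [-0.4, -0.1, -0.9]
opening: 1.0
```

Request:
arm_command(
  translation=[
    [-0.363, -0.667, -0.777],
    [-0.363, -0.667, -0.777],
    [-0.363, -0.667, -0.777],
  ],
  rotation=[
    [0, 0, 0],
    [0, 0, 0],
    [0, 0, 0],
  ],
  grip=[-1, -1, -1],
)

```text
time_s: 2.6
position: [0.2351, -0.4986, 0.336]
tcp_rot: [[-0.998, 0.002, -0.066], [0.066, -0.003, -0.998], [-0.002, -1.0, 0.003]]
force: [-0.0, -0.1, 0.4]
opening: 1.003
```

Request:
arm_command(
  translation=[
    [-0.363, -0.667, -0.777],
    [-0.363, -0.667, -0.777],
    [-0.363, -0.667, -0.777],
  ],
  rotation=[
    [0, 0, 0],
    [0, 0, 0],
    [0, 0, 0],
  ],
  grip=[-1, -1, -1],
)

```text
time_s: 2.9
position: [0.2682, -0.4392, 0.3892]
tcp_rot: [[-0.998, 0.002, -0.066], [0.066, -0.004, -0.998], [-0.002, -1.0, 0.004]]
force: [0.6, 0.6, 0.7]
opening: 1.002
```

Request:
arm_command(
  translation=[
    [-0.363, -0.667, -0.777],
    [-0.363, -0.667, -0.777],
    [-0.363, -0.667, -0.777],
    [-0.363, -0.667, -0.777],
  ],
  rotation=[
    [0, 0, 0],
    [0, 0, 0],
    [0, 0, 0],
    [0, 0, 0],
  ],
  grip=[-1, -1, -1, -1],
)

```text
time_s: 3.3
position: [0.2996, -0.3808, 0.439]
tcp_rot: [[-0.998, -0.001, -0.069], [0.069, -0.0, -0.998], [0.001, -1.0, 0.0]]
force: [-0.6, -0.2, -0.4]
opening: 1.001
```

Tracking is accurate, so I'll continue.

Request:
arm_command(
  translation=[
    [-0.928, -0.25, -1],
    [-0.928, -0.25, -1],
    [-0.928, -0.25, -1],
  ],
  rotation=[
    [0, 0, 0],
    [0, 0, 0],
    [0, 0, 0],
  ],
  grip=[-1, -1, -1],
)

```text
time_s: 3.6
position: [0.3814, -0.3043, 0.4588]
tcp_rot: [[-0.998, -0.0, -0.067], [0.067, 0.003, -0.998], [0.001, -1.0, -0.002]]
force: [-0.0, -0.4, 0.2]
opening: 1.001
```

Request:
arm_command(
  translation=[
    [-0.438, 0.042, -0.908],
    [-0.438, 0.042, -0.908],
    [-0.438, 0.042, -0.908],
  ],
  rotation=[
    [0, 0, 0],
    [0, 0, 0],
    [0, 0, 0],
  ],
  grip=[-1, -1, -1],
)

```text
time_s: 3.9
position: [0.4201, -0.234, 0.4546]
tcp_rot: [[-0.998, -0.003, -0.067], [0.067, 0.003, -0.998], [0.003, -1.0, -0.003]]
force: [-1.5, -0.7, -0.5]
opening: 1.001
```

Request:
arm_command(
  translation=[
    [-0.438, 0.042, -0.908],
    [-0.438, 0.042, -0.908],
    [-0.438, 0.042, -0.908],
  ],
  rotation=[
    [0, 0, 0],
    [0, 0, 0],
    [0, 0, 0],
  ],
  grip=[-1, -1, -1],
)

```text
time_s: 4.2
position: [0.4602, -0.1649, 0.4515]
tcp_rot: [[-0.998, -0.003, -0.068], [0.068, 0.002, -0.998], [0.003, -1.0, -0.002]]
force: [0.1, -0.4, 0.1]
opening: 0.999
```

Request:
arm_command(
  translation=[
    [-0.438, 0.042, -0.908],
    [-0.438, 0.042, -0.908],
    [-0.438, 0.042, -0.908],
    [-0.438, 0.042, -0.908],
  ],
  rotation=[
    [0, 0, 0],
    [0, 0, 0],
    [0, 0, 0],
    [0, 0, 0],
  ],
  grip=[-1, -1, -1, -1],
)

```text
time_s: 4.6
position: [0.4995, -0.0973, 0.4488]
tcp_rot: [[-0.997, -0.003, -0.071], [0.071, -0.001, -0.997], [0.003, -1.0, 0.001]]
force: [-0.8, 0.4, 0.5]
opening: 0.999
```

Run:
```python
from h import *
st();plan([(.578,-.104,.3),(.578,-.104,.17),(.578,-.104,.092)],-94)
C={n:cap(n) for n in('top','side')}
for th,z in(('handle',.09),('deck',.046)):
  for n in C: print(th,n,[(c,at_z(C[n],p,z)[:2]) for c,p in spots(n,th)[:3]])
```

```text
t 4.6 pos [ 0.4995 -0.0973  0.4488] F [-0.8  0.4  0.5] open 0.999
T [-0.494, 0.929, 0.006] R [-0.001, -0.001, 0.002] -> [ 0.539 -0.101  0.374]
T [-0.492, 0.93, 0.007] R [0.0, 0.0, 0.0] -> [ 0.578 -0.104  0.3  ]
T [0.0, 0.812, 0.0] R [0.0, 0.0, 0.0] -> [ 0.578 -0.104  0.235]
T [0.0, 0.812, 0.0] R [0.0, 0.0, 0.0] -> [ 0.578 -0.104  0.17 ]
T [0.0, 0.975, 0.0] R [0.0, 0.0, 0.0] -> [ 0.578 -0.104  0.092]
handle top [(0.66, array([ 0.57900655, -0.10953851]))]
handle side [(0.65, array([ 0.57877661, -0.11477475]))]
deck top [(0.8, array([ 0.56792859, -0.28501034]))]
deck side [(0.82, array([ 0.5759416, -0.265118 ]))]
```

Request:
arm_command(
  translation=[
    [-0.494, 0.93, 0.01],
    [-0.494, 0.93, 0.01],
    [-0.494, 0.93, 0.01],
  ],
  rotation=[
    [0, 0, 0],
    [0, 0, 0],
    [0, 0, 0],
  ],
  grip=[-1, -1, -1],
)

```text
time_s: 5.2
position: [0.5377, -0.099, 0.3709]
tcp_rot: [[-0.997, -0.009, -0.071], [0.071, 0.003, -0.997], [0.009, -1.0, -0.003]]
force: [-1.0, 0.3, 0.3]
opening: 0.999
```

Request:
arm_command(
  translation=[
    [-0.494, 0.93, 0.03],
    [-0.494, 0.93, 0.03],
    [-0.494, 0.93, 0.03],
  ],
  rotation=[
    [0, 0, 0],
    [0, 0, 0],
    [0, 0, 0],
  ],
  grip=[-1, -1, -1],
)

```text
time_s: 5.5
position: [0.5773, -0.1042, 0.2982]
tcp_rot: [[-0.997, -0.007, -0.07], [0.07, 0.002, -0.998], [0.007, -1.0, -0.002]]
force: [-1.0, -0.5, 0.1]
opening: 0.997
```

Request:
arm_command(
  translation=[
    [0, 0.82, 0],
    [0, 0.82, 0],
    [0, 0.82, 0],
  ],
  rotation=[
    [0, 0, 0],
    [0, 0, 0],
    [0, 0, 0],
  ],
  grip=[-1, -1, -1],
)

```text
time_s: 5.8
position: [0.5769, -0.1041, 0.2356]
tcp_rot: [[-0.998, -0.003, -0.07], [0.07, 0.001, -0.998], [0.003, -1.0, -0.001]]
force: [-0.1, -0.5, -1.3]
opening: 0.997
```

Request:
arm_command(
  translation=[
    [0, 0.82, 0],
    [0, 0.82, 0],
    [0, 0.82, 0],
  ],
  rotation=[
    [0, 0, 0],
    [0, 0, 0],
    [0, 0, 0],
  ],
  grip=[-1, -1, -1],
)

```text
time_s: 6.1
position: [0.5781, -0.1044, 0.1707]
tcp_rot: [[-0.998, -0.001, -0.07], [0.07, 0.0, -0.998], [0.001, -1.0, -0.0]]
force: [-0.4, -0.3, 0.4]
opening: 0.997
```

Request:
arm_command(
  translation=[
    [0, 0.25, 0],
    [0, 0.5, 0],
    [0, 0.75, 0],
    [0, 0.97, 0],
    [0, 0.97, 0],
  ],
  rotation=[
    [0, 0, 0],
    [0, 0, 0],
    [0, 0, 0],
    [0, 0, 0],
    [0, 0, 0],
  ],
  grip=[-1, -1, -1, -1, -1],
)

```text
time_s: 6.6
position: [0.5793, -0.1047, 0.0937]
tcp_rot: [[-0.998, 0.001, -0.07], [0.07, -0.001, -0.998], [-0.001, -1.0, 0.0]]
force: [-0.3, -0.4, 0.3]
opening: 0.999
```

Request:
arm_command(
  translation=[
    [0, 0, 0],
    [0, 0, 0],
    [0, 0, 0],
    [0, 0, 0],
    [0, 0, 0],
  ],
  rotation=[
    [0, 0, 0],
    [0, 0, 0],
    [0, 0, 0],
    [0, 0, 0],
    [0, 0, 0],
  ],
  grip=[0, 0.3, 0.6, 0.8, 1],
)

```text
time_s: 7.1
position: [0.5787, -0.1043, 0.093]
tcp_rot: [[-0.998, 0.001, -0.07], [0.07, -0.0, -0.998], [-0.001, -1.0, 0.0]]
force: [0.2, -0.2, 0.8]
opening: 0.629
```

Request:
arm_command(
  translation=[
    [0, 0, 0],
    [0, 0, 0],
    [0, 0, 0],
    [0, 0, 0],
    [0, 0, 0],
  ],
  rotation=[
    [0, 0, 0],
    [0, 0, 0],
    [0, 0, 0],
    [0, 0, 0],
    [0, 0, 0],
  ],
  grip=[1, 1, 1, 1, 1],
)

```text
time_s: 7.6
position: [0.5784, -0.1042, 0.0924]
tcp_rot: [[-0.998, -0.0, -0.07], [0.07, 0.0, -0.998], [0.0, -1.0, -0.0]]
force: [-0.3, -1.3, -1.3]
opening: 0.18
```

Request:
arm_command(
  translation=[
    [0, 0, -0.2],
    [0, 0, -0.4],
    [0, 0, -0.6],
    [0, 0, -0.8],
    [0, 0, -1.0],
  ],
  rotation=[
    [0, 0, 0],
    [0, 0, 0],
    [0, 0, 0],
    [0, 0, 0],
    [0, 0, 0],
  ],
  grip=[1, 1, 1, 1, 1],
)

```text
time_s: 8.1
position: [0.5837, -0.0231, 0.0924]
tcp_rot: [[-0.998, -0.001, -0.07], [0.07, -0.0, -0.998], [0.001, -1.0, 0.0]]
force: [-1.6, -3.5, -0.7]
opening: 0.173
```

Request:
arm_command(
  translation=[
    [0, 0, -0.1],
    [0, 0, -0.2],
    [0, 0, -0.3],
    [0, 0, -0.4],
    [0, 0, -0.5],
  ],
  rotation=[
    [0, 0, 0],
    [0, 0, 0],
    [0, 0, 0],
    [0, 0, 0],
    [0, 0, 0],
  ],
  grip=[1, 1, 1, 1, 1],
)

```text
time_s: 8.6
position: [0.5863, 0.016, 0.0923]
tcp_rot: [[-0.998, -0.001, -0.071], [0.071, 0.0, -0.998], [0.001, -1.0, -0.0]]
force: [-2.8, -3.1, 1.0]
opening: 0.17
```

Request:
arm_command(
  translation=[
    [0, 0, -0.04],
    [0, 0, -0.08],
    [0, 0, -0.12],
    [0, 0, -0.16],
    [0, 0, -0.16],
  ],
  rotation=[
    [0, 0, 0],
    [0, 0, 0],
    [0, 0, 0],
    [0, 0, 0],
    [0, 0, 0],
  ],
  grip=[1, 1, 1, 1, 1],
)

```text
time_s: 9.1
position: [0.5872, 0.029, 0.0923]
tcp_rot: [[-0.998, -0.001, -0.07], [0.07, 0.001, -0.998], [0.001, -1.0, -0.001]]
force: [-3.3, -0.9, 1.4]
opening: 0.174
```

Request:
arm_command(
  translation=[
    [0, 0, -0.025],
    [0, 0, -0.05],
    [0, 0, -0.05],
    [0, 0, -0.05],
  ],
  rotation=[
    [0, 0, 0],
    [0, 0, 0],
    [0, 0, 0],
    [0, 0, 0],
  ],
  grip=[1, 1, 1, 1],
)

```text
time_s: 9.5
position: [0.5874, 0.0325, 0.0923]
tcp_rot: [[-0.998, -0.001, -0.071], [0.071, 0.001, -0.998], [0.001, -1.0, -0.001]]
force: [-5.8, -1.5, 1.0]
opening: 0.176
```

Request:
arm_command(
  translation=[
    [0, 0, -0.025],
    [0, 0, -0.05],
    [0, 0, -0.05],
    [0, 0, -0.05],
  ],
  rotation=[
    [0, 0, 0],
    [0, 0, 0],
    [0, 0, 0],
    [0, 0, 0],
  ],
  grip=[1, 1, 1, 1],
)

```text
time_s: 9.9
position: [0.5874, 0.0326, 0.0923]
tcp_rot: [[-0.998, -0.003, -0.068], [0.068, -0.006, -0.998], [0.002, -1.0, 0.006]]
force: [-6.5, -12.6, 1.1]
opening: 0.177
```

Request:
arm_command(
  translation=[
    [0, 0, 0.05],
    [0, 0, 0.05],
    [0, 0, 0.05],
    [0, 0, 0.05],
    [0, 0, 0.05],
  ],
  rotation=[
    [0, 0, 0],
    [0, 0, 0],
    [0, 0, 0],
    [0, 0, 0],
    [0, 0, 0],
  ],
  grip=[1, 0, -0.5, -0.5, -0.5],
)

```text
time_s: 10.4
position: [0.5893, 0.0325, 0.0927]
tcp_rot: [[-0.998, 0.003, -0.07], [0.07, -0.0, -0.998], [-0.003, -1.0, -0.0]]
force: [-0.1, 0.3, 0.2]
opening: 0.453
```

Request:
arm_command(
  translation=[
    [0, -0.4, 0],
    [0, -0.8, 0],
    [0, -1, 0],
    [0, -1, 0],
  ],
  rotation=[
    [0, 0, 0],
    [0, 0, 0],
    [0, 0, 0],
    [0, 0, 0],
  ],
  grip=[-0.5, -0.5, -0.5, -0.5],
)

```text
time_s: 10.8
position: [0.5907, 0.0323, 0.1754]
tcp_rot: [[-0.998, 0.008, -0.07], [0.07, -0.001, -0.998], [-0.008, -1.0, 0.0]]
force: [0.5, -1.3, 0.2]
opening: 0.731
```

Request:
arm_command(
  translation=[
    [0, -0.8, -1],
    [0, -0.8, -1],
    [0, -0.8, -1],
    [0, -0.8, -1],
  ],
  rotation=[
    [0, 0, 0],
    [0, 0, 0],
    [0, 0, 0],
    [0, 0, 0],
  ],
  grip=[-0.5, -0.5, -0.5, 0.24],
)

```text
time_s: 11.2
position: [0.5936, 0.113, 0.236]
tcp_rot: [[-0.998, 0.0, -0.068], [0.068, -0.0, -0.998], [-0.0, -1.0, 0.0]]
force: [-0.2, -0.4, -0.2]
opening: 0.711
```

Request:
arm_command(
  translation=[
    [0.3, 0, -1],
    [0.3, 0, -1],
    [0.3, 0, -1],
    [0.3, 0, -1],
  ],
  rotation=[
    [0, 0, 0],
    [0, 0, 0],
    [0, 0, 0],
    [0, 0, 0],
  ],
  grip=[0.24, 0.24, 0.24, 0.24],
)

```text
time_s: 11.6
position: [0.5743, 0.1927, 0.2343]
tcp_rot: [[-0.998, -0.004, -0.07], [0.07, -0.002, -0.998], [0.004, -1.0, 0.002]]
force: [-0.5, 0.2, 0.6]
opening: 0.418
```

Run:
```python
from h import *
np.set_printoptions(precision=4,suppress=True)
st()
C={n:cap(n) for n in('top','side')}
for th,z in(('handle',.09),('deck',.046),('deck_hole0',.046),('hatch_gap',.184),('tray0_mid',.015),('tray1_mid',.015),('tray2_mid',.015)):
  for n in C: print(th,n,[(c,at_z(C[n],p,z)[:2]) for c,p in spots(n,th)[:3]])
for g in([.503,.275],[.501,.419]):
  M={'top':white_mask(C['top'],g,thr=172)}; print(fit_box(C,M,[*g,0.],0,.03,.16,.092))
a=cv2.resize(C['top']['image'][110:225,160:410],(800,368),interpolation=cv2.INTER_CUBIC)
b=cv2.resize(C['side']['image'][140:200,190:340],(575,230),interpolation=cv2.INTER_CUBIC)
b=cv2.copyMakeBorder(b,0,0,0,225,0)
cv2.imwrite('pics/c2.png',np.vstack([a,b]))
```

```text
t 11.6 pos [0.5743 0.1927 0.2343] F [-0.5  0.2  0.6] open 0.418
handle top [(0.97, array([0.5888, 0.0263]))]
handle side [(0.82, array([0.5927, 0.0263]))]
deck top [(0.78, array([ 0.5769, -0.1573]))]
deck side [(0.66, array([ 0.5746, -0.1335]))]
deck_hole0 top [(0.91, array([ 0.5164, -0.1339])), (0.87, array([ 0.6321, -0.1484]))]
deck_hole0 side [(0.88, array([ 0.6483, -0.1708])), (0.87, array([ 0.5247, -0.1531])), (0.55, array([0.674 , 0.3621]))]
hatch_gap top [(0.95, array([ 0.5694, -0.2573]))]
hatch_gap side [(0.81, array([ 0.5721, -0.2612]))]
tray0_mid top [(0.42, array([0.5044, 0.4087])), (0.39, array([0.4304, 0.0064]))]
tray0_mid side [(0.59, array([0.4986, 0.2744]))]
tray1_mid top [(0.94, array([0.5041, 0.4166])), (0.89, array([0.298 , 0.4924]))]
tray1_mid side [(0.93, array([0.5032, 0.4233])), (0.67, array([0.6545, 0.2085])), (0.66, array([0.2965, 0.5024]))]
tray2_mid top []
tray2_mid side [(0.52, array([ 0.6639, -0.2156]))]
(array([0.503, 0.275, 0.   ]), np.float64(1.0))
(array([0.5021, 0.4207, 3.0698]), np.float64(0.02750647109580584))
```

View pics/c2.png

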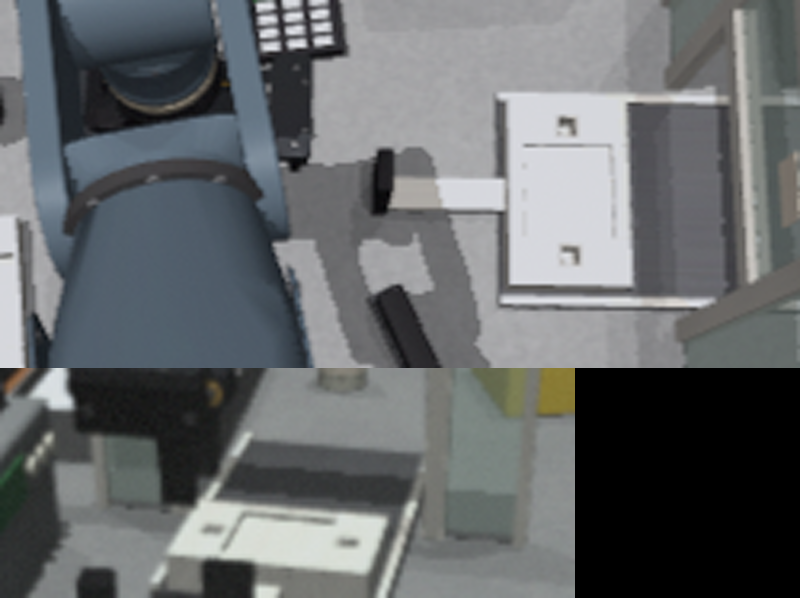

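The crop shows the carriage at the loading stop: deck corners at about (508,96), (630,99), (634,288) and (511,284), and holes at (567,125) and (570,254).

Run:
```python
from h import *
np.set_printoptions(precision=4,suppress=True)
C={n:cap(n) for n in('top','side')}
c=C['top']
for p in((508,96),(630,99),(634,288),(511,284),(567,125),(570,254)):
  print(p,at_z(c,(160+p[0]/3.2-.3,110+p[1]/3.2-.3),.046)[:2])
g4=cv2.resize(c['image'],None,fx=4,fy=4); 
for thr in (190,205,215):
  m=(g4.min(2)>thr).astype(np.uint8); m=cv2.morphologyEx(m,cv2.MORPH_OPEN,np.ones((17,17)))
  n,l,s,ce=cv2.connectedComponentsWithStats(m); u=proj(c,[[.577,-.142,.046]])[0]*4
  k=(np.hypot(*(ce-u).T)+1e6*(s[:,4]<3000)).argmin(); m=(l==k).astype(np.uint8); print(thr,s[k])
  ct,_=cv2.findContours(m,cv2.RETR_EXTERNAL,cv2.CHAIN_APPROX_NONE); o=np.zeros_like(m); cv2.fillPoly(o,[cv2.convexHull(np.vstack(ct))],1)
  print(fit_box(C,{'top':o},[.577,-.142,-4.],.045,.046,.18,.112))
```

```text
(508, 96) [ 0.6707 -0.0957]
(630, 99) [ 0.6621 -0.211 ]
(634, 288) [ 0.4809 -0.1965]
(511, 284) [ 0.49   -0.0839]
(567, 125) [ 0.6394 -0.1491]
(570, 254) [ 0.5155 -0.1407]
190 [ 1277   623   151   172 23954]
(array([ 0.5774, -0.1455, -3.7891]), np.float64(0.2900709619283822))
205 [ 1280   625   147   169 19984]
(array([ 0.5774, -0.1419, -1.6569]), np.float64(0.35193894505620116))
215 [      0       0    2048    1536 3145728]
(array([ 0.0535,  0.135 , 86.5591]), np.float64(0.9849046071370443))
```

Run:
```python
from h import *
plan([(.502,.421,.2),(.502,.421,.1),(.502,.421,.033)],-87)
```

```text
T [0.371, 0.152, -0.924] R [-0.0, -0.117, -0.0] -> [0.551 0.269 0.224]
T [0.256, 0.152, -0.962] R [0.0, 0.0, 0.0] -> [0.526 0.345 0.212]
T [0.256, 0.152, -0.962] R [0.0, 0.0, 0.0] -> [0.502 0.421 0.2  ]
T [0.0, 0.625, 0.0] R [0.0, 0.0, 0.0] -> [0.502 0.421 0.15 ]
T [0.0, 0.625, 0.0] R [0.0, 0.0, 0.0] -> [0.502 0.421 0.1  ]
T [0.0, 0.838, 0.0] R [0.0, 0.0, 0.0] -> [0.502 0.421 0.033]
```

Request:
arm_command(
  translation=[
    [0.371, 0.152, -0.924],
    [0.371, 0.152, -0.924],
    [0.371, 0.152, -0.924],
    [0.371, 0.152, -0.924],
  ],
  rotation=[
    [0, -0.117, 0],
    [0, -0.117, 0],
    [0, -0.117, 0],
    [0, -0.117, 0],
  ],
  grip=[0.24, 0.24, 0.24, 0.24],
)

```text
time_s: 12.9
position: [0.5507, 0.2698, 0.2242]
tcp_rot: [[-0.999, 0.0, 0.054], [-0.054, -0.001, -0.999], [-0.0, -1.0, 0.001]]
force: [0.5, 0.7, 0.6]
opening: 0.379
```

Request:
arm_command(
  translation=[
    [0.256, 0.152, -0.962],
    [0.256, 0.152, -0.962],
    [0.256, 0.152, -0.962],
  ],
  rotation=[
    [0, 0, 0],
    [0, 0, 0],
    [0, 0, 0],
  ],
  grip=[0.24, 0.24, 0.24],
)

```text
time_s: 13.2
position: [0.5255, 0.3471, 0.2117]
tcp_rot: [[-0.999, -0.001, 0.055], [-0.055, 0.001, -0.999], [0.001, -1.0, -0.001]]
force: [0.6, -0.3, -0.7]
opening: 0.378
```

Request:
arm_command(
  translation=[
    [0.256, 0.152, -0.962],
    [0.256, 0.152, -0.962],
    [0.256, 0.152, -0.962],
    [0.256, 0.152, -0.962],
    [0.256, 0.152, -0.962],
  ],
  rotation=[
    [0, 0, 0],
    [0, 0, 0],
    [0, 0, 0],
    [0, 0, 0],
    [0, 0, 0],
  ],
  grip=[0.24, 0.24, 0.24, 0.24, 0.24],
)

```text
time_s: 13.7
position: [0.5033, 0.4192, 0.2003]
tcp_rot: [[-0.999, 0.001, 0.05], [-0.05, -0.001, -0.999], [-0.001, -1.0, 0.001]]
force: [0.6, -0.2, -0.8]
opening: 0.378
```

Run:
```python
from h import *
st()
cap('side','s3'); C={'top':cap('top')}
plan([(.502,.421,.1),(.502,.421,.033)],-87)
for g in([.503,.275],):
  M={'top':white_mask(C['top'],g,thr=172)}; print(fit_box(C,M,[*g,-5.],0,.03,.16,.092))
```

```text
t 13.7 pos [0.5033 0.4192 0.2003] F [ 0.6 -0.2 -0.8] open 0.378
T [0.007, 0.627, -0.011] R [-0.0, -0.002, -0.001] -> [0.503 0.42  0.15 ]
T [0.007, 0.627, -0.011] R [0.0, 0.0, 0.0] -> [0.502 0.421 0.1  ]
T [0.0, 0.838, 0.0] R [0.0, 0.0, 0.0] -> [0.502 0.421 0.033]
(array([ 0.4875993 ,  0.23691635, 16.46956523]), np.float64(0.8524121762701985))
```

View pics/s3.png

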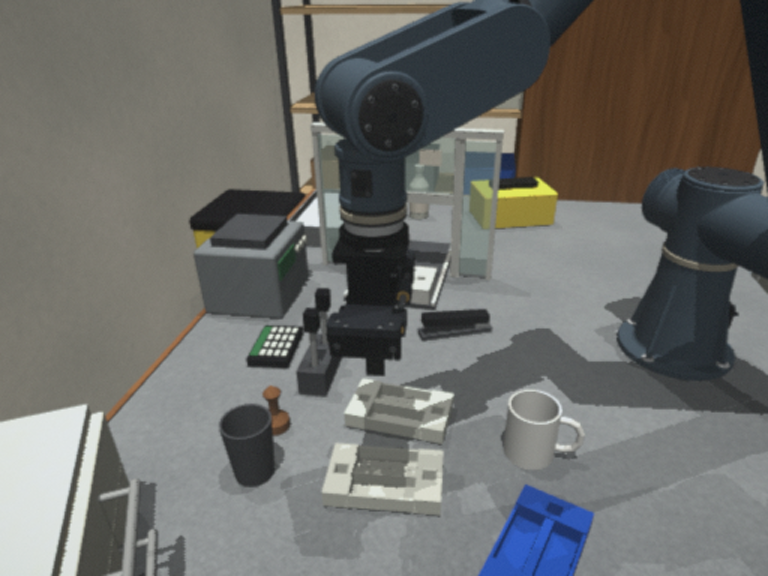

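The side view shows the gripper hanging over the nearer tray, fingertips at (375,372) and their shadow on the tray at (385,465). The second tray is undisturbed at (400,408). Descending to grasp.

Request:
arm_command(
  translation=[
    [0.014, 0.6, -0.022],
    [0.014, 1, -0.022],
    [0.014, 1, -0.022],
    [0.014, 1, -0.022],
  ],
  rotation=[
    [0, 0, 0],
    [0, 0, 0],
    [0, 0, 0],
    [0, 0, 0],
  ],
  grip=[0.24, 0.24, 0.24, 0.24],
)

```text
time_s: 14.2
position: [0.5015, 0.422, 0.1202]
tcp_rot: [[-0.999, -0.0, 0.051], [-0.051, -0.0, -0.999], [0.0, -1.0, 0.0]]
force: [0.1, -0.2, 0.9]
opening: 0.383
```

Request:
arm_command(
  translation=[
    [0, 0.25, 0],
    [0, 0.5, 0],
    [0, 0.75, 0],
    [0, 0.9, 0],
    [0, 0.9, 0],
  ],
  rotation=[
    [0, 0, 0],
    [0, 0, 0],
    [0, 0, 0],
    [0, 0, 0],
    [0, 0, 0],
  ],
  grip=[0.24, 0.24, 0.24, 0.24, 0.24],
)

```text
time_s: 14.7
position: [0.5011, 0.4225, 0.0481]
tcp_rot: [[-0.999, -0.0, 0.052], [-0.052, -0.0, -0.999], [0.0, -1.0, 0.0]]
force: [-0.0, -0.6, 0.2]
opening: 0.381
```

Request:
arm_command(
  translation=[
    [0, 0.19, 0],
    [0, 0.19, 0],
    [0, 0.19, 0],
  ],
  rotation=[
    [0, 0, 0],
    [0, 0, 0],
    [0, 0, 0],
  ],
  grip=[0.24, 0.24, 0.24],
)

```text
time_s: 15.0
position: [0.5009, 0.4227, 0.0329]
tcp_rot: [[-0.999, 0.0, 0.052], [-0.052, 0.0, -0.999], [-0.0, -1.0, -0.0]]
force: [0.4, -0.3, -0.6]
opening: 0.382
```

Request:
arm_command(
  translation=[
    [0, 0, 0],
    [0, 0, 0],
    [0, 0, 0],
    [0, 0, 0],
    [0, 0, 0],
  ],
  rotation=[
    [0, 0, 0],
    [0, 0, 0],
    [0, 0, 0],
    [0, 0, 0],
    [0, 0, 0],
  ],
  grip=[0.4, 0.6, 0.8, 1, 1],
)

```text
time_s: 15.5
position: [0.5008, 0.4227, 0.0329]
tcp_rot: [[-0.999, 0.0, 0.052], [-0.052, 0.0, -0.999], [-0.0, -1.0, -0.0]]
force: [-0.4, -0.2, -0.6]
opening: 0.042
```

Request:
arm_command(
  translation=[
    [0, 0, 0],
    [0, 0, 0],
    [0, 0, 0],
    [0, -0.06, 0],
    [0, -0.12, 0],
  ],
  rotation=[
    [0, 0, 0],
    [0, 0, 0],
    [0, 0, 0],
    [0, 0, 0],
    [0, 0, 0],
  ],
  grip=[1, 1, 1, 1, 1],
)

```text
time_s: 16.0
position: [0.5008, 0.4226, 0.0426]
tcp_rot: [[-0.999, -0.0, 0.052], [-0.052, -0.0, -0.999], [0.0, -1.0, 0.0]]
force: [0.2, -0.6, -0.0]
opening: 0.003
```

The fingers closed fully, so the grasp missed. I'll open slightly, go up and look.

Run:
```python
from h import *
st()
C={n:cap(n) for n in('top','side')}
a=cv2.resize(C['side']['image'][220:384,180:360],(720,656)[:2],interpolation=cv2.INTER_CUBIC)[:600]
cv2.imwrite('pics/s4.png',a)
for n in C:
  print(n,[(c,at_z(C[n],p,.015)[:2]) for c,p in spots(n,'tray1_mid')])
```

```text
t 16.0 pos [0.5008 0.4226 0.0426] F [ 0.2 -0.6 -0. ] open 0.003
top [(0.83, array([0.49719954, 0.41114705]))]
side [(0.61, array([0.49780478, 0.41976452])), (0.57, array([0.29785251, 0.50904021])), (0.54, array([ 0.73397534, -0.08394724]))]
```

View pics/s4.png

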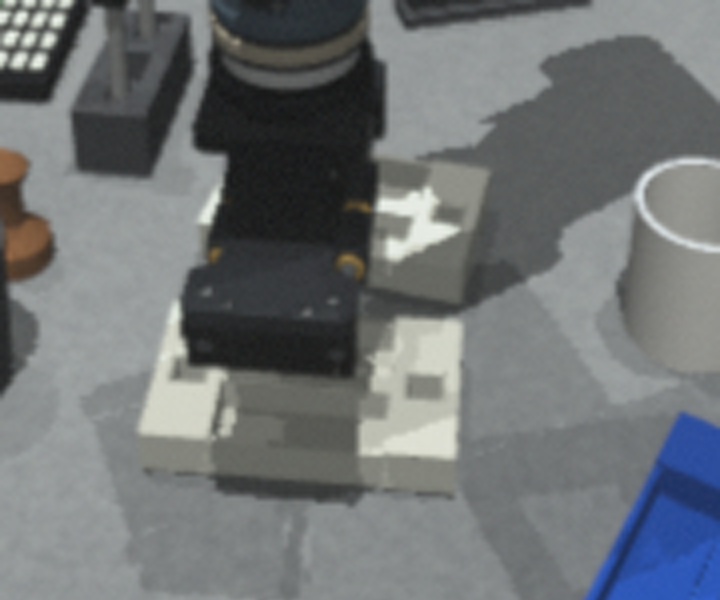

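Request:
arm_command(
  translation=[
    [0, -0.3, 0],
    [0, -0.6, 0],
    [0, -0.9, 0],
    [0, -1, 0],
    [0, -1, 0],
  ],
  rotation=[
    [0, 0, 0],
    [0, 0, 0],
    [0, 0, 0],
    [0, 0, 0],
    [0, 0, 0],
  ],
  grip=[1, 1, 1, 1, 1],
)

```text
time_s: 16.7
position: [0.5015, 0.4231, 0.1236]
tcp_rot: [[-0.999, 0.003, 0.052], [-0.052, 0.001, -0.999], [-0.003, -1.0, -0.001]]
force: [0.1, 0.4, 0.3]
opening: 0.006
```

Run:
```python
from h import *
st()
C={n:cap(n) for n in('top','side')}
a=cv2.resize(C['side']['image'][220:384,180:360],(660,600),interpolation=cv2.INTER_CUBIC)
cv2.imwrite('pics/s5.png',a)
```

```text
t 16.7 pos [0.5015 0.4231 0.1236] F [0.1 0.4 0.3] open 0.006
```

View pics/s5.png

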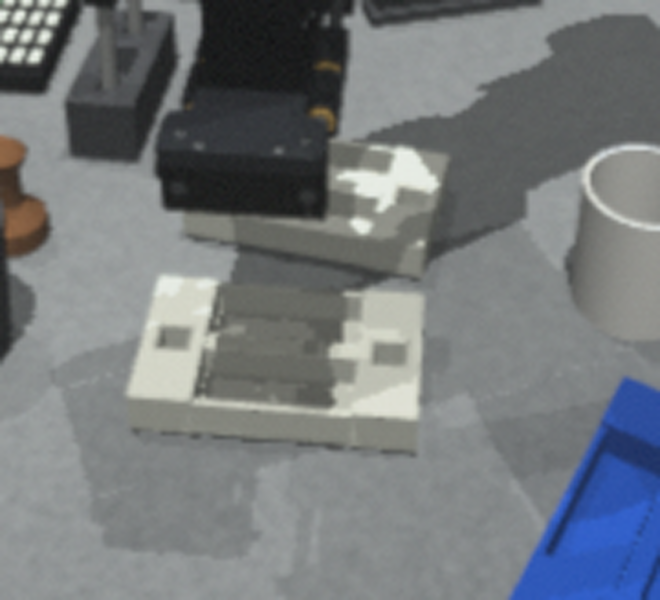

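The tray stayed on the table, slightly turned, with holes at (174,336) and (390,352) in the crop, and the fingers closed on nothing. I'll check the tool geometry and refit the tray.

Run:
```python
from h import *
np.set_printoptions(precision=4,suppress=True)
print('tip',bot.tip_extent)
s=st(); print(np.array(s['tcp_rot']))
C={n:cap(n) for n in('top','side')}
c=C['side']
for p in((174,336),(390,352)):
  print(at_z(c,(180+p[0]/3.667-.4,220+p[1]/3.667-.4),.03))
for z in (.03,.0):
  for p in((153,278),(424,293),(417,415),(132,397),(130,428),(417,452)):
    print(z,p,at_z(c,(180+p[0]/3.667-.4,220+p[1]/3.667-.4),z)[:2])
# where TCP/tip projects
T=np.array(s['position']); print('tip proj side',proj(c,[T+[0,0,-.022],T])*1, 'crop',(proj(c,[T+[0,0,-.022],T,T+[0,0,.048]])-[180,220])*3.667)
a=cv2.resize(C['top']['image'][140:260,90:240],(750,600),interpolation=cv2.INTER_CUBIC)
cv2.imwrite('pics/t5.png',a); print('top crop tip',(proj(C['top'],[T+[0,0,-.022]])-[90,140])*5)
```

```text
tip 0.022
t 16.8 pos [0.5001 0.4222 0.1214] F [-0.2  0.2 -0.2] open 0.003
[[-0.9986 -0.0016  0.0521]
 [-0.0521 -0.0009 -0.9986]
 [ 0.0017 -1.      0.0008]]
[0.5613 0.4232 0.03  ]
[0.4368 0.4168 0.03  ]
0.03 (153, 278) [0.5852 0.3802]
0.03 (424, 293) [0.4215 0.3686]
0.03 (417, 415) [0.4179 0.4583]
0.03 (132, 397) [0.5734 0.4692]
0.03 (130, 428) [0.5689 0.4894]
0.03 (417, 452) [0.4158 0.4819]
0.0 (153, 278) [0.5951 0.3509]
0.0 (424, 293) [0.423  0.3387]
0.0 (417, 415) [0.4192 0.433 ]
0.0 (132, 397) [0.5827 0.4445]
0.0 (130, 428) [0.5779 0.4656]
0.0 (417, 452) [0.4171 0.4578]
tip proj side [[254.8472 289.4183]
 [254.5888 281.0898]] crop [[274.4646 254.5568]
 [273.5171 224.0162]
 [271.3468 154.0615]]
top crop tip [[260.6008 300.8522]]
```

View pics/t5.png

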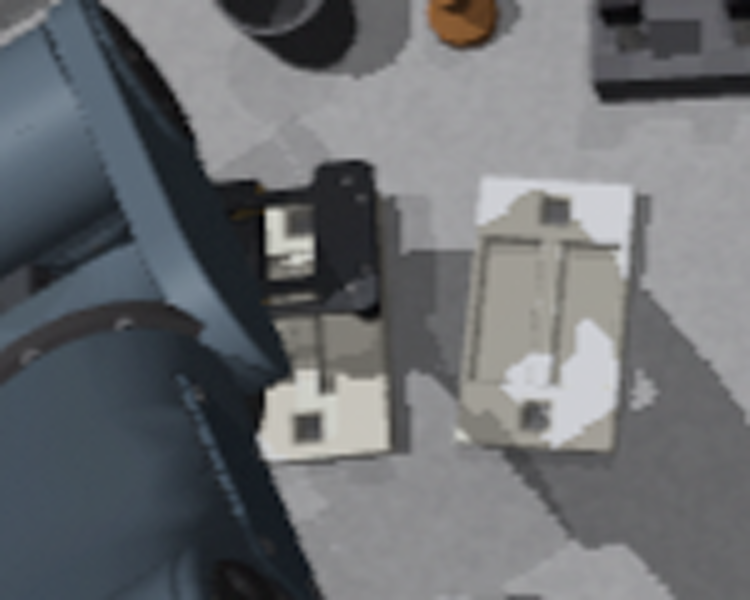

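Both cameras agree that the tray is near (0.499, 0.420) at yaw 3°. To find out why the pads met nothing, I'll check where the fingertip really appeared in the earlier side picture.

Run:
```python
from h import *
np.set_printoptions(precision=1,suppress=True)
C={n:cap(n) for n in('top','side')}
P=np.array([.5033,.4192,.2003])
for dy in(-.031,-.016,.016,.031):
  print(dy,proj(C['side'],[P+[-.0095,dy,-.022],P+[.0095,dy,-.022]])*1.5)
print('rib top ends (top crop)',(proj(C['top'],[[.455,.420-.0023,.027],[.545,.42+.0023,.027]])-[90,140])*5)
a=cv2.imread('pics/s3.png')[330:390,340:410]; cv2.imwrite('pics/s3c.png',cv2.resize(a,None,fx=8,fy=8))
```

```text
-0.031 [[390.2 371.6]
 [376.  370.3]]
-0.016 [[388.3 378.6]
 [373.8 377.3]]
0.016 [[383.9 394.6]
 [368.9 393.1]]
0.031 [[381.7 402.5]
 [366.4 401. ]]
rib top ends (top crop) [[301.9 395.8]
 [295.3 247.3]]
```

View pics/s3c.png

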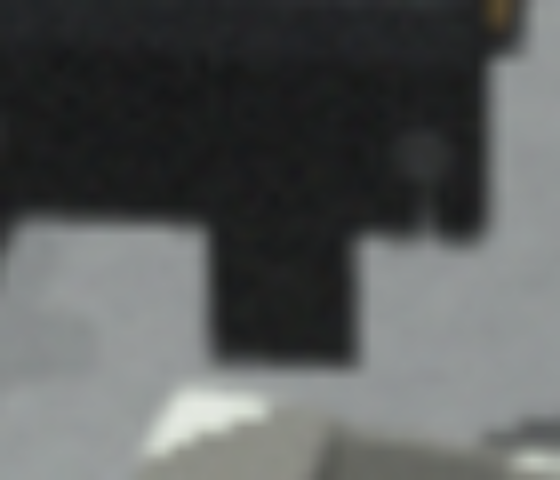

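Run:
```python
from h import *
np.set_printoptions(precision=1,suppress=True)
c=cap('side')
P=np.array([.5033,.4192,.2003])
print('expected body front-bottom edge',proj(c,[P+[.0375,.095,.048],P+[-.0375,.095,.048]])*1.5)
print('expected body bottom at y0',proj(c,[P+[.0375,.0,.048],P+[-.0375,.0,.048]])*1.5)
for dz in(-.022,0,.01,.02,.03): print(dz,proj(c,[P+[0,.031,dz]])*1.5,proj(c,[P+[0,.02,dz]])*1.5)
# now: body in current picture; fingers opening test
s=st()
img=c['image']; cv2.imwrite('pics/cur.png',cv2.resize(img[200:320,190:330],(700,600),interpolation=cv2.INTER_CUBIC))
T=np.array(s['position']);print('crop exp tip, body front',(proj(c,[T+[0,0,-.022],T+[.0375,.095,.048],T+[-.0375,.095,.048]])-[190,200])*5)
print(s['joint_positions'])
```

```text
expected body front-bottom edge [[325.9 386.7]
 [395.6 393.3]]
expected body bottom at y0 [[346.9 337.4]
 [408.1 342.3]]
-0.022 [[374.1 401.7]] [[375.8 395.9]]
0 [[373.5 387.5]] [[375.2 381.8]]
0.01 [[373.2 380.9]] [[375.  375.2]]
0.02 [[373.  374.2]] [[374.8 368.6]]
0.03 [[372.7 367.3]] [[374.5 361.8]]
t 17.05 pos [0.5 0.4 0.1] F [ 0.3 -0.4  0.5] open 0.005
crop exp tip, body front [[323.9 447.6]
 [160.3 479.9]
 [379.  503.8]]
[ 30.4  38.3  81.8  -0.   60.  117.4]
```

View pics/cur.png

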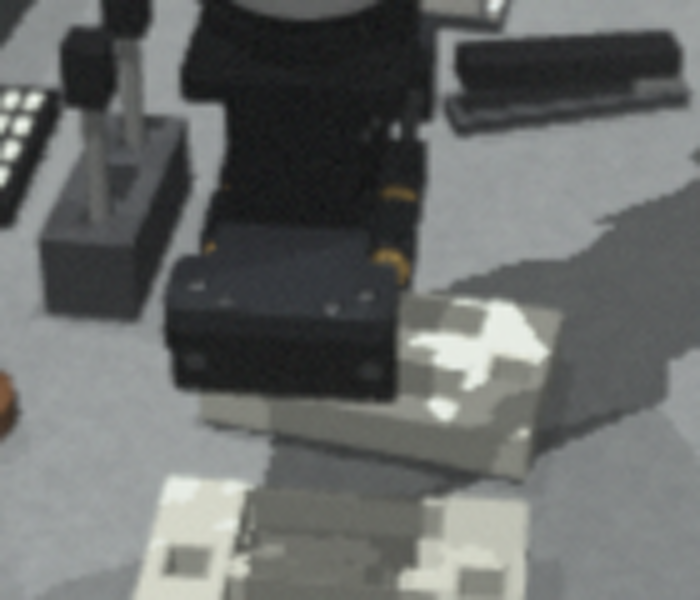

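The gripper shows about 20 px higher than its reported pose predicts, which is roughly 3–4 cm in z. That means the tips passed above the rib and no touch was felt. I'll descend again, guarded and in small steps, watching the force.

Request:
arm_command(
  translation=[
    [0, 0.3, 0],
    [0, 0.6, 0],
    [0, 0.9, 0],
    [0, 0.9, 0],
    [0, 0.9, 0],
  ],
  rotation=[
    [0, 0, 0],
    [0, 0, 0],
    [0, 0, 0],
    [0, 0, 0],
    [0, 0, 0],
  ],
  grip=[0.24, 0.24, 0.24, 0.24, 0.24],
)

```text
time_s: 17.55
position: [0.5005, 0.4225, 0.0498]
tcp_rot: [[-0.999, -0.001, 0.052], [-0.052, -0.001, -0.999], [0.001, -1.0, 0.001]]
force: [0.3, -0.1, 0.6]
opening: 0.344
```

Request:
arm_command(
  translation=[
    [0, 0.1, 0],
    [0, 0.2, 0],
    [0, 0.2, 0],
  ],
  rotation=[
    [0, 0, 0],
    [0, 0, 0],
    [0, 0, 0],
  ],
  grip=[0.24, 0.24, 0.24],
)

```text
time_s: 17.85
position: [0.5003, 0.4223, 0.0338]
tcp_rot: [[-0.999, -0.001, 0.052], [-0.052, -0.001, -0.999], [0.001, -1.0, 0.001]]
force: [0.6, -0.4, 0.3]
opening: 0.377
```

Request:
arm_command(
  translation=[
    [0, 0.03, 0],
    [0, 0.03, 0],
  ],
  rotation=[
    [0, 0, 0],
    [0, 0, 0],
  ],
  grip=[0.24, 0.24],
)

```text
time_s: 18.05
position: [0.5008, 0.4226, 0.032]
tcp_rot: [[-0.999, 0.0, 0.052], [-0.052, 0.0, -0.999], [-0.0, -1.0, -0.0]]
force: [-0.3, 0.4, -0.9]
opening: 0.381
```

Request:
arm_command(
  translation=[
    [0, 0.03, 0],
    [0, 0.03, 0],
  ],
  rotation=[
    [0, 0, 0],
    [0, 0, 0],
  ],
  grip=[0.24, 0.24],
)

```text
time_s: 18.25
position: [0.5007, 0.4226, 0.0295]
tcp_rot: [[-0.999, -0.0, 0.052], [-0.052, -0.0, -0.999], [0.0, -1.0, 0.0]]
force: [-0.5, -0.3, -0.2]
opening: 0.382
```

Run:
```python
from h import *
st()
c=cap('side'); cv2.imwrite('pics/cur2.png',cv2.resize(c['image'][240:350,200:320],(640,587),interpolation=cv2.INTER_CUBIC))
```

```text
t 18.25 pos [0.5007 0.4226 0.0295] F [-0.5 -0.3 -0.2] open 0.382
```

View pics/cur2.png

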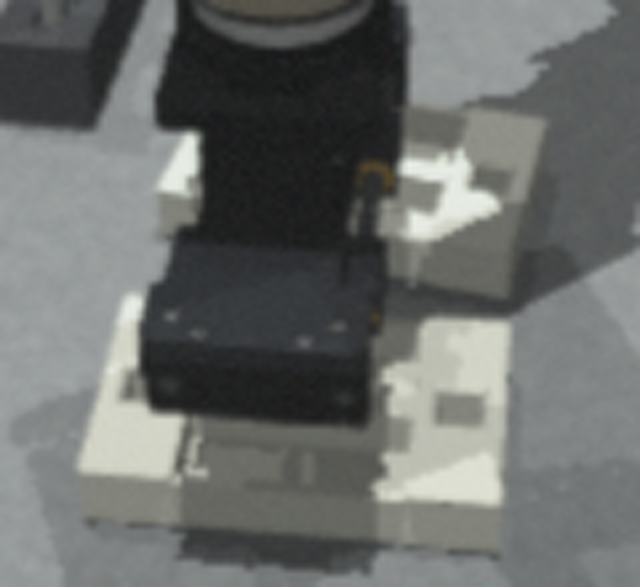

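Request:
arm_command(
  translation=[
    [0, 0.04, 0],
    [0, 0.04, 0],
  ],
  rotation=[
    [0, 0, 0],
    [0, 0, 0],
  ],
  grip=[0.24, 0.24],
)

```text
time_s: 18.5
position: [0.5005, 0.4224, 0.0259]
tcp_rot: [[-0.999, -0.001, 0.052], [-0.052, -0.0, -0.999], [0.001, -1.0, 0.0]]
force: [-0.3, -0.3, -0.3]
opening: 0.383
```

Request:
arm_command(
  translation=[
    [0, 0.04, 0],
    [0, 0.04, 0],
  ],
  rotation=[
    [0, 0, 0],
    [0, 0, 0],
  ],
  grip=[0.24, 0.24],
)

```text
time_s: 18.7
position: [0.5004, 0.4224, 0.0226]
tcp_rot: [[-0.999, -0.001, 0.052], [-0.052, -0.0, -0.999], [0.001, -1.0, 0.0]]
force: [-0.4, -0.2, -0.1]
opening: 0.378
```

Nothing touched at a nominal tip height of 0.6 mm, which confirms the z offset. Continuing.

Request:
arm_command(
  translation=[
    [0, 0.05, 0],
    [0, 0.1, 0],
    [0, 0.1, 0],
  ],
  rotation=[
    [0, 0, 0],
    [0, 0, 0],
    [0, 0, 0],
  ],
  grip=[0.24, 0.24, 0.24],
)

```text
time_s: 19.0
position: [0.5002, 0.4223, 0.0143]
tcp_rot: [[-0.999, -0.001, 0.052], [-0.052, -0.001, -0.999], [0.001, -1.0, 0.001]]
force: [0.1, -0.7, -0.4]
opening: 0.377
```

Request:
arm_command(
  translation=[
    [0, 0.04, 0],
    [0, 0.04, 0],
  ],
  rotation=[
    [0, 0, 0],
    [0, 0, 0],
  ],
  grip=[0.24, 0.24],
)

```text
time_s: 19.2
position: [0.5005, 0.4225, 0.0115]
tcp_rot: [[-0.999, -0.001, 0.052], [-0.052, -0.0, -0.999], [0.001, -1.0, 0.0]]
force: [-0.1, 0.5, -0.1]
opening: 0.381
```

Request:
arm_command(
  translation=[
    [0, 0.04, 0],
    [0, 0.04, 0],
  ],
  rotation=[
    [0, 0, 0],
    [0, 0, 0],
  ],
  grip=[0.24, 0.24],
)

```text
time_s: 19.4
position: [0.5005, 0.4225, 0.0084]
tcp_rot: [[-0.999, -0.001, 0.052], [-0.052, -0.0, -0.999], [0.001, -1.0, 0.0]]
force: [-0.5, 0.6, 0.2]
opening: 0.377
```

Request:
arm_command(
  translation=[
    [0, 0.04, 0],
    [0, 0.04, 0],
  ],
  rotation=[
    [0, 0, 0],
    [0, 0, 0],
  ],
  grip=[0.24, 0.24],
)

```text
time_s: 19.6
position: [0.5005, 0.4224, 0.0051]
tcp_rot: [[-0.999, -0.001, 0.052], [-0.052, -0.0, -0.999], [0.001, -1.0, 0.0]]
force: [-0.1, 1.0, 0.2]
opening: 0.377
```

Request:
arm_command(
  translation=[
    [0, 0.03, 0],
    [0, 0.03, 0],
  ],
  rotation=[
    [0, 0, 0],
    [0, 0, 0],
  ],
  grip=[0.24, 0.24],
)

```text
time_s: 19.8
position: [0.5006, 0.4225, 0.0028]
tcp_rot: [[-0.999, -0.001, 0.052], [-0.052, -0.0, -0.999], [0.001, -1.0, 0.0]]
force: [0.8, 0.6, -0.0]
opening: 0.379
```

Request:
arm_command(
  translation=[
    [0, 0.04, 0],
    [0, 0.04, 0],
  ],
  rotation=[
    [0, 0, 0],
    [0, 0, 0],
  ],
  grip=[0.24, 0.24],
)

```text
time_s: 20.0
position: [0.5005, 0.4225, -0.0005]
tcp_rot: [[-0.999, -0.001, 0.052], [-0.052, -0.0, -0.999], [0.001, -1.0, 0.0]]
force: [-0.3, -0.0, -0.2]
opening: 0.383
```

Request:
arm_command(
  translation=[
    [0, 0.03, 0],
    [0, 0.03, 0],
  ],
  rotation=[
    [0, 0, 0],
    [0, 0, 0],
  ],
  grip=[0.24, 0.24],
)

```text
time_s: 20.2
position: [0.5006, 0.4225, -0.0028]
tcp_rot: [[-0.999, -0.001, 0.052], [-0.052, -0.0, -0.999], [0.001, -1.0, 0.0]]
force: [0.6, -0.1, -1.0]
opening: 0.378
```

Request:
arm_command(
  translation=[
    [0, 0.03, 0],
    [0, 0.03, 0],
  ],
  rotation=[
    [0, 0, 0],
    [0, 0, 0],
  ],
  grip=[0.24, 0.24],
)

```text
time_s: 20.4
position: [0.5006, 0.4225, -0.0052]
tcp_rot: [[-0.999, -0.001, 0.052], [-0.052, -0.0, -0.999], [0.001, -1.0, 0.0]]
force: [1.6, -0.8, -0.4]
opening: 0.376
```

Request:
arm_command(
  translation=[
    [0, 0.03, 0],
    [0, 0.03, 0],
  ],
  rotation=[
    [0, 0, 0],
    [0, 0, 0],
  ],
  grip=[0.24, 0.24],
)

```text
time_s: 20.6
position: [0.5009, 0.4227, -0.0058]
tcp_rot: [[-0.999, 0.0, 0.052], [-0.052, 0.0, -0.999], [-0.0, -1.0, -0.0]]
force: [-1.6, -1.8, 7.2]
opening: 0.378
```

Request:
arm_command(
  translation=[
    [0, 0.03, 0],
    [0, 0.03, 0],
  ],
  rotation=[
    [0, 0, 0],
    [0, 0, 0],
  ],
  grip=[0.24, 0.24],
)

```text
time_s: 20.8
position: [0.5009, 0.4227, -0.0058]
tcp_rot: [[-0.999, 0.001, 0.053], [-0.053, 0.0, -0.999], [-0.001, -1.0, -0.0]]
force: [-4.3, -3.6, 20.0]
opening: 0.377
```

Run:
```python
from h import *
s=st(); c=cap('side'); t=cap('top')
T=np.array(s['position'])
a=cv2.resize(c['image'][240:350,200:320],(436,400),interpolation=cv2.INTER_CUBIC)
b=cv2.resize(t['image'][150:250,90:190],(364,400),interpolation=cv2.INTER_CUBIC) if 0 else cv2.resize(t['image'][150:250,90:181],(364,400),interpolation=cv2.INTER_CUBIC)
cv2.imwrite('pics/cur3.png',np.hstack([a,b]))
```

```text
t 20.8 pos [ 0.5009  0.4227 -0.0058] F [-4.3 -3.6 20. ] open 0.377
```

View pics/cur3.png

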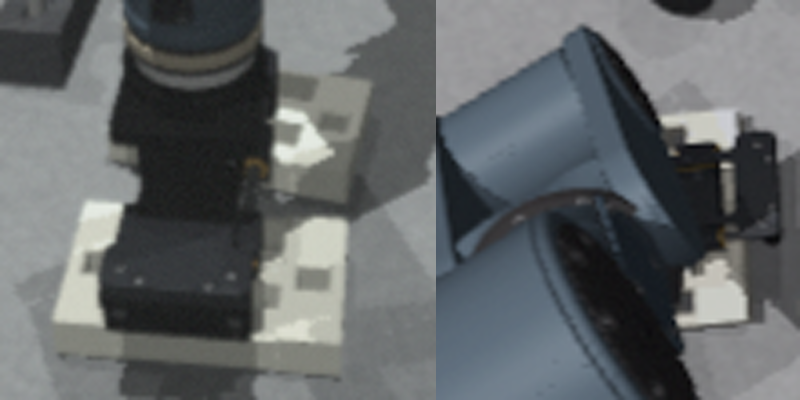

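Contact came at a TCP reading of −0.0058, about 36 mm lower than expected, probably on the pocket floor. I'll back off 3 mm and close.

Request:
arm_command(
  translation=[
    [0, -0.09, 0],
    [0, -0.09, 0],
    [0, -0.09, 0],
    [0, -0.09, 0],
    [0, -0.09, 0],
  ],
  rotation=[
    [0, 0, 0],
    [0, 0, 0],
    [0, 0, 0],
    [0, 0, 0],
    [0, 0, 0],
  ],
  grip=[0.24, 0.4, 0.7, 1, 1],
)

```text
time_s: 21.4
position: [0.5004, 0.4218, -0.0032]
tcp_rot: [[-0.999, -0.001, 0.053], [-0.053, -0.002, -0.999], [0.001, -1.0, 0.002]]
force: [0.3, -1.6, 0.1]
opening: 0.134
```

Request:
arm_command(
  translation=[
    [0, 0, 0],
    [0, 0, 0],
    [0, 0, 0],
    [0, 0, 0],
  ],
  rotation=[
    [0, 0, 0],
    [0, 0, 0],
    [0, 0, 0],
    [0, 0, 0],
  ],
  grip=[1, 1, 1, 1],
)

```text
time_s: 21.8
position: [0.5004, 0.4227, -0.003]
tcp_rot: [[-0.999, -0.001, 0.052], [-0.052, 0.0, -0.999], [0.001, -1.0, -0.0]]
force: [0.3, 0.1, -3.4]
opening: 0.131
```

The rib is gripped (opening 0.131, about 11.4 mm). So true z is the reading plus about 36 mm here. Lifting.

Request:
arm_command(
  translation=[
    [0, -0.25, 0],
    [0, -0.5, 0],
    [0, -0.75, 0],
    [0, -1, 0],
    [0, -1, 0],
  ],
  rotation=[
    [0, 0, 0],
    [0, 0, 0],
    [0, 0, 0],
    [0, 0, 0],
    [0, 0, 0],
  ],
  grip=[1, 1, 1, 1, 1],
)

```text
time_s: 22.3
position: [0.5027, 0.4242, 0.0803]
tcp_rot: [[-0.999, 0.006, 0.052], [-0.052, 0.004, -0.999], [-0.006, -1.0, -0.003]]
force: [0.5, 0.2, -3.6]
opening: 0.138
```

Request:
arm_command(
  translation=[
    [0, -0.4, 0],
    [0, -0.8, 0],
    [0, -1, 0],
    [0, -1, 0],
  ],
  rotation=[
    [0, 0, 0],
    [0, 0, 0],
    [0, 0, 0],
    [0, 0, 0],
  ],
  grip=[1, 1, 1, 1],
)

```text
time_s: 22.7
position: [0.5021, 0.4237, 0.1593]
tcp_rot: [[-0.999, 0.004, 0.052], [-0.052, 0.003, -0.999], [-0.004, -1.0, -0.003]]
force: [0.7, 0.6, -2.6]
opening: 0.13
```

Run:
```python
from h import *
np.set_printoptions(precision=4,suppress=True)
s=st()
C={'side':cap('side'),'top':cap('top')}
for n in C: print(n,[(c,p,at_z(C[n],p,s['position'][2]+.003+.015)[:2]) for c,p in spots(n,'tray1_mid')])
plan([(.55,.2,.16),(.577,-.143,.16)],-94)
M={'top':white_mask(C['top'],(.502,.275),thr=172)}; print(fit_box(C,M,[.502,.275,-5.],0,.03,.16,.092))
```

```text
t 22.7 pos [0.5021 0.4237 0.1593] F [ 0.7  0.6 -2.6] open 0.13
side [(0.85, array([251.392, 259.008]), array([0.5046, 0.4237])), (0.79, array([353.9968, 365.9136]), array([0.3259, 0.625 ]))]
top []
T [-0.163, -0.019, 0.934] R [-0.002, 0.117, 0.004] -> [0.516 0.348 0.157]
T [-0.275, -0.02, 0.907] R [0.0, 0.0, 0.0] -> [0.533 0.274 0.158]
T [-0.275, -0.02, 0.907] R [0.0, 0.0, 0.0] -> [0.55 0.2  0.16]
T [-0.127, 0.0, 0.851] R [0.0, 0.0, 0.0] -> [0.555 0.131 0.16 ]
T [-0.127, 0.0, 0.851] R [0.0, 0.0, 0.0] -> [0.561 0.063 0.16 ]
T [-0.127, 0.0, 0.851] R [0.0, 0.0, 0.0] -> [ 0.566 -0.006  0.16 ]
T [-0.127, 0.0, 0.851] R [0.0, 0.0, 0.0] -> [ 0.572 -0.074  0.16 ]
T [-0.127, 0.0, 0.851] R [0.0, 0.0, 0.0] -> [ 0.577 -0.143  0.16 ]
(array([0.5143, 0.2546, 2.4162]), np.float64(0.7440075655621524))
```

The tray is held: the force reads −2.6 N, and with the 36 mm offset the camera puts it at (0.505, 0.424), matching the robot. Carrying it to the deck.

Request:
arm_command(
  translation=[
    [-0.163, -0.019, 0.934],
    [-0.163, -0.019, 0.934],
    [-0.163, -0.019, 0.934],
    [-0.163, -0.019, 0.934],
  ],
  rotation=[
    [0, 0.117, 0],
    [0, 0.117, 0],
    [0, 0.117, 0],
    [0, 0.117, 0],
  ],
  grip=[1, 1, 1, 1],
)

```text
time_s: 23.3
position: [0.5172, 0.348, 0.1576]
tcp_rot: [[-0.997, -0.003, -0.072], [0.072, -0.0, -0.997], [0.003, -1.0, 0.001]]
force: [-1.2, 1.0, -2.9]
opening: 0.136
```

Request:
arm_command(
  translation=[
    [-0.138, -0.02, 0.45],
    [-0.275, -0.02, 0.907],
    [-0.275, -0.02, 0.907],
  ],
  rotation=[
    [0, 0, 0],
    [0, 0, 0],
    [0, 0, 0],
  ],
  grip=[1, 1, 1],
)

```text
time_s: 23.6
position: [0.5351, 0.2718, 0.1598]
tcp_rot: [[-0.997, -0.001, -0.073], [0.073, -0.002, -0.997], [0.001, -1.0, 0.002]]
force: [0.1, 1.1, -2.9]
opening: 0.138
```

Request:
arm_command(
  translation=[
    [-0.138, -0.02, 0.45],
    [-0.275, -0.02, 0.907],
    [-0.275, -0.02, 0.907],
  ],
  rotation=[
    [0, 0, 0],
    [0, 0, 0],
    [0, 0, 0],
  ],
  grip=[1, 1, 1],
)

```text
time_s: 23.9
position: [0.5526, 0.1983, 0.1618]
tcp_rot: [[-0.997, 0.0, -0.073], [0.073, -0.001, -0.997], [-0.0, -1.0, 0.001]]
force: [0.2, 1.1, -2.8]
opening: 0.138
```

Request:
arm_command(
  translation=[
    [-0.07, 0, 0.43],
    [-0.127, 0, 0.851],
    [-0.127, 0, 0.851],
  ],
  rotation=[
    [0, 0, 0],
    [0, 0, 0],
    [0, 0, 0],
  ],
  grip=[1, 1, 1],
)

```text
time_s: 24.2
position: [0.5572, 0.1304, 0.1618]
tcp_rot: [[-0.997, -0.0, -0.073], [0.073, -0.001, -0.997], [0.0, -1.0, 0.001]]
force: [0.3, -0.5, -3.0]
opening: 0.136
```

Request:
arm_command(
  translation=[
    [-0.07, 0, 0.43],
    [-0.127, 0, 0.851],
    [-0.127, 0, 0.851],
  ],
  rotation=[
    [0, 0, 0],
    [0, 0, 0],
    [0, 0, 0],
  ],
  grip=[1, 1, 1],
)

```text
time_s: 24.5
position: [0.5631, 0.062, 0.162]
tcp_rot: [[-0.997, 0.001, -0.073], [0.073, -0.001, -0.997], [-0.001, -1.0, 0.001]]
force: [-0.3, 0.5, -3.3]
opening: 0.132
```

Request:
arm_command(
  translation=[
    [-0.07, 0, 0.43],
    [-0.127, 0, 0.851],
    [-0.127, 0, 0.851],
  ],
  rotation=[
    [0, 0, 0],
    [0, 0, 0],
    [0, 0, 0],
  ],
  grip=[1, 1, 1],
)

```text
time_s: 24.8
position: [0.569, -0.0067, 0.1622]
tcp_rot: [[-0.997, 0.002, -0.073], [0.073, -0.001, -0.997], [-0.002, -1.0, 0.001]]
force: [-0.1, 0.7, -3.0]
opening: 0.137
```

Request:
arm_command(
  translation=[
    [-0.127, 0, 0.4],
    [-0.127, 0, 0.8],
    [-0.127, 0, 0.8],
    [-0.127, 0, 0.8],
  ],
  rotation=[
    [0, 0, 0],
    [0, 0, 0],
    [0, 0, 0],
    [0, 0, 0],
  ],
  grip=[1, 1, 1, 1],
)

```text
time_s: 25.2
position: [0.5731, -0.068, 0.1619]
tcp_rot: [[-0.998, -0.001, -0.071], [0.071, 0.002, -0.998], [0.001, -1.0, -0.002]]
force: [-1.3, 0.7, -2.8]
opening: 0.136
```

Request:
arm_command(
  translation=[
    [-0.127, 0, 0.4],
    [-0.127, 0, 0.8],
    [-0.127, 0, 0.85],
    [-0.127, 0, 0.85],
  ],
  rotation=[
    [0, 0, 0],
    [0, 0, 0],
    [0, 0, 0],
    [0, 0, 0],
  ],
  grip=[1, 1, 1, 1],
)

```text
time_s: 25.6
position: [0.5784, -0.1368, 0.162]
tcp_rot: [[-0.998, -0.001, -0.07], [0.07, 0.002, -0.998], [0.001, -1.0, -0.001]]
force: [-0.0, 1.0, -3.3]
opening: 0.137
```

Run:
```python
from h import *
np.set_printoptions(precision=4,suppress=True)
s=st(); z=s['position'][2]
C={'side':cap('side'),'top':cap('top')}
for n in C:
  print(n,[(c,at_z(C[n],p,z+.018)[:2]) for c,p in spots(n,'tray1_mid')],'dh',[(c,p,at_z(C[n],p,.046)[:2]) for c,p in spots(n,'deck_hole0')],[(c,at_z(C[n],p,.046)[:2]) for c,p in spots(n,'deck')])
M={'top':white_mask(C['top'],(.502,.275),thr=172)}; print(fit_box(C,M,[.502,.275,-5.],0,.03,.16,.092))
for p in((.577,-.143,z+.033),):
  u=proj(C['side'],[p])[0]; print(u)
x0,y0=int(u[0]-45),int(u[1]-40)
cv2.imwrite('pics/d1.png',cv2.resize(C['side']['image'][y0:y0+75,x0:x0+95],None,fx=8,fy=8,interpolation=cv2.INTER_CUBIC)); print(x0,y0)
plan([(.577,-.143,.16)],-94)
```

```text
t 25.6 pos [ 0.5784 -0.1368  0.162 ] F [-0.   1.  -3.3] open 0.137
side [(0.74, array([0.3248, 0.6315])), (0.67, array([ 0.5739, -0.1132]))] dh [(0.69, array([244.7872, 177.792 ]), array([ 0.6454, -0.1736])), (0.58, array([281.6   , 185.5872]), array([ 0.5095, -0.1321]))] [(0.89, array([ 0.588 , -0.1445])), (0.41, array([0.7156, 0.0646]))]
top [(0.77, array([0.2906, 0.441 ])), (0.55, array([ 0.5865, -0.1437])), (0.32, array([0.5991, 0.1662]))] dh [] []
(array([ 0.5275,  0.2357, -6.7194]), np.float64(0.012906968312703437))
[261.875  141.9865]
216 101
T [0.014, 0.029, 0.073] R [0.0, 0.0, 0.0] -> [ 0.577 -0.143  0.16 ]
```

View pics/d1.png

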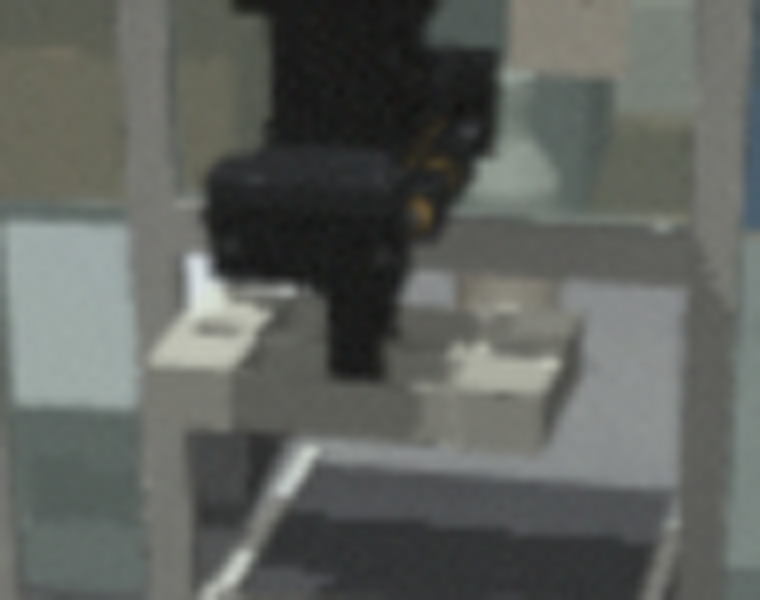

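The crop shows the tray level above the track, its front top edge running from (152,362) to (550,388) and its bottom right corner at (545,452). The other tray has been knocked to about (0.5275, 0.2357), yaw −6.7°, with a good fit.

Run:
```python
from h import *
np.set_printoptions(precision=1,suppress=True)
c=cap('side')
for (x,y,yaw,zb) in((.5784,-.1368,-4,.165),(.5764,-.1395,-4,.165),(.5784,-.1368,-4,.155)):
  P=box(x,y,yaw,zb,zb+.03,.16,.092); print('box',(((proj(c,P)+.5)-[216,101])*8-.5).tolist())
np.set_printoptions(precision=4)
a=lambda p:((p[0]+.5)/8-.5+216,(p[1]+.5)/8-.5+101)
for p,z in(((152,362),.195),((556,388),.195),((545,452),.165),((150,425),.165),((581,318),.195),((215,328),.195)): print(p,at_z(c,a(p),z))
```

```text
box [[578.1081612258413, 379.36201841379693], [208.5118161502162, 351.6146903241356], [144.8241562194753, 433.685959520652], [538.1408543130115, 465.68285324144927], [579.682866094146, 310.9646096705312], [205.59456884431847, 284.67594197194785], [140.8893416193605, 363.2487868067176], [539.2969412863431, 393.6403977761606]]
box [[583.5347803218042, 377.2010230825549], [214.40534244904075, 349.5551589229949], [151.22449496379977, 431.3444574359073], [544.0137075224989, 463.2172292390276], [585.1737882827147, 308.89371621085684], [211.5637974209708, 282.7029491706278], [147.37883711095765, 361.00229200225726], [545.245248309574, 391.2738053004091]]
box [[577.5917738854523, 401.79133625065515], [209.46886554166258, 373.57501170146406], [146.11364847395475, 456.7691789026783], [537.762172762812, 489.28068743999575], [579.1536549019484, 333.9509323477646], [206.57475995255982, 307.1672699436881], [142.2121443828869, 386.9282980899834], [538.9081945700382, 417.86545059893297]]
(152, 362) [ 0.6573 -0.0984  0.195 ]
(556, 388) [ 0.4961 -0.0919  0.195 ]
(545, 452) [ 0.5006 -0.0991  0.165 ]
(150, 425) [ 0.6614 -0.1056  0.165 ]
(581, 318) [ 0.494 -0.169  0.195]
(215, 328) [ 0.6404 -0.1385  0.195 ]
```

Run:
```python
from h import *
np.set_printoptions(precision=4,suppress=True)
c=cap('side'); t=cap('top')
for p in((212,161),(347,173),(188,192),(373,205),(210,134),(388,147)): print(p,at_z(c,(190+p[0]/3.833-.4,140+p[1]/3.833-.4),.046))
print('handle x ends from top crop', [at_z(t,(160+x/3.2-.3,110+y/3.2-.3),z)[:2] for x,y,z in((386,150,.11),(386,212,.015),(378,152,.11))])
```

```text
(212, 161) [ 0.639  -0.1445  0.046 ]
(347, 173) [ 0.5152 -0.1377  0.046 ]
(188, 192) [ 0.6477 -0.0834  0.046 ]
(373, 205) [ 0.4863 -0.082   0.046 ]
(210, 134) [ 0.6522 -0.1992  0.046 ]
(388, 147) [ 0.4839 -0.1944  0.046 ]
handle x ends from top crop [array([0.6051, 0.0282]), array([0.5705, 0.0244]), array([0.6036, 0.0354])]
```

Both cameras put the deck at (0.577, −0.143), yaw about −3.7°. Nudging y and lowering with force checks; the seated reading should be near z 0.039, or 0.043 if the feet miss.

Request:
arm_command(
  translation=[
    [0, 0, 0.059],
    [0, 0.4, 0.059],
    [0, 0.8, 0.059],
    [0, 0.8, 0.059],
    [0, 0.8, 0.059],
  ],
  rotation=[
    [0, 0, 0],
    [0, 0, 0],
    [0, 0, 0],
    [0, 0, 0],
    [0, 0, 0],
  ],
  grip=[1, 1, 1, 1, 1],
)

```text
time_s: 26.65
position: [0.578, -0.1431, 0.0981]
tcp_rot: [[-0.998, -0.001, -0.071], [0.071, 0.0, -0.998], [0.001, -1.0, -0.0]]
force: [0.6, -0.1, -2.6]
opening: 0.136
```

Request:
arm_command(
  translation=[
    [0, 0.2, 0],
    [0, 0.4, 0],
    [0, 0.5, 0],
    [0, 0.5, 0],
    [0, 0.5, 0],
  ],
  rotation=[
    [0, 0, 0],
    [0, 0, 0],
    [0, 0, 0],
    [0, 0, 0],
    [0, 0, 0],
  ],
  grip=[1, 1, 1, 1, 1],
)

```text
time_s: 27.15
position: [0.5791, -0.1433, 0.0594]
tcp_rot: [[-0.998, 0.002, -0.07], [0.07, -0.001, -0.998], [-0.002, -1.0, 0.001]]
force: [1.3, -0.1, -2.7]
opening: 0.133
```

Request:
arm_command(
  translation=[
    [0, 0.05, 0],
    [0, 0.1, 0],
    [0, 0.1, 0],
  ],
  rotation=[
    [0, 0, 0],
    [0, 0, 0],
    [0, 0, 0],
  ],
  grip=[1, 1, 1],
)

```text
time_s: 27.45
position: [0.5778, -0.1427, 0.05]
tcp_rot: [[-0.998, -0.001, -0.07], [0.07, 0.0, -0.998], [0.001, -1.0, -0.0]]
force: [0.1, -0.3, -3.7]
opening: 0.134
```

Request:
arm_command(
  translation=[
    [0, 0.025, 0],
    [0, 0.025, 0],
  ],
  rotation=[
    [0, 0, 0],
    [0, 0, 0],
  ],
  grip=[1, 1],
)

```text
time_s: 27.65
position: [0.578, -0.1428, 0.048]
tcp_rot: [[-0.998, -0.0, -0.07], [0.07, 0.0, -0.998], [0.0, -1.0, -0.0]]
force: [-0.8, 0.3, -3.5]
opening: 0.134
```

Request:
arm_command(
  translation=[
    [0, 0.025, 0],
    [0, 0.025, 0],
  ],
  rotation=[
    [0, 0, 0],
    [0, 0, 0],
  ],
  grip=[1, 1],
)

```text
time_s: 27.85
position: [0.578, -0.1428, 0.0461]
tcp_rot: [[-0.998, -0.0, -0.07], [0.07, 0.0, -0.998], [0.0, -1.0, -0.0]]
force: [0.4, -0.3, -3.1]
opening: 0.133
```

Request:
arm_command(
  translation=[
    [0, 0.025, 0],
    [0, 0.025, 0],
  ],
  rotation=[
    [0, 0, 0],
    [0, 0, 0],
  ],
  grip=[1, 1],
)

```text
time_s: 28.05
position: [0.578, -0.1428, 0.044]
tcp_rot: [[-0.998, -0.0, -0.07], [0.07, 0.0, -0.998], [0.0, -1.0, -0.0]]
force: [-0.5, -0.2, -3.4]
opening: 0.136
```

Request:
arm_command(
  translation=[
    [0, 0.025, 0],
    [0, 0.025, 0],
  ],
  rotation=[
    [0, 0, 0],
    [0, 0, 0],
  ],
  grip=[1, 1],
)

```text
time_s: 28.25
position: [0.578, -0.1428, 0.042]
tcp_rot: [[-0.998, -0.0, -0.07], [0.07, 0.0, -0.998], [0.0, -1.0, -0.0]]
force: [0.1, 1.0, -2.9]
opening: 0.135
```

Request:
arm_command(
  translation=[
    [0, 0.025, 0],
    [0, 0.025, 0],
  ],
  rotation=[
    [0, 0, 0],
    [0, 0, 0],
  ],
  grip=[1, 1],
)

```text
time_s: 28.45
position: [0.5779, -0.1428, 0.04]
tcp_rot: [[-0.998, -0.0, -0.07], [0.07, 0.0, -0.998], [0.001, -1.0, -0.0]]
force: [0.6, 0.1, -3.7]
opening: 0.137
```

Request:
arm_command(
  translation=[
    [0, 0.02, 0],
    [0, 0.02, 0],
  ],
  rotation=[
    [0, 0, 0],
    [0, 0, 0],
  ],
  grip=[1, 1],
)

```text
time_s: 28.65
position: [0.5783, -0.1429, 0.0388]
tcp_rot: [[-0.998, 0.0, -0.07], [0.07, -0.0, -0.998], [-0.0, -1.0, 0.0]]
force: [-0.0, 0.0, -2.1]
opening: 0.137
```

The tray dropped into the recess, reading z 0.0388 against the predicted 0.039. Releasing and rising.

Request:
arm_command(
  translation=[
    [0, 0.015, 0],
    [0, 0.015, 0],
    [0, 0.015, 0],
    [0, 0.015, 0],
    [0, 0.015, 0],
  ],
  rotation=[
    [0, 0, 0],
    [0, 0, 0],
    [0, 0, 0],
    [0, 0, 0],
    [0, 0, 0],
  ],
  grip=[1, 1, 0.7, 0.5, 0.24],
)

```text
time_s: 29.15
position: [0.5784, -0.143, 0.0376]
tcp_rot: [[-0.998, 0.001, -0.07], [0.07, -0.0, -0.998], [-0.001, -1.0, 0.0]]
force: [-0.0, -0.0, 1.3]
opening: 0.259
```

Request:
arm_command(
  translation=[
    [0, 0, 0],
    [0, 0, 0],
    [0, -0.2, 0],
    [0, -0.5, 0],
    [0, -0.8, 0],
  ],
  rotation=[
    [0, 0, 0],
    [0, 0, 0],
    [0, 0, 0],
    [0, 0, 0],
    [0, 0, 0],
  ],
  grip=[0.24, 0.24, 0.24, 0.24, 0.24],
)

```text
time_s: 29.65
position: [0.5777, -0.1427, 0.1016]
tcp_rot: [[-0.998, -0.001, -0.07], [0.07, 0.001, -0.998], [0.001, -1.0, -0.001]]
force: [-0.6, -0.7, -0.3]
opening: 0.381
```

Request:
arm_command(
  translation=[
    [0, -0.8, 0],
    [0, -0.8, 0],
    [0, -0.8, 0],
  ],
  rotation=[
    [0, 0, 0],
    [0, 0, 0],
    [0, 0, 0],
  ],
  grip=[0.24, 0.24, 0.24],
)

```text
time_s: 29.95
position: [0.5802, -0.1437, 0.1686]
tcp_rot: [[-0.998, 0.006, -0.07], [0.07, -0.003, -0.998], [-0.007, -1.0, 0.002]]
force: [0.1, -0.3, 0.5]
opening: 0.379
```

Request:
arm_command(
  translation=[
    [0, 0, -0.4],
    [0, 0, -0.8],
    [0, 0, -1],
    [0, 0, -1],
  ],
  rotation=[
    [0, 0, 0],
    [0, 0, 0],
    [0, 0, 0],
    [0, 0, 0],
  ],
  grip=[0.24, 0.24, 0.24, 0.24],
)

```text
time_s: 30.35
position: [0.5827, -0.0609, 0.1641]
tcp_rot: [[-0.998, -0.003, -0.067], [0.067, 0.001, -0.998], [0.003, -1.0, -0.001]]
force: [-0.6, 0.1, 0.1]
opening: 0.38
```

Request:
arm_command(
  translation=[
    [0, 0, -0.4],
    [0, 0, -0.8],
    [0, 0, -1],
    [0, 0, -1],
  ],
  rotation=[
    [0, 0, 0],
    [0, 0, 0],
    [0, 0, 0],
    [0, 0, 0],
  ],
  grip=[0.24, 0.24, 0.24, 0.24],
)

```text
time_s: 30.75
position: [0.5893, 0.0176, 0.165]
tcp_rot: [[-0.998, -0.001, -0.068], [0.068, -0.0, -0.998], [0.001, -1.0, 0.0]]
force: [-0.5, -0.1, -0.3]
opening: 0.38
```

Run:
```python
from h import *
np.set_printoptions(precision=4,suppress=True)
s=st()
C={'side':cap('side'),'top':cap('top')}
M={'top':white_mask(C['top'],(.5275,.2357),thr=172)}; r=fit_box(C,M,[.5275,.2357,-5.],0,.03,.16,.092);print(r)
M={'top':white_mask(C['top'],(.577,-.143),z=.07,thr=172)}; print('deck tray',fit_box(C,M,[.577,-.143,-4.],.042,.072,.16,.092), [(c,at_z(C['top'],p,.072)[:2]) for c,p in spots('top','deck_hole0')],[(c,at_z(C['side'],p,.072)[:2]) for c,p in spots('side','deck_hole0')])
x,y,yw=r[0]
x+=.001;y+=.002
plan([(x,y,.13),(x,y,.04),(x,y,-.003)],-90+yw)
```

```text
t 30.75 pos [0.5893 0.0176 0.165 ] F [-0.5 -0.1 -0.3] open 0.38
(array([ 0.6141,  0.225 , -9.4599]), np.float64(0.5791649441918306))
deck tray (array([ 0.5867, -0.2056,  8.101 ]), np.float64(0.28467023172907646)) [] [(0.81, array([ 0.5102, -0.112 ])), (0.71, array([ 0.6331, -0.0974]))]
T [-0.043, 0.147, -0.888] R [-0.001, 0.089, -0.0] -> [0.598 0.086 0.154]
T [0.04, 0.147, -0.888] R [0.0, 0.0, 0.0] -> [0.607 0.156 0.142]
T [0.04, 0.147, -0.888] R [0.0, 0.0, 0.0] -> [0.615 0.227 0.13 ]
T [0.0, 0.562, 0.0] R [0.0, 0.0, 0.0] -> [0.615 0.227 0.085]
T [0.0, 0.562, 0.0] R [0.0, 0.0, 0.0] -> [0.615 0.227 0.04 ]
T [0.0, 0.538, 0.0] R [0.0, 0.0, 0.0] -> [ 0.615  0.227 -0.003]
```

The arm hides the tray, so I'll use the last clear fit (0.5275, 0.2357, −6.7°, residual 0.013), plus the small camera-to-robot shift, and check it from the side on the way.

Run:
```python
from h import *
np.set_printoptions(precision=4,suppress=True)
C={'side':cap('side')}
print([(c,at_z(C['side'],p,.015)[:2]) for th in('tray0_mid','tray1_mid') for c,p in spots('side',th)])
plan([(.5285,.2375,.13),(.5285,.2375,.04),(.5285,.2375,-.003)],-96.7)
```

```text
[(0.77, array([0.5233, 0.2302])), (0.95, array([ 0.5938, -0.2113])), (0.77, array([0.3001, 0.5089]))]
T [0.32, 0.148, -0.904] R [-0.0, 0.043, -0.0] -> [0.569 0.09  0.154]
T [0.36, 0.148, -0.889] R [0.0, 0.0, 0.0] -> [0.549 0.164 0.142]
T [0.36, 0.148, -0.889] R [0.0, 0.0, 0.0] -> [0.528 0.238 0.13 ]
T [0.0, 0.562, 0.0] R [0.0, 0.0, 0.0] -> [0.528 0.238 0.085]
T [0.0, 0.562, 0.0] R [0.0, 0.0, 0.0] -> [0.528 0.238 0.04 ]
T [0.0, 0.538, 0.0] R [0.0, 0.0, 0.0] -> [ 0.528  0.238 -0.003]
```

Request:
arm_command(
  translation=[
    [0.16, 0.148, -0.45],
    [0.32, 0.148, -0.904],
    [0.32, 0.148, -0.904],
    [0.32, 0.148, -0.904],
  ],
  rotation=[
    [0, 0.043, 0],
    [0, 0.043, 0],
    [0, 0.043, 0],
    [0, 0.043, 0],
  ],
  grip=[0.24, 0.24, 0.24, 0.24],
)

```text
time_s: 31.5
position: [0.569, 0.0907, 0.1538]
tcp_rot: [[-0.994, 0.001, -0.114], [0.114, -0.001, -0.994], [-0.001, -1.0, 0.001]]
force: [-0.4, -0.5, -1.2]
opening: 0.375
```

Request:
arm_command(
  translation=[
    [0.18, 0.148, -0.45],
    [0.36, 0.148, -0.889],
    [0.36, 0.148, -0.889],
  ],
  rotation=[
    [0, 0, 0],
    [0, 0, 0],
    [0, 0, 0],
  ],
  grip=[0.24, 0.24, 0.24],
)

```text
time_s: 31.8
position: [0.5475, 0.1667, 0.1416]
tcp_rot: [[-0.994, -0.001, -0.113], [0.113, 0.001, -0.994], [0.001, -1.0, -0.001]]
force: [-1.7, -0.1, -0.6]
opening: 0.38
```

Request:
arm_command(
  translation=[
    [0.18, 0.148, -0.45],
    [0.36, 0.148, -0.889],
    [0.36, 0.148, -0.889],
    [0.36, 0.148, -0.889],
    [0.36, 0.148, -0.889],
  ],
  rotation=[
    [0, 0, 0],
    [0, 0, 0],
    [0, 0, 0],
    [0, 0, 0],
    [0, 0, 0],
  ],
  grip=[0.24, 0.24, 0.24, 0.24, 0.24],
)

```text
time_s: 32.3
position: [0.5294, 0.237, 0.1303]
tcp_rot: [[-0.993, 0.001, -0.117], [0.117, -0.0, -0.993], [-0.001, -1.0, 0.0]]
force: [0.8, -0.7, 0.2]
opening: 0.381
```

Run:
```python
from h import *
np.set_printoptions(precision=4,suppress=True)
C={'side':cap('side'),'top':cap('top')}
st()
print([(c,at_z(C['side'],p,.015)[:2]) for th in('tray0_mid','tray1_mid') for c,p in spots('side',th)])
plan([(.5285,.2375,.04),(.5285,.2375,-.003)],-96.7)
# deck tray from top (arm away?)
g=C['top']['image']; 
M={'top':white_mask(C['top'],(.577,-.143),z=.07,thr=195)}; print('deck blob',fit_box(C,M,[.577,-.143,-4.],.042,.072,.16,.092))
a=cv2.resize(g[130:215,300:400],(400,340),interpolation=cv2.INTER_CUBIC)
b=cv2.resize(C['side']['image'][140:225,200:300],(400,340),interpolation=cv2.INTER_CUBIC)
d=cv2.resize(C['side']['image'][225:300,200:300],(400,300),interpolation=cv2.INTER_CUBIC)
e=cv2.resize(g[150:225,150:250],(400,300),interpolation=cv2.INTER_CUBIC)
cv2.imwrite('pics/d2.png',np.vstack([np.hstack([a,b]),np.hstack([d,e])])[:600])
```

```text
t 32.4 pos [0.5291 0.237  0.1302] F [-0.3 -0.8 -0.3] open 0.381
[(0.82, array([0.5313, 0.2319])), (0.68, array([0.3035, 0.5086]))]
T [0.002, 0.563, -0.001] R [-0.0, -0.0, -0.0] -> [0.529 0.237 0.085]
T [0.002, 0.563, -0.001] R [0.0, 0.0, 0.0] -> [0.528 0.238 0.04 ]
T [0.0, 0.538, 0.0] R [0.0, 0.0, 0.0] -> [ 0.528  0.238 -0.003]
deck blob (array([ 0.5804, -0.1503, -6.8991]), np.float64(0.36546444368835096))
```

View pics/d2.png

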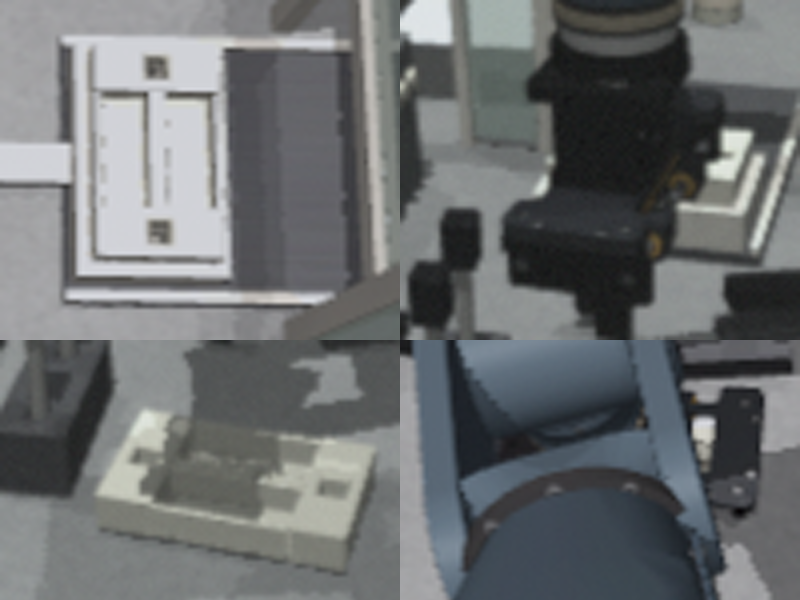

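The picture shows the first tray sitting squarely on the deck, holes at (158,67) and (160,232) in the top-left crop. The second tray's holes are at (143,457) and (333,488) in the lower-left crop.

Run:
```python
from h import *
np.set_printoptions(precision=4,suppress=True)
C={'side':cap('side'),'top':cap('top')}
H=[at_z(C['side'],(200+x/4-.4,225+y/4-.4),.03) for x,y in((143,117),(333,148))]; print(H,np.mean(H,0),np.degrees(np.arctan2(*(H[0]-H[1])[1::-1])))
H=[at_z(C['top'],(300+x/4-.4,130+y/4-.4),.072) for x,y in((158,67),(160,232))]; print(H,np.mean(H,0),np.degrees(np.arctan2(*(H[0]-H[1])[1::-1])))
```

```text
[array([0.5874, 0.2315, 0.03  ]), array([0.4627, 0.2447, 0.03  ])] [0.525  0.2381 0.03  ] -6.048399943928026
[array([ 0.6388, -0.1503,  0.072 ]), array([ 0.5147, -0.1404,  0.072 ])] [ 0.5768 -0.1453  0.072 ] -4.553822952615263
```

Request:
arm_command(
  translation=[
    [0.01, 0.5, 0],
    [0.01, 1, 0],
    [0.01, 1, 0],
    [0.01, 1, 0],
  ],
  rotation=[
    [0, 0, 0],
    [0, 0, 0],
    [0, 0, 0],
    [0, 0, 0],
  ],
  grip=[0.24, 0.24, 0.24, 0.24],
)

```text
time_s: 33.0
position: [0.527, 0.2385, 0.0498]
tcp_rot: [[-0.993, -0.002, -0.115], [0.115, -0.0, -0.993], [0.002, -1.0, 0.001]]
force: [-1.4, -0.3, 1.0]
opening: 0.379
```

Request:
arm_command(
  translation=[
    [0, 0.15, 0],
    [0, 0.3, 0],
    [0, 0.4, 0],
    [0, 0.4, 0],
  ],
  rotation=[
    [0, 0, 0],
    [0, 0, 0],
    [0, 0, 0],
    [0, 0, 0],
  ],
  grip=[0.24, 0.24, 0.24, 0.24],
)

```text
time_s: 33.4
position: [0.5265, 0.2385, 0.0171]
tcp_rot: [[-0.993, -0.002, -0.115], [0.115, -0.0, -0.993], [0.002, -1.0, 0.001]]
force: [-1.1, -0.1, -0.5]
opening: 0.382
```

Request:
arm_command(
  translation=[
    [0, 0.05, 0],
    [0, 0.1, 0],
    [0, 0.15, 0],
    [0, 0.18, 0],
    [0, 0.18, 0],
  ],
  rotation=[
    [0, 0, 0],
    [0, 0, 0],
    [0, 0, 0],
    [0, 0, 0],
    [0, 0, 0],
  ],
  grip=[0.24, 0.24, 0.24, 0.24, 0.24],
)

```text
time_s: 33.9
position: [0.527, 0.2387, 0.0032]
tcp_rot: [[-0.993, -0.001, -0.115], [0.115, -0.0, -0.993], [0.001, -1.0, 0.0]]
force: [-0.1, -0.0, -0.7]
opening: 0.38
```

Request:
arm_command(
  translation=[
    [0, 0.05, 0],
    [0, 0.05, 0],
  ],
  rotation=[
    [0, 0, 0],
    [0, 0, 0],
  ],
  grip=[0.24, 0.24],
)

```text
time_s: 34.1
position: [0.527, 0.2387, -0.0008]
tcp_rot: [[-0.993, -0.001, -0.115], [0.115, -0.0, -0.993], [0.001, -1.0, 0.0]]
force: [-0.1, -0.7, 0.6]
opening: 0.38
```

Request:
arm_command(
  translation=[
    [0, 0, 0],
    [0, 0, 0],
    [0, 0, 0],
    [0, 0, 0],
    [0, 0, 0],
  ],
  rotation=[
    [0, 0, 0],
    [0, 0, 0],
    [0, 0, 0],
    [0, 0, 0],
    [0, 0, 0],
  ],
  grip=[0.4, 0.7, 1, 1, 1],
)

```text
time_s: 34.6
position: [0.5272, 0.2385, -0.0003]
tcp_rot: [[-0.993, -0.0, -0.115], [0.115, -0.0, -0.993], [0.0, -1.0, 0.0]]
force: [0.2, -2.4, 0.5]
opening: 0.139
```

Request:
arm_command(
  translation=[
    [0, 0, 0],
    [0, 0, 0],
    [0, 0, 0],
  ],
  rotation=[
    [0, 0, 0],
    [0, 0, 0],
    [0, 0, 0],
  ],
  grip=[1, 1, 1],
)

```text
time_s: 34.9
position: [0.5273, 0.2385, -0.0003]
tcp_rot: [[-0.993, -0.0, -0.115], [0.115, -0.0, -0.993], [-0.0, -1.0, 0.0]]
force: [-0.7, -2.1, 2.5]
opening: 0.132
```

Second tray gripped (0.132). Lifting and carrying it to the deck.

Request:
arm_command(
  translation=[
    [0, -0.25, 0],
    [0, -0.5, 0],
    [0, -0.75, 0],
    [0, -1, 0],
    [0, -1, 0],
  ],
  rotation=[
    [0, 0, 0],
    [0, 0, 0],
    [0, 0, 0],
    [0, 0, 0],
    [0, 0, 0],
  ],
  grip=[1, 1, 1, 1, 1],
)

```text
time_s: 35.4
position: [0.5292, 0.2396, 0.0817]
tcp_rot: [[-0.993, 0.006, -0.115], [0.115, 0.002, -0.993], [-0.005, -1.0, -0.002]]
force: [1.3, -0.1, -2.0]
opening: 0.137
```

Request:
arm_command(
  translation=[
    [0, -0.4, 0],
    [0, -0.8, 0],
    [0, -1, 0],
    [0, -1, 0],
  ],
  rotation=[
    [0, -0.02, 0],
    [0, -0.04, 0],
    [0, -0.04, 0],
    [0, -0.04, 0],
  ],
  grip=[1, 1, 1, 1],
)

```text
time_s: 35.8
position: [0.5287, 0.2393, 0.1608]
tcp_rot: [[-0.997, 0.004, -0.073], [0.073, 0.001, -0.997], [-0.004, -1.0, -0.002]]
force: [0.2, -0.6, -2.9]
opening: 0.136
```

Run:
```python
from h import *
st(); plan([(.578,-.1428,.175)],-94.2)
```

```text
t 35.8 pos [0.5287 0.2393 0.1608] F [ 0.2 -0.6 -2.9] open 0.136
T [-0.193, -0.036, 0.944] R [0.002, -0.0, -0.004] -> [0.539 0.163 0.164]
T [-0.193, -0.035, 0.944] R [0.0, 0.0, 0.0] -> [0.548 0.086 0.167]
T [-0.193, -0.035, 0.944] R [0.0, 0.0, 0.0] -> [0.558 0.01  0.169]
T [-0.193, -0.035, 0.944] R [0.0, 0.0, 0.0] -> [ 0.568 -0.066  0.172]
T [-0.193, -0.035, 0.944] R [0.0, 0.0, 0.0] -> [ 0.578 -0.143  0.175]
```

Request:
arm_command(
  translation=[
    [-0.1, -0.036, 0.5],
    [-0.193, -0.036, 0.944],
    [-0.193, -0.036, 0.944],
  ],
  rotation=[
    [0, 0, 0],
    [0, 0, 0],
    [0, 0, 0],
  ],
  grip=[1, 1, 1],
)

```text
time_s: 36.1
position: [0.5366, 0.1586, 0.1602]
tcp_rot: [[-0.997, -0.003, -0.077], [0.077, -0.002, -0.997], [0.003, -1.0, 0.002]]
force: [0.4, 0.2, -2.1]
opening: 0.135
```

Request:
arm_command(
  translation=[
    [-0.1, -0.036, 0.5],
    [-0.193, -0.036, 0.944],
    [-0.193, -0.036, 0.944],
  ],
  rotation=[
    [0, 0, 0],
    [0, 0, 0],
    [0, 0, 0],
  ],
  grip=[1, 1, 1],
)

```text
time_s: 36.4
position: [0.5472, 0.0825, 0.1634]
tcp_rot: [[-0.997, -0.002, -0.078], [0.078, -0.001, -0.997], [0.002, -1.0, 0.001]]
force: [-0.1, -0.1, -1.7]
opening: 0.137
```

Request:
arm_command(
  translation=[
    [-0.1, -0.036, 0.5],
    [-0.193, -0.036, 0.944],
    [-0.193, -0.036, 0.944],
  ],
  rotation=[
    [0, 0, 0],
    [0, 0, 0],
    [0, 0, 0],
  ],
  grip=[1, 1, 1],
)

```text
time_s: 36.7
position: [0.5575, 0.0064, 0.1667]
tcp_rot: [[-0.997, -0.001, -0.077], [0.077, -0.001, -0.997], [0.001, -1.0, 0.001]]
force: [0.8, -0.4, -1.9]
opening: 0.134
```

Request:
arm_command(
  translation=[
    [-0.1, -0.036, 0.4],
    [-0.193, -0.036, 0.8],
    [-0.193, -0.036, 0.944],
    [-0.193, -0.036, 0.944],
  ],
  rotation=[
    [0, 0, 0],
    [0, 0, 0],
    [0, 0, 0],
    [0, 0, 0],
  ],
  grip=[1, 1, 1, 1],
)

```text
time_s: 37.1
position: [0.566, -0.0671, 0.1697]
tcp_rot: [[-0.997, -0.002, -0.075], [0.075, 0.001, -0.997], [0.003, -1.0, -0.001]]
force: [0.4, 1.5, -1.5]
opening: 0.137
```

Request:
arm_command(
  translation=[
    [-0.1, -0.036, 0.3],
    [-0.193, -0.036, 0.6],
    [-0.193, -0.036, 0.94],
    [-0.193, -0.036, 0.94],
    [-0.193, -0.036, 0.94],
  ],
  rotation=[
    [0, 0, 0],
    [0, 0, 0],
    [0, 0, 0],
    [0, 0, 0],
    [0, 0, 0],
  ],
  grip=[1, 1, 1, 1, 1],
)

```text
time_s: 37.6
position: [0.5758, -0.1413, 0.1731]
tcp_rot: [[-0.997, -0.002, -0.073], [0.073, 0.002, -0.997], [0.002, -1.0, -0.002]]
force: [-1.7, 0.7, -1.7]
opening: 0.134
```

Run:
```python
from h import *
st(); plan([(.578,-.1428,.09)],-94.2)
```

```text
t 37.6 pos [ 0.5758 -0.1413  0.1731] F [-1.7  0.7 -1.7] open 0.134
T [-0.016, 0.519, 0.01] R [0.002, -0.0, 0.002] -> [ 0.577 -0.142  0.132]
T [-0.014, 0.519, 0.009] R [0.0, 0.0, 0.0] -> [ 0.578 -0.143  0.09 ]
```

Request:
arm_command(
  translation=[
    [-0.028, 0.25, 0.017],
    [-0.028, 0.5, 0.017],
    [-0.028, 0.75, 0.017],
    [-0.028, 1, 0.017],
    [-0.028, 1, 0.017],
  ],
  rotation=[
    [0, 0, 0],
    [0, 0, 0],
    [0, 0, 0],
    [0, 0, 0],
    [0, 0, 0],
  ],
  grip=[1, 1, 1, 1, 1],
)

```text
time_s: 38.1
position: [0.576, -0.1412, 0.091]
tcp_rot: [[-0.997, -0.007, -0.072], [0.072, 0.004, -0.997], [0.008, -1.0, -0.004]]
force: [-0.1, 0.3, -2.2]
opening: 0.137
```

Request:
arm_command(
  translation=[
    [0, 0.1, 0],
    [0, 0.2, 0],
    [0, 0.2, 0],
  ],
  rotation=[
    [0, 0, 0],
    [0, 0, 0],
    [0, 0, 0],
  ],
  grip=[1, 1, 1],
)

```text
time_s: 38.4
position: [0.5783, -0.1441, 0.0775]
tcp_rot: [[-0.997, -0.001, -0.073], [0.073, 0.001, -0.997], [0.001, -1.0, -0.001]]
force: [-0.8, -0.5, -2.1]
opening: 0.134
```

Request:
arm_command(
  translation=[
    [0, 0.025, 0],
    [0, 0.025, 0],
  ],
  rotation=[
    [0, 0, 0],
    [0, 0, 0],
  ],
  grip=[1, 1],
)

```text
time_s: 38.6
position: [0.5789, -0.1449, 0.0763]
tcp_rot: [[-0.997, 0.001, -0.074], [0.074, -0.0, -0.997], [-0.001, -1.0, 0.0]]
force: [-0.5, 0.4, -0.5]
opening: 0.136
```

Request:
arm_command(
  translation=[
    [0, 0.025, 0],
    [0, 0.025, 0],
  ],
  rotation=[
    [0, 0, 0],
    [0, 0, 0],
  ],
  grip=[1, 1],
)

```text
time_s: 38.8
position: [0.5787, -0.1448, 0.074]
tcp_rot: [[-0.997, 0.0, -0.074], [0.074, -0.0, -0.997], [-0.0, -1.0, 0.0]]
force: [0.3, 0.4, -2.2]
opening: 0.137
```

Request:
arm_command(
  translation=[
    [0, 0, -0.02],
    [0, 0.02, -0.02],
    [0, 0.02, -0.02],
  ],
  rotation=[
    [0, 0, 0],
    [0, 0, 0],
    [0, 0, 0],
  ],
  grip=[1, 1, 1],
)

```text
time_s: 39.1
position: [0.5787, -0.143, 0.0722]
tcp_rot: [[-0.997, -0.0, -0.073], [0.073, 0.0, -0.997], [0.0, -1.0, -0.0]]
force: [-0.4, -1.1, -2.8]
opening: 0.133
```

Request:
arm_command(
  translation=[
    [0, 0.025, 0],
    [0, 0.025, 0],
  ],
  rotation=[
    [0, 0, 0],
    [0, 0, 0],
  ],
  grip=[1, 1],
)

```text
time_s: 39.3
position: [0.5787, -0.1431, 0.0701]
tcp_rot: [[-0.997, -0.0, -0.073], [0.073, 0.0, -0.997], [0.0, -1.0, -0.0]]
force: [0.4, 0.4, -1.9]
opening: 0.136
```

Request:
arm_command(
  translation=[
    [0, 0.025, 0],
    [0, 0.025, 0],
  ],
  rotation=[
    [0, 0, 0],
    [0, 0, 0],
  ],
  grip=[1, 1],
)

```text
time_s: 39.5
position: [0.5787, -0.1431, 0.0681]
tcp_rot: [[-0.997, -0.0, -0.073], [0.073, 0.0, -0.997], [0.0, -1.0, -0.0]]
force: [0.2, -0.6, -1.9]
opening: 0.139
```

Request:
arm_command(
  translation=[
    [0, 0.02, 0],
    [0, 0.02, 0],
  ],
  rotation=[
    [0, 0, 0],
    [0, 0, 0],
  ],
  grip=[1, 1],
)

```text
time_s: 39.7
position: [0.5789, -0.1432, 0.0676]
tcp_rot: [[-0.997, 0.0, -0.073], [0.073, -0.0, -0.997], [-0.0, -1.0, 0.0]]
force: [-1.4, 0.2, 3.7]
opening: 0.138
```

Seated: contact at 0.0676 against the predicted 0.068. Releasing, rising and moving away toward the rods.

Request:
arm_command(
  translation=[
    [0, 0, 0],
    [0, 0, 0],
    [0, 0, 0],
    [0, 0, 0],
    [0, 0, 0],
  ],
  rotation=[
    [0, 0, 0],
    [0, 0, 0],
    [0, 0, 0],
    [0, 0, 0],
    [0, 0, 0],
  ],
  grip=[0.8, 0.6, 0.4, 0.24, 0.24],
)

```text
time_s: 40.2
position: [0.5789, -0.1432, 0.0665]
tcp_rot: [[-0.997, -0.0, -0.073], [0.073, 0.0, -0.997], [0.0, -1.0, -0.0]]
force: [-0.3, 0.1, -0.2]
opening: 0.351
```

Request:
arm_command(
  translation=[
    [0, 0, 0],
    [0, -0.2, 0],
    [0, -0.5, 0],
    [0, -0.9, 0],
    [0, -1, 0],
  ],
  rotation=[
    [0, 0, 0],
    [0, 0, 0],
    [0, 0, 0],
    [0, 0, 0],
    [0, 0, 0],
  ],
  grip=[0.24, 0.24, 0.24, 0.24, 0.24],
)

```text
time_s: 40.7
position: [0.581, -0.144, 0.1499]
tcp_rot: [[-0.997, 0.006, -0.073], [0.073, -0.003, -0.997], [-0.006, -1.0, 0.002]]
force: [-0.0, -0.3, 0.0]
opening: 0.386
```

Request:
arm_command(
  translation=[
    [0, -0.6, -0.4],
    [0, -0.9, -0.8],
    [0, -0.9, -1],
    [0, -0.9, -1],
  ],
  rotation=[
    [0, 0, 0],
    [0, 0, 0],
    [0, 0, 0],
    [0, 0, 0],
  ],
  grip=[0.24, 0.24, 0.24, 0.24],
)

```text
time_s: 41.1
position: [0.5844, -0.0612, 0.2187]
tcp_rot: [[-0.998, 0.0, -0.07], [0.07, 0.0, -0.998], [-0.0, -1.0, -0.0]]
force: [-0.3, 0.4, -0.8]
opening: 0.384
```

Request:
arm_command(
  translation=[
    [0.5, 0, -0.4],
    [1, 0, -0.8],
    [1, 0, -1],
    [1, 0, -1],
  ],
  rotation=[
    [0, 0, 0],
    [0, 0, 0],
    [0, 0, 0],
    [0, 0, 0],
  ],
  grip=[0, 0, 0, 0],
)

```text
time_s: 41.5
position: [0.5082, 0.0234, 0.2169]
tcp_rot: [[-0.997, -0.005, -0.071], [0.071, 0.001, -0.997], [0.005, -1.0, -0.0]]
force: [0.5, 0.6, -0.4]
opening: 0.495
```

Request:
arm_command(
  translation=[
    [0.5, 0, -0.4],
    [0.6, 0, -0.8],
    [0.6, 0, -1],
    [0.6, 0, -1],
  ],
  rotation=[
    [0, 0, 0],
    [0, 0, 0],
    [0, 0, 0],
    [0, 0, 0],
  ],
  grip=[0, 0, 0, 0],
)

```text
time_s: 41.9
position: [0.4692, 0.1057, 0.2178]
tcp_rot: [[-0.997, -0.001, -0.072], [0.072, -0.001, -0.997], [0.001, -1.0, 0.001]]
force: [-0.5, -0.2, 0.5]
opening: 0.497
```

Run:
```python
from h import *
np.set_printoptions(precision=4,suppress=True)
st()
C={n:cap(n) for n in('top','side')}
for th,z in(('rod0_head',.138),('rod1_head',.138),('rod0_foot',.006),('rack',0),('deck_hole0',.098)):
  for n in C: print(th,n,[(c,at_z(C[n],p,z)[:2]) for c,p in spots(n,th)[:3]])
a=cv2.resize(C['top']['image'][130:215,300:400],(400,340),interpolation=cv2.INTER_CUBIC)
b=cv2.resize(C['side']['image'][140:225,220:320],(400,340),interpolation=cv2.INTER_CUBIC)
d=cv2.resize(C['side']['image'][180:245,180:280],(400,260),interpolation=cv2.INTER_CUBIC)
e=cv2.resize(C['top']['image'][110:175,180:280],(400,260),interpolation=cv2.INTER_CUBIC)
cv2.imwrite('pics/d3.png',np.vstack([np.hstack([a,b]),np.hstack([d,e])]))
```

```text
t 41.9 pos [0.4692 0.1057 0.2178] F [-0.5 -0.2  0.5] open 0.497
rod0_head top [(0.67, array([0.6507, 0.1489])), (0.57, array([ 0.5621, -0.1333]))]
rod0_head side [(0.73, array([0.6562, 0.141 ])), (0.68, array([0.5527, 0.0139])), (0.21, array([0.6051, 0.0196]))]
rod1_head top [(0.6, array([0.6562, 0.2177]))]
rod1_head side [(0.54, array([0.6613, 0.2149]))]
rod0_foot top [(0.68, array([0.2958, 0.3285]))]
rod0_foot side []
rack top [(0.73, array([0.6506, 0.1798]))]
rack side [(0.84, array([0.6552, 0.1885]))]
deck_hole0 top [(0.93, array([ 0.5095, -0.1223]))]
deck_hole0 side [(0.57, array([ 0.6142, -0.0581]))]
```

View pics/d3.png

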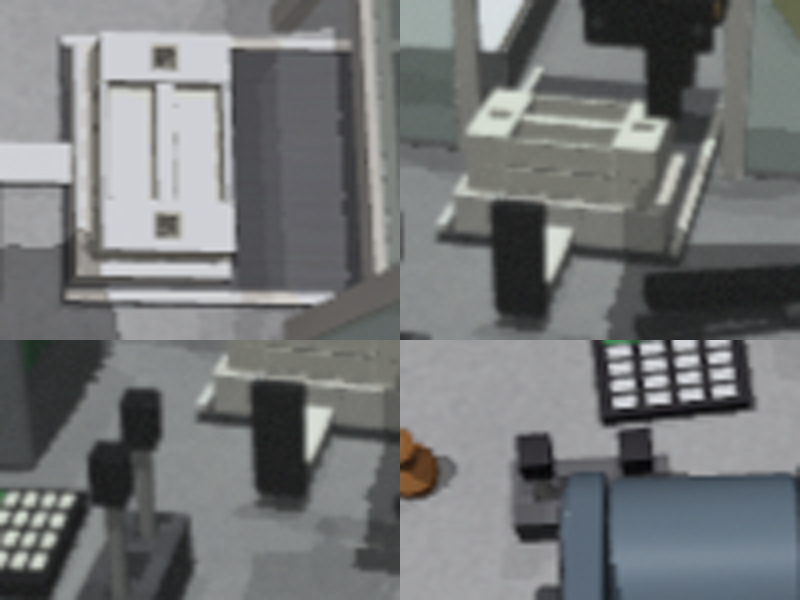

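The picture shows both trays stacked squarely, top holes at (164,58) and (168,226). The rod heads are clear in both views, at (534,453) and (635,451) in the lower-right crop. Measuring the heads and holes now.

Run:
```python
from h import *
np.set_printoptions(precision=4,suppress=True)
C={n:cap(n) for n in('top','side')}
H=[at_z(C['top'],(300+(x+.5)/4-.5,130+(y+.5)/4-.5),.098) for x,y in((164,58),(168,226))]; print('holes top',H,np.mean(H,0))
H=[at_z(C['side'],(220+(x+.5)/4-.5,140+(y+.5)/4-.5),.098) for x,y in((499,113),(643,127))] if 0 else [at_z(C['side'],(220+(x-400+.5)/4-.5,140+(y+.5)/4-.5),.098) for x,y in((499,114),(643,127))]
print('holes side',H,np.mean(H,0))
for nm,g in(('rod0',(.658,.147)),('rod1',(.660,.219))):
  M={}
  for n in C:
    g4=cv2.resize(C[n]['image'],None,fx=4,fy=4); m=(g4.max(2)<60).astype(np.uint8)
    P=proj(C[n],box(*g,0,.11,.165,.06,.06))*4; x0,y0=P.min(0).astype(int); x1,y1=P.max(0).astype(int)
    mm=np.zeros_like(m); mm[y0:y1,x0:x1]=m[y0:y1,x0:x1]; mm=cv2.morphologyEx(mm,cv2.MORPH_OPEN,np.ones((9,9)))
    k,l,s,ce=cv2.connectedComponentsWithStats(mm); u=proj(C[n],[[*g,.138]])[0]*4
    j=1+(np.hypot(*(ce[1:]-u).T)+1e6*(s[1:,4]<500)).argmin(); M[n]=(l==j).astype(np.uint8); print(n,s[j])
  for sel in(('top',),('side',),('top','side')):
    f=lambda v:np.mean([_iou(C[n],M[n],box(v[0],v[1],-3,.12,.156,.024,.024)) for n in sel])
    from h import _iou
    r=minimize(f,g,method='Nelder-Mead',options=dict(initial_simplex=np.array(g)+np.array([[0,0],[.006,0],[0,.006]]))); print(nm,sel,r.x,r.fun)
```

```text
holes top [array([ 0.6374, -0.1491,  0.098 ]), array([ 0.5137, -0.1406,  0.098 ])] [ 0.5756 -0.1448  0.098 ]
holes side [array([ 0.6386, -0.1432,  0.098 ]), array([ 0.5145, -0.134 ,  0.098 ])] [ 0.5766 -0.1386  0.098 ]
top [ 941  530   33   48 1323]
side [ 809  772   70   89 3539]
rod0 ('top',) [0.657  0.1426] 0.2758620689659136
rod0 ('side',) [0.6591 0.1538] 0.48166202414125314
rod0 ('top', 'side') [0.657 0.144] 0.4084753258664713
top [ 840  537   34   49 1403]
side [ 809  790   70  100 3961]
rod1 ('top',) [0.6544 0.211 ] 0.28088159918027633
rod1 ('side',) [0.6552 0.2142] 0.42863257008358047
rod1 ('top', 'side') [0.6548 0.2145] 0.35593568225280126
```

Run:
```python
from h import *
st(); plan([(.659,.147,.19),(.659,.147,.105)],-89)
```

```text
t 42.6 pos [0.4688 0.1055 0.2188] F [ 0.6 -0.6  0.3] open 0.502
T [-0.778, 0.12, -0.231] R [-0.0, -0.087, -0.0] -> [0.532 0.119 0.209]
T [-0.795, 0.12, -0.159] R [0.0, 0.0, 0.0] -> [0.596 0.133 0.2  ]
T [-0.795, 0.12, -0.159] R [0.0, 0.0, 0.0] -> [0.659 0.147 0.19 ]
T [0.0, 0.531, 0.0] R [0.0, 0.0, 0.0] -> [0.659 0.147 0.148]
T [0.0, 0.531, 0.0] R [0.0, 0.0, 0.0] -> [0.659 0.147 0.105]
```

Request:
arm_command(
  translation=[
    [-0.4, 0.12, -0.231],
    [-0.778, 0.12, -0.231],
    [-0.778, 0.12, -0.231],
  ],
  rotation=[
    [0, -0.087, 0],
    [0, -0.087, 0],
    [0, -0.087, 0],
  ],
  grip=[0, 0, 0],
)

```text
time_s: 42.9
position: [0.5367, 0.1194, 0.2093]
tcp_rot: [[-1.0, 0.005, 0.018], [-0.018, -0.0, -1.0], [-0.005, -1.0, 0.0]]
force: [-0.1, -0.6, 0.0]
opening: 0.5
```

Request:
arm_command(
  translation=[
    [-0.4, 0.12, -0.159],
    [-0.795, 0.12, -0.159],
    [-0.795, 0.12, -0.159],
  ],
  rotation=[
    [0, 0, 0],
    [0, 0, 0],
    [0, 0, 0],
  ],
  grip=[0, 0, 0],
)

```text
time_s: 43.2
position: [0.5992, 0.1333, 0.1994]
tcp_rot: [[-1.0, 0.004, 0.018], [-0.018, -0.0, -1.0], [-0.004, -1.0, 0.0]]
force: [-0.1, 0.1, -0.0]
opening: 0.496
```

Request:
arm_command(
  translation=[
    [-0.4, 0.12, -0.159],
    [-0.795, 0.12, -0.159],
    [-0.795, 0.12, -0.159],
    [-0.795, 0.12, -0.159],
    [-0.795, 0.12, -0.159],
  ],
  rotation=[
    [0, 0, 0],
    [0, 0, 0],
    [0, 0, 0],
    [0, 0, 0],
    [0, 0, 0],
  ],
  grip=[0, 0, 0, 0, 0],
)

```text
time_s: 43.7
position: [0.6571, 0.1471, 0.1898]
tcp_rot: [[-1.0, -0.002, 0.018], [-0.018, -0.0, -1.0], [0.002, -1.0, 0.0]]
force: [-0.3, 0.1, 0.5]
opening: 0.498
```

Run:
```python
from h import *
np.set_printoptions(precision=4,suppress=True)
s=st(); plan([(.659,.147,.105)],-89)
c=cap('side'); g=c['image']
# finger / head columns: dark profile rows
P=np.array(s['position'])+[0,0,.036]
u=proj(c,[P-[0,0,.022],P-[0,-.03,.022],[.6575,.145,.138],[.6575,.145,.156],[.657,.215,.138]]); print(u)
for r in range(int(u[1][1])-10,int(u[4][1])+12,2): 
  row=g[r,190:240].max(1); d=np.where(row<62)[0]+190; print(r,d.min() if len(d) else '',d.max() if len(d) else '',len(d))
```

```text
t 43.7 pos [0.6571 0.1471 0.1898] F [-0.3  0.1  0.5] open 0.498
T [-0.013, 0.53, 0.001] R [-0.0, 0.0, 0.002] -> [0.658 0.147 0.147]
T [-0.012, 0.53, 0.001] R [0.0, 0.0, 0.0] -> [0.659 0.147 0.105]
[[212.8891 177.3835]
 [209.5583 182.6548]
 [214.9383 199.1913]
 [214.4119 193.2761]
 [207.4937 212.9569]]
172 190 219 30
174 190 213 24
176 190 213 24
178 190 213 24
180 190 213 24
182 190 213 24
184 190 204 15
186 190 204 15
188 190 202 13
190 190 200 11
192 190 216 15
194 190 219 19
196 190 219 19
198 190 219 17
200 190 239 19
202 190 219 13
204 190 219 12
206 190 218 17
208 203 212 10
210 202 212 11
212 202 213 12
214 202 213 12
216 203 213 11
218 199 213 15
220 199 212 13
222 198 213 11
```

Finger and head columns in the side image match the predictions: finger to column 213, rod0 head to 219, rod1 head centred at 207.6. Descending to grasp rod0.

Request:
arm_command(
  translation=[
    [-0.015, 0.3, 0],
    [-0.015, 0.6, 0],
    [-0.015, 0.85, 0],
    [-0.015, 1, 0],
    [-0.015, 1.0, 0],
  ],
  rotation=[
    [0, 0, 0],
    [0, 0, 0],
    [0, 0, 0],
    [0, 0, 0],
    [0, 0, 0],
  ],
  grip=[0, 0, 0, 0, 0],
)

```text
time_s: 44.25
position: [0.658, 0.147, 0.1083]
tcp_rot: [[-1.0, -0.004, 0.018], [-0.018, -0.0, -1.0], [0.004, -1.0, 0.0]]
force: [-0.2, -0.2, -0.7]
opening: 0.501
```

Request:
arm_command(
  translation=[
    [0, 0.05, 0],
    [0, 0.05, 0],
    [0, 0.05, 0],
    [0, 0.05, 0],
    [0, 0.05, 0],
  ],
  rotation=[
    [0, 0, 0],
    [0, 0, 0],
    [0, 0, 0],
    [0, 0, 0],
    [0, 0, 0],
  ],
  grip=[0.1, 0.3, 0.5, 0.7, 1],
)

```text
time_s: 44.75
position: [0.6608, 0.1474, 0.1068]
tcp_rot: [[-1.0, 0.002, 0.018], [-0.018, 0.0, -1.0], [-0.002, -1.0, -0.0]]
force: [-0.3, 0.4, 1.1]
opening: 0.272
```

Request:
arm_command(
  translation=[
    [0, 0, 0],
    [0, 0, 0],
    [0, 0, 0],
  ],
  rotation=[
    [0, 0, 0],
    [0, 0, 0],
    [0, 0, 0],
  ],
  grip=[1, 1, 1],
)

```text
time_s: 45.05
position: [0.6608, 0.1473, 0.1067]
tcp_rot: [[-1.0, 0.002, 0.018], [-0.018, 0.0, -1.0], [-0.002, -1.0, -0.0]]
force: [0.3, 1.1, 5.2]
opening: 0.273
```

Rod0 is gripped (23.8 mm) and nearly force-free, so it's centred. Lifting it straight up.

Request:
arm_command(
  translation=[
    [0, -0.25, 0],
    [0, -0.5, 0],
    [0, -0.75, 0],
    [0, -1, 0],
    [0, -1, 0],
  ],
  rotation=[
    [0, 0, 0],
    [0, 0, 0],
    [0, 0, 0],
    [0, 0, 0],
    [0, 0, 0],
  ],
  grip=[1, 1, 1, 1, 1],
)

```text
time_s: 45.55
position: [0.6616, 0.1472, 0.1881]
tcp_rot: [[-1.0, 0.005, 0.018], [-0.018, -0.0, -1.0], [-0.005, -1.0, 0.0]]
force: [-0.1, 0.3, -1.9]
opening: 0.275
```

Request:
arm_command(
  translation=[
    [0, -0.3, 0],
    [0, -0.5, 0],
    [0, -0.5, 0],
    [0, -0.5, 0],
  ],
  rotation=[
    [0, 0, 0],
    [0, 0, 0],
    [0, 0, 0],
    [0, 0, 0],
  ],
  grip=[1, 1, 1, 1],
)

```text
time_s: 45.95
position: [0.6592, 0.147, 0.2242]
tcp_rot: [[-1.0, -0.003, 0.018], [-0.018, -0.0, -1.0], [0.003, -1.0, 0.0]]
force: [-0.5, 0.3, -2.8]
opening: 0.273
```

Run:
```python
from h import *
np.set_printoptions(precision=4,suppress=True)
s=st();
C={n:cap(n) for n in('top','side')}
z=s['position'][2]-.1007
for n in C: print(n,[(c,at_z(C[n],p,z+.132)[:2]) for c,p in spots(n,'rod0_head')],[(c,at_z(C[n],p,z)[:2]) for c,p in spots(n,'rod0_foot')])
plan([(.642,-.1472,.235)],-94.2)
```

```text
t 45.95 pos [0.6592 0.147  0.2242] F [-0.5  0.3 -2.8] open 0.273
top [] []
side [(0.49, array([0.6513, 0.158 ]))] [(0.64, array([0.5012, 0.0076])), (0.52, array([0.6657, 0.1641]))]
T [0.071, -0.032, 0.919] R [-0.0, 0.087, 0.002] -> [0.655 0.074 0.227]
T [-0.012, -0.032, 0.921] R [0.0, 0.0, 0.0] -> [ 0.651 -0.     0.23 ]
T [-0.012, -0.032, 0.921] R [0.0, 0.0, 0.0] -> [ 0.646 -0.074  0.232]
T [-0.012, -0.032, 0.921] R [0.0, 0.0, 0.0] -> [ 0.642 -0.147  0.235]
```

Request:
arm_command(
  translation=[
    [0.07, -0.03, 0.45],
    [0.07, -0.03, 0.92],
    [0.07, -0.03, 0.92],
    [0.07, -0.03, 0.92],
  ],
  rotation=[
    [0, 0.087, 0],
    [0, 0.087, 0],
    [0, 0.087, 0],
    [0, 0.087, 0],
  ],
  grip=[1, 1, 1, 1],
)

```text
time_s: 46.65
position: [0.6558, 0.0727, 0.2281]
tcp_rot: [[-0.997, -0.0, -0.075], [0.075, 0.001, -0.997], [0.001, -1.0, -0.001]]
force: [0.5, 0.4, -1.7]
opening: 0.272
```

Request:
arm_command(
  translation=[
    [-0.01, -0.03, 0.46],
    [-0.01, -0.03, 0.92],
    [-0.01, -0.03, 0.92],
  ],
  rotation=[
    [0, 0, 0],
    [0, 0, 0],
    [0, 0, 0],
  ],
  grip=[1, 1, 1],
)

```text
time_s: 46.95
position: [0.6514, -0.0032, 0.2307]
tcp_rot: [[-0.997, 0.0, -0.076], [0.076, -0.002, -0.997], [-0.0, -1.0, 0.002]]
force: [0.3, 0.7, -1.5]
opening: 0.274
```

Request:
arm_command(
  translation=[
    [-0.01, -0.03, 0.46],
    [-0.01, -0.03, 0.92],
    [-0.01, -0.03, 0.92],
  ],
  rotation=[
    [0, 0, 0],
    [0, 0, 0],
    [0, 0, 0],
  ],
  grip=[1, 1, 1],
)

```text
time_s: 47.25
position: [0.647, -0.0766, 0.2331]
tcp_rot: [[-0.997, 0.001, -0.076], [0.076, -0.002, -0.997], [-0.001, -1.0, 0.002]]
force: [0.1, 0.5, -2.4]
opening: 0.274
```

Request:
arm_command(
  translation=[
    [-0.01, -0.03, 0.3],
    [-0.01, -0.03, 0.6],
    [-0.01, -0.03, 0.9],
    [-0.01, -0.03, 0.9],
    [-0.01, -0.03, 0.9],
  ],
  rotation=[
    [0, 0, 0],
    [0, 0, 0],
    [0, 0, 0],
    [0, 0, 0],
    [0, 0, 0],
  ],
  grip=[1, 1, 1, 1, 1],
)

```text
time_s: 47.75
position: [0.6423, -0.1438, 0.2352]
tcp_rot: [[-0.997, -0.0, -0.073], [0.073, 0.002, -0.997], [0.0, -1.0, -0.002]]
force: [-0.2, 0.0, -1.9]
opening: 0.269
```

Run:
```python
from h import *
np.set_printoptions(precision=4,suppress=True)
s=st();
C={n:cap(n) for n in('top','side')}; c=C['side']
z=s['position'][2]-.1007
for n in C: print(n,[(k,at_z(C[n],p,z+.132)[:2]) for k,p in spots(n,'rod0_head')],[(k,at_z(C[n],p,z)[:2]) for k,p in spots(n,'rod0_foot')],[(k,at_z(C[n],p,.098)[:2]) for k,p in spots(n,'deck_hole1')])
x,y,_=s['position']
u=proj(c,[[x-.0015,y,z],[x-.0015,y,z+.05],[x,y,z+.05]]);print(u)
for dz in(.02,.04,.06):
  v=proj(c,[[x-.0015,y-.002,z+dz]])[0]; print(v, c['image'][int(round(v[1])),int(v[0])-8:int(v[0])+9].mean(1).astype(int), int(v[0])-8)
plan([(.641,-.1472,.2)],-94.2)
```

```text
t 47.75 pos [ 0.6423 -0.1438  0.2352] F [-0.2  0.  -1.9] open 0.269
top [(0.5, array([ 0.6351, -0.1456]))] [(0.62, array([ 0.6401, -0.1491])), (0.23, array([0.6535, 0.2213]))] []
side [(0.49, array([ 0.6413, -0.1502]))] [(0.55, array([0.5989, 0.3577])), (0.53, array([ 0.6524, -0.1428])), (0.17, array([0.5743, 0.0953]))] [(0.93, array([ 0.5059, -0.0492])), (0.6, array([ 0.6168, -0.0409])), (0.28, array([0.6181, 0.3075])), (0.19, array([0.3069, 0.4179]))]
[[243.3586 158.0878]
 [242.7687 144.0111]
 [242.3212 143.9896]]
[243.2493 152.2974] [ 93  91  92  87  87 108  96  75  69  73  96 101  63  48  46  47  52] 235
[243.0138 146.6503] [ 94  91  94  93 122 163 126  79  80 143 209 190 126  99  82  53  49] 235
[242.7743 140.9097] [118 108  92  90  90 142 180 108  72  79 145 213 219 217 217 202 151] 234
T [0.013, 0.445, 0.034] R [0.0, 0.001, 0.0] -> [ 0.641 -0.147  0.2  ]
```

The shaft's image column agrees with the model to within 1 px. Shifting −2 mm in x and −4 mm in y, then lowering to just above the hole.

Request:
arm_command(
  translation=[
    [0.028, 0.1, 0.048],
    [0.028, 0.2, 0.048],
    [0.028, 0.35, 0.048],
    [0.028, 0.35, 0.048],
    [0.028, 0.35, 0.048],
  ],
  rotation=[
    [0, 0, 0],
    [0, 0, 0],
    [0, 0, 0],
    [0, 0, 0],
    [0, 0, 0],
  ],
  grip=[1, 1, 1, 1, 1],
)

```text
time_s: 48.65
position: [0.6392, -0.1489, 0.2065]
tcp_rot: [[-0.997, -0.002, -0.074], [0.074, 0.001, -0.997], [0.002, -1.0, -0.001]]
force: [0.4, 0.8, -2.8]
opening: 0.275
```

Run:
```python
from h import *
st(); plan([(.640,-.1475,.195)],-94.2)
```

```text
t 48.65 pos [ 0.6392 -0.1489  0.2065] F [ 0.4  0.8 -2.8] open 0.275
T [-0.009, 0.144, -0.018] R [0.001, -0.0, 0.002] -> [ 0.64  -0.148  0.195]
```

Request:
arm_command(
  translation=[
    [-0.008, 0, -0.018],
    [-0.008, 0.05, -0.018],
    [-0.008, 0.05, -0.018],
  ],
  rotation=[
    [0, 0, 0],
    [0, 0, 0],
    [0, 0, 0],
  ],
  grip=[1, 1, 1],
)

```text
time_s: 48.95
position: [0.6402, -0.1474, 0.2033]
tcp_rot: [[-0.997, -0.0, -0.073], [0.073, 0.0, -0.997], [0.0, -1.0, -0.0]]
force: [-0.5, 0.9, -2.1]
opening: 0.274
```

Request:
arm_command(
  translation=[
    [0, 0.04, 0],
    [0, 0.08, 0],
    [0, 0.08, 0],
  ],
  rotation=[
    [0, 0, 0],
    [0, 0, 0],
    [0, 0, 0],
  ],
  grip=[1, 1, 1],
)

```text
time_s: 49.25
position: [0.6399, -0.1474, 0.1965]
tcp_rot: [[-0.997, -0.001, -0.073], [0.073, 0.001, -0.997], [0.001, -1.0, -0.0]]
force: [-0.4, -0.5, -2.0]
opening: 0.272
```

Request:
arm_command(
  translation=[
    [0, 0.04, 0],
    [0, 0.08, 0],
    [0, 0.08, 0],
  ],
  rotation=[
    [0, 0, 0],
    [0, 0, 0],
    [0, 0, 0],
  ],
  grip=[1, 1, 1],
)

```text
time_s: 49.55
position: [0.6399, -0.1474, 0.19]
tcp_rot: [[-0.997, -0.001, -0.073], [0.073, 0.001, -0.997], [0.001, -1.0, -0.0]]
force: [-0.1, -0.5, -2.0]
opening: 0.277
```

Request:
arm_command(
  translation=[
    [0, 0.04, 0],
    [0, 0.08, 0],
    [0, 0.08, 0],
  ],
  rotation=[
    [0, 0, 0],
    [0, 0, 0],
    [0, 0, 0],
  ],
  grip=[1, 1, 1],
)

```text
time_s: 49.85
position: [0.6401, -0.1474, 0.1837]
tcp_rot: [[-0.997, -0.001, -0.073], [0.073, 0.0, -0.997], [0.001, -1.0, -0.0]]
force: [-0.6, -0.5, -3.1]
opening: 0.277
```

The rod is 15 mm into the hole without contact. Continuing down.

Request:
arm_command(
  translation=[
    [0, 0.05, 0],
    [0, 0.1, 0],
    [0, 0.1, 0],
  ],
  rotation=[
    [0, 0, 0],
    [0, 0, 0],
    [0, 0, 0],
  ],
  grip=[1, 1, 1],
)

```text
time_s: 50.15
position: [0.6402, -0.1474, 0.1755]
tcp_rot: [[-0.997, -0.001, -0.073], [0.073, 0.0, -0.997], [0.001, -1.0, -0.0]]
force: [0.2, 0.5, -1.6]
opening: 0.27
```

Request:
arm_command(
  translation=[
    [0, 0.05, 0],
    [0, 0.1, 0],
    [0, 0.1, 0],
  ],
  rotation=[
    [0, 0, 0],
    [0, 0, 0],
    [0, 0, 0],
  ],
  grip=[1, 1, 1],
)

```text
time_s: 50.45
position: [0.6403, -0.1475, 0.1676]
tcp_rot: [[-0.997, -0.0, -0.073], [0.073, 0.0, -0.997], [0.0, -1.0, -0.0]]
force: [0.0, -1.4, -2.1]
opening: 0.273
```

Request:
arm_command(
  translation=[
    [0, 0.05, 0],
    [0, 0.1, 0],
    [0, 0.1, 0],
  ],
  rotation=[
    [0, 0, 0],
    [0, 0, 0],
    [0, 0, 0],
  ],
  grip=[1, 1, 1],
)

```text
time_s: 50.75
position: [0.6403, -0.1474, 0.1596]
tcp_rot: [[-0.997, -0.0, -0.073], [0.073, 0.0, -0.997], [0.0, -1.0, -0.0]]
force: [-0.2, 0.4, -2.8]
opening: 0.272
```

Request:
arm_command(
  translation=[
    [0, 0.05, 0],
    [0, 0.1, 0],
    [0, 0.1, 0],
  ],
  rotation=[
    [0, 0, 0],
    [0, 0, 0],
    [0, 0, 0],
  ],
  grip=[1, 1, 1],
)

```text
time_s: 51.05
position: [0.6402, -0.1474, 0.1516]
tcp_rot: [[-0.997, -0.001, -0.073], [0.073, 0.0, -0.997], [0.001, -1.0, -0.0]]
force: [0.2, -0.4, -2.2]
opening: 0.272
```

Request:
arm_command(
  translation=[
    [0, 0.05, 0],
    [0, 0.1, 0],
    [0, 0.1, 0],
  ],
  rotation=[
    [0, 0, 0],
    [0, 0, 0],
    [0, 0, 0],
  ],
  grip=[1, 1, 1],
)

```text
time_s: 51.35
position: [0.6402, -0.1474, 0.1436]
tcp_rot: [[-0.997, -0.001, -0.073], [0.073, 0.0, -0.997], [0.001, -1.0, -0.0]]
force: [-0.1, -0.4, -2.8]
opening: 0.273
```

Foot now at about z 0.043, entering the deck hole without contact. The home reading is about 0.119.

Request:
arm_command(
  translation=[
    [0, 0.05, 0],
    [0, 0.1, 0],
    [0, 0.1, 0],
  ],
  rotation=[
    [0, 0, 0],
    [0, 0, 0],
    [0, 0, 0],
  ],
  grip=[1, 1, 1],
)

```text
time_s: 51.65
position: [0.6401, -0.1474, 0.1356]
tcp_rot: [[-0.997, -0.001, -0.073], [0.073, 0.001, -0.997], [0.001, -1.0, -0.0]]
force: [0.5, 0.8, -2.5]
opening: 0.275
```

Request:
arm_command(
  translation=[
    [0, 0.05, 0],
    [0, 0.1, 0],
    [0, 0.1, 0],
  ],
  rotation=[
    [0, 0, 0],
    [0, 0, 0],
    [0, 0, 0],
  ],
  grip=[1, 1, 1],
)

```text
time_s: 51.95
position: [0.6402, -0.1474, 0.1276]
tcp_rot: [[-0.997, -0.001, -0.073], [0.073, 0.0, -0.997], [0.001, -1.0, -0.0]]
force: [-0.1, 0.5, -2.3]
opening: 0.271
```

Request:
arm_command(
  translation=[
    [0, 0.03, 0],
    [0, 0.06, 0],
    [0, 0.06, 0],
  ],
  rotation=[
    [0, 0, 0],
    [0, 0, 0],
    [0, 0, 0],
  ],
  grip=[1, 1, 1],
)

```text
time_s: 52.25
position: [0.6403, -0.1475, 0.1231]
tcp_rot: [[-0.997, -0.0, -0.073], [0.073, 0.0, -0.997], [0.0, -1.0, -0.0]]
force: [-0.9, 0.3, -1.3]
opening: 0.273
```

Request:
arm_command(
  translation=[
    [0, 0.03, 0],
    [0, 0.03, 0],
  ],
  rotation=[
    [0, 0, 0],
    [0, 0, 0],
  ],
  grip=[1, 1],
)

```text
time_s: 52.45
position: [0.6403, -0.1476, 0.1209]
tcp_rot: [[-0.997, -0.0, -0.073], [0.073, 0.0, -0.997], [0.0, -1.0, -0.0]]
force: [-0.9, 0.0, -2.3]
opening: 0.273
```

Request:
arm_command(
  translation=[
    [0, 0.03, 0],
    [0, 0.03, 0],
  ],
  rotation=[
    [0, 0, 0],
    [0, 0, 0],
  ],
  grip=[1, 1],
)

```text
time_s: 52.65
position: [0.6405, -0.1476, 0.1189]
tcp_rot: [[-0.997, 0.0, -0.073], [0.073, -0.0, -0.997], [-0.0, -1.0, 0.0]]
force: [-0.8, -0.4, 0.5]
opening: 0.27
```

Contact at 0.1189, right at the predicted home depth. Press lightly, release and go up.

Request:
arm_command(
  translation=[
    [0, 0.03, 0],
    [0, 0.03, 0],
    [0, 0.03, 0],
  ],
  rotation=[
    [0, 0, 0],
    [0, 0, 0],
    [0, 0, 0],
  ],
  grip=[1, 1, 1],
)

```text
time_s: 52.95
position: [0.6412, -0.1478, 0.1185]
tcp_rot: [[-0.997, 0.002, -0.073], [0.073, -0.001, -0.997], [-0.002, -1.0, 0.001]]
force: [-1.5, 1.2, 7.1]
opening: 0.274
```

Request:
arm_command(
  translation=[
    [0, 0, 0],
    [0, -0.01, 0],
    [0, -0.02, 0],
    [0, -0.02, 0],
    [0, -0.02, 0],
  ],
  rotation=[
    [0, 0, 0],
    [0, 0, 0],
    [0, 0, 0],
    [0, 0, 0],
    [0, 0, 0],
  ],
  grip=[0.6, 0.3, 0.1, 0, 0],
)

```text
time_s: 53.45
position: [0.6405, -0.1476, 0.1177]
tcp_rot: [[-0.997, 0.0, -0.073], [0.073, 0.0, -0.997], [-0.0, -1.0, -0.0]]
force: [0.7, -0.9, -0.5]
opening: 0.476
```

Request:
arm_command(
  translation=[
    [0, 0, 0],
    [0, -0.2, 0],
    [0, -0.5, 0],
    [0, -0.8, 0],
    [0, -0.9, 0],
  ],
  rotation=[
    [0, 0, 0],
    [0, 0, 0],
    [0, 0, 0],
    [0, 0, 0],
    [0, 0, 0],
  ],
  grip=[0, 0, 0, 0, 0],
)

```text
time_s: 53.95
position: [0.642, -0.1482, 0.1926]
tcp_rot: [[-0.997, 0.005, -0.073], [0.073, -0.002, -0.997], [-0.005, -1.0, 0.002]]
force: [0.8, 0.9, 0.2]
opening: 0.497
```

Run:
```python
from h import *
np.set_printoptions(precision=4,suppress=True)
st()
c={n:cap(n) for n in ('side','top')}
for n in c: print(n,[(k,at_z(c[n],p,.150)[:2]) for k,p in spots(n,'rod0_head')])
plan([(.66,.217,.19),(.66,.217,.106)],-89)
```

```text
t 53.95 pos [ 0.642  -0.1482  0.1926] F [0.8 0.9 0.2] open 0.497
side [(0.49, array([ 0.6343, -0.154 ]))]
top [(0.53, array([ 0.6317, -0.1463]))]
T [0.016, -0.002, -0.912] R [0.001, -0.087, 0.002] -> [ 0.644 -0.074  0.189]
T [-0.067, -0.003, -0.91] R [0.0, 0.0, 0.0] -> [ 0.648 -0.002  0.189]
T [-0.067, -0.003, -0.91] R [0.0, 0.0, 0.0] -> [0.652 0.071 0.19 ]
T [-0.067, -0.003, -0.91] R [0.0, 0.0, 0.0] -> [0.656 0.144 0.19 ]
T [-0.067, -0.003, -0.91] R [0.0, 0.0, 0.0] -> [0.66  0.217 0.19 ]
T [0.0, 0.525, 0.0] R [0.0, 0.0, 0.0] -> [0.66  0.217 0.148]
T [0.0, 0.525, 0.0] R [0.0, 0.0, 0.0] -> [0.66  0.217 0.106]
```

Request:
arm_command(
  translation=[
    [0.016, -0.1, -0.4],
    [0.016, -0.1, -0.912],
    [0.016, -0.1, -0.912],
    [0.016, -0.1, -0.912],
  ],
  rotation=[
    [0, -0.087, 0],
    [0, -0.087, 0],
    [0, -0.087, 0],
    [0, -0.087, 0],
  ],
  grip=[0, 0, 0, 0],
)

```text
time_s: 54.55
position: [0.6436, -0.0736, 0.1963]
tcp_rot: [[-1.0, -0.003, 0.02], [-0.02, 0.0, -1.0], [0.003, -1.0, -0.0]]
force: [-0.5, 0.5, -1.2]
opening: 0.498
```

Request:
arm_command(
  translation=[
    [-0.03, 0, -0.45],
    [-0.06, 0, -0.91],
    [-0.06, 0, -0.91],
  ],
  rotation=[
    [0, 0, 0],
    [0, 0, 0],
    [0, 0, 0],
  ],
  grip=[0, 0, 0],
)

```text
time_s: 54.85
position: [0.6472, 0.0011, 0.1968]
tcp_rot: [[-1.0, -0.002, 0.02], [-0.02, 0.002, -1.0], [0.002, -1.0, -0.002]]
force: [-0.0, -0.0, -0.3]
opening: 0.5
```

Request:
arm_command(
  translation=[
    [-0.03, 0, -0.45],
    [-0.06, 0, -0.91],
    [-0.06, 0, -0.91],
  ],
  rotation=[
    [0, 0, 0],
    [0, 0, 0],
    [0, 0, 0],
  ],
  grip=[0, 0, 0],
)

```text
time_s: 55.15
position: [0.6511, 0.0735, 0.197]
tcp_rot: [[-1.0, -0.001, 0.021], [-0.021, 0.001, -1.0], [0.001, -1.0, -0.001]]
force: [-0.3, -0.8, -0.3]
opening: 0.5
```

Request:
arm_command(
  translation=[
    [-0.03, 0, -0.45],
    [-0.06, 0, -0.91],
    [-0.06, 0, -0.91],
  ],
  rotation=[
    [0, 0, 0],
    [0, 0, 0],
    [0, 0, 0],
  ],
  grip=[0, 0, 0],
)

```text
time_s: 55.45
position: [0.655, 0.146, 0.1972]
tcp_rot: [[-1.0, -0.001, 0.02], [-0.02, 0.001, -1.0], [0.001, -1.0, -0.001]]
force: [-0.6, -0.9, -0.3]
opening: 0.5
```

Request:
arm_command(
  translation=[
    [-0.03, 0, -0.45],
    [-0.06, 0, -0.91],
    [-0.06, 0, -0.91],
    [-0.06, 0, -0.91],
    [-0.06, 0, -0.91],
  ],
  rotation=[
    [0, 0, 0],
    [0, 0, 0],
    [0, 0, 0],
    [0, 0, 0],
    [0, 0, 0],
  ],
  grip=[0, 0, 0, 0, 0],
)

```text
time_s: 55.95
position: [0.6588, 0.2143, 0.1975]
tcp_rot: [[-1.0, -0.001, 0.016], [-0.016, -0.001, -1.0], [0.001, -1.0, 0.001]]
force: [0.3, -0.9, 0.4]
opening: 0.5
```

Run:
```python
from h import *
np.set_printoptions(precision=4,suppress=True)
s=st(); plan([(.658,.2172,.106)],-89)
c=cap('side'); g=c['image']
P=np.array(s['position'])+[0,0,.036]
u=proj(c,[P-[0,0,.022],P-[0,-.03,.022],[.6565,.215,.138],[.6565,.215,.12]]); print(u)
for r in range(int(u[1][1])-8,int(u[3][1])+6,3): 
  row=g[r,185:235].max(1); d=np.where(row<62)[0]+185; print(r,d)
```

```text
t 55.95 pos [0.6588 0.2143 0.1975] F [ 0.3 -0.9  0.4] open 0.5
T [0.004, 0.572, -0.019] R [-0.001, -0.002, 0.001] -> [0.658 0.216 0.152]
T [0.004, 0.572, -0.018] R [0.0, 0.0, 0.0] -> [0.658 0.217 0.106]
[[204.2018 186.7696]
 [200.364  192.7101]
 [207.6868 212.9717]
 [208.3079 219.0292]]
184 [185 186 187 188 189 190 191 192 193 194 195 196 197 198 199 200 201 202
 203 204]
187 [185 186 187 188 189 190 191 192 193 194 195 196 197 198 199 200 201 202
 203 204]
190 [186 187 188 189 190 191 192 193 194 195 196 197 198 199 200 201 202 203
 204]
193 [186 187 188 189 190 191 192 193 194 195 196 197 198 199 200]
196 [187 188 189 190 191 192 193 194 195 196 197]
199 [187 188 189 190 191 192 193 194 195 230 231 232 233 234]
202 [188 189 190 191 192 193]
205 [188 189 190 191]
208 [188 189 203 204 205 206 207 208 209 210 211 212]
211 [202 203 204 205 206 207 208 209 210 211 212]
214 [202 203 204 205 206 207 208 209 210 211 212]
217 [203 204 205 206 207 208 209 210 211 212 213]
220 [199 200 201 203 204 205 206 207 208 209 210 211]
223 [197 198 199 200 201 210 211 212 213 214 215 216 217 218 219 220 221]
```

Request:
arm_command(
  translation=[
    [0, 0.3, -0.036],
    [0, 0.6, -0.036],
    [0, 0.85, -0.036],
    [0, 1, -0.036],
    [0, 1.0, -0.036],
  ],
  rotation=[
    [0, 0, 0],
    [0, 0, 0],
    [0, 0, 0],
    [0, 0, 0],
    [0, 0, 0],
  ],
  grip=[0, 0, 0, 0, 0],
)

```text
time_s: 56.5
position: [0.6573, 0.2181, 0.1158]
tcp_rot: [[-1.0, -0.004, 0.016], [-0.016, -0.001, -1.0], [0.004, -1.0, 0.001]]
force: [0.1, -0.1, 0.1]
opening: 0.497
```

Request:
arm_command(
  translation=[
    [0, 0.07, 0],
    [0, 0.14, 0],
    [0, 0.14, 0],
    [0, 0.14, 0],
    [0, 0.14, 0],
  ],
  rotation=[
    [0, 0, 0],
    [0, 0, 0],
    [0, 0, 0],
    [0, 0, 0],
    [0, 0, 0],
  ],
  grip=[0, 0, 0.3, 0.6, 1],
)

```text
time_s: 57.0
position: [0.6588, 0.2198, 0.1073]
tcp_rot: [[-1.0, 0.001, 0.018], [-0.018, 0.0, -1.0], [-0.001, -1.0, -0.0]]
force: [0.5, -0.6, -0.1]
opening: 0.312
```

Request:
arm_command(
  translation=[
    [0, 0, 0],
    [0, 0, 0],
    [0, 0, 0],
    [0, 0, 0],
  ],
  rotation=[
    [0, 0, 0],
    [0, 0, 0],
    [0, 0, 0],
    [0, 0, 0],
  ],
  grip=[1, 1, 1, 1],
)

```text
time_s: 57.4
position: [0.6588, 0.2198, 0.1072]
tcp_rot: [[-1.0, 0.001, 0.018], [-0.018, 0.0, -1.0], [-0.001, -1.0, -0.0]]
force: [0.2, 0.5, 1.9]
opening: 0.274
```

Request:
arm_command(
  translation=[
    [0, -0.25, 0],
    [0, -0.5, 0],
    [0, -0.75, 0],
    [0, -1, 0],
    [0, -1, 0],
  ],
  rotation=[
    [0, 0, 0],
    [0, 0, 0],
    [0, 0, 0],
    [0, 0, 0],
    [0, 0, 0],
  ],
  grip=[1, 1, 1, 1, 1],
)

```text
time_s: 57.9
position: [0.6602, 0.22, 0.1894]
tcp_rot: [[-1.0, 0.006, 0.018], [-0.018, 0.001, -1.0], [-0.006, -1.0, -0.001]]
force: [0.2, 0.0, -1.8]
opening: 0.276
```

Request:
arm_command(
  translation=[
    [0, -0.3, 0],
    [0, -0.6, 0],
    [0, -0.6, 0],
    [0, -0.6, 0],
  ],
  rotation=[
    [0, 0, 0],
    [0, 0, 0],
    [0, 0, 0],
    [0, 0, 0],
  ],
  grip=[1, 1, 1, 1],
)

```text
time_s: 58.3
position: [0.6578, 0.2196, 0.2333]
tcp_rot: [[-1.0, -0.002, 0.018], [-0.018, -0.0, -1.0], [0.002, -1.0, 0.0]]
force: [-0.5, -0.4, -2.7]
opening: 0.271
```

Run:
```python
from h import *
st(); plan([(.5155,-.1387,.235)],-94.2)
```

```text
t 58.3 pos [0.6578 0.2196 0.2333] F [-0.5 -0.4 -2.7] open 0.271
T [0.372, -0.003, 0.889] R [-0.0, 0.087, 0.002] -> [0.629 0.148 0.234]
T [0.289, -0.004, 0.919] R [0.0, 0.0, 0.0] -> [0.601 0.076 0.234]
T [0.289, -0.004, 0.919] R [0.0, 0.0, 0.0] -> [0.572 0.005 0.234]
T [0.289, -0.004, 0.919] R [0.0, 0.0, 0.0] -> [ 0.544 -0.067  0.235]
T [0.289, -0.004, 0.919] R [0.0, 0.0, 0.0] -> [ 0.516 -0.139  0.235]
```

Request:
arm_command(
  translation=[
    [0.2, 0, 0.45],
    [0.372, 0, 0.889],
    [0.372, 0, 0.889],
    [0.372, 0, 0.889],
  ],
  rotation=[
    [0, 0.087, 0],
    [0, 0.087, 0],
    [0, 0.087, 0],
    [0, 0.087, 0],
  ],
  grip=[1, 1, 1, 1],
)

```text
time_s: 58.7
position: [0.6288, 0.1473, 0.2326]
tcp_rot: [[-0.997, -0.004, -0.075], [0.075, 0.0, -0.997], [0.004, -1.0, -0.0]]
force: [0.8, 0.4, -1.7]
opening: 0.276
```

Request:
arm_command(
  translation=[
    [0.145, 0, 0.46],
    [0.289, 0, 0.919],
    [0.289, 0, 0.919],
  ],
  rotation=[
    [0, 0, 0],
    [0, 0, 0],
    [0, 0, 0],
  ],
  grip=[1, 1, 1],
)

```text
time_s: 59.0
position: [0.5997, 0.0738, 0.2334]
tcp_rot: [[-0.997, -0.004, -0.076], [0.076, -0.002, -0.997], [0.004, -1.0, 0.002]]
force: [-0.1, 0.7, -1.4]
opening: 0.273
```

Request:
arm_command(
  translation=[
    [0.145, 0, 0.46],
    [0.289, 0, 0.919],
    [0.289, 0, 0.919],
  ],
  rotation=[
    [0, 0, 0],
    [0, 0, 0],
    [0, 0, 0],
  ],
  grip=[1, 1, 1],
)

```text
time_s: 59.3
position: [0.572, 0.0025, 0.2338]
tcp_rot: [[-0.997, -0.002, -0.076], [0.076, -0.001, -0.997], [0.002, -1.0, 0.001]]
force: [0.1, 0.7, -2.5]
opening: 0.273
```

Request:
arm_command(
  translation=[
    [0.145, 0, 0.46],
    [0.289, 0, 0.919],
    [0.289, 0, 0.919],
  ],
  rotation=[
    [0, 0, 0],
    [0, 0, 0],
    [0, 0, 0],
  ],
  grip=[1, 1, 1],
)

```text
time_s: 59.6
position: [0.5442, -0.069, 0.2341]
tcp_rot: [[-0.997, -0.001, -0.076], [0.076, -0.001, -0.997], [0.001, -1.0, 0.001]]
force: [0.6, 0.6, -1.9]
opening: 0.277
```

Request:
arm_command(
  translation=[
    [0.145, 0, 0.35],
    [0.289, 0, 0.7],
    [0.289, 0, 0.9],
    [0.289, 0, 0.9],
    [0.289, 0, 0.9],
  ],
  rotation=[
    [0, 0, 0],
    [0, 0, 0],
    [0, 0, 0],
    [0, 0, 0],
    [0, 0, 0],
  ],
  grip=[1, 1, 1, 1, 1],
)

```text
time_s: 60.1
position: [0.5173, -0.136, 0.2345]
tcp_rot: [[-0.997, 0.001, -0.073], [0.073, 0.001, -0.997], [-0.001, -1.0, -0.001]]
force: [-0.2, 0.6, -2.7]
opening: 0.276
```

Request:
arm_command(
  translation=[
    [0, 0.12, 0],
    [0, 0.24, 0],
    [0, 0.35, 0],
    [0, 0.35, 0],
    [0, 0.35, 0],
  ],
  rotation=[
    [0, 0, 0],
    [0, 0, 0],
    [0, 0, 0],
    [0, 0, 0],
    [0, 0, 0],
  ],
  grip=[1, 1, 1, 1, 1],
)

```text
time_s: 60.6
position: [0.5161, -0.1366, 0.2062]
tcp_rot: [[-0.997, -0.001, -0.073], [0.073, 0.001, -0.997], [0.001, -1.0, -0.001]]
force: [1.2, -0.7, -1.1]
opening: 0.271
```

Run:
```python
from h import *
np.set_printoptions(precision=4,suppress=True)
s=st()
C={n:cap(n) for n in('top','side')}; c=C['side']
z=s['position'][2]-.1012
for n in C: print(n,[(k,at_z(C[n],p,z+.132)[:2]) for k,p in spots(n,'rod1_head')],[(k,at_z(C[n],p,z)[:2]) for k,p in spots(n,'rod1_foot')])
x,y,_=s['position']
for dz in(.02,.04,.06):
  v=proj(c,[[x-.001,y-.002,z+dz]])[0]; print(v, c['image'][int(round(v[1])),int(v[0])-8:int(v[0])+9].mean(1).astype(int), int(v[0])-8)
print('hole cam side col',proj(c,[[.5145,-.134,.098]]))
plan([(.5155,-.1387,.197)],-94.2)
```

```text
t 60.6 pos [ 0.5161 -0.1366  0.2062] F [ 1.2 -0.7 -1.1] open 0.271
top [] []
side [(0.58, array([ 0.508 , -0.1411])), (0.2, array([0.3273, 0.5616]))] [(0.64, array([ 0.5213, -0.1274])), (0.53, array([ 0.5656, -0.5226]))]
[280.4433 163.3602] [78 78 81 81 80 77 67 69 70 73 82 83 83 81 82 81 83] 272
[280.514  157.7603] [136 135 135 136 134 122  89  73  74  88 121 136 139 138 139 139 140] 272
[280.5859 152.0669] [140 138 139 140 139 130 102  74  70  83 112 136 141 140 141 141 139] 272
hole cam side col [[280.3702 171.3781]]
T [0.011, 0.127, 0.02] R [-0.0, -0.0, -0.001] -> [ 0.516 -0.139  0.197]
```

The shaft's column suggests the rod is about 2–3 mm to the +x side of the model, so I'm shifting −2 mm in x and −2 mm in y, then lowering gently.

Request:
arm_command(
  translation=[
    [0.026, 0, 0.026],
    [0.026, 0.04, 0.026],
    [0.026, 0.08, 0.026],
    [0.026, 0.08, 0.026],
  ],
  rotation=[
    [0, 0, 0],
    [0, 0, 0],
    [0, 0, 0],
    [0, 0, 0],
  ],
  grip=[1, 1, 1, 1],
)

```text
time_s: 61.3
position: [0.5136, -0.1387, 0.1997]
tcp_rot: [[-0.997, -0.001, -0.074], [0.074, 0.001, -0.997], [0.001, -1.0, -0.001]]
force: [-0.7, -0.6, -2.6]
opening: 0.271
```

Request:
arm_command(
  translation=[
    [0, 0.03, 0],
    [0, 0.05, 0],
    [0, 0.05, 0],
  ],
  rotation=[
    [0, 0, 0],
    [0, 0, 0],
    [0, 0, 0],
  ],
  grip=[1, 1, 1],
)

```text
time_s: 61.6
position: [0.5139, -0.1388, 0.196]
tcp_rot: [[-0.997, -0.001, -0.073], [0.073, 0.0, -0.997], [0.001, -1.0, -0.0]]
force: [0.7, 0.0, -1.4]
opening: 0.274
```

Request:
arm_command(
  translation=[
    [0, 0.03, 0],
    [0, 0.05, 0],
    [0, 0.05, 0],
  ],
  rotation=[
    [0, 0, 0],
    [0, 0, 0],
    [0, 0, 0],
  ],
  grip=[1, 1, 1],
)

```text
time_s: 61.9
position: [0.5138, -0.1388, 0.192]
tcp_rot: [[-0.997, -0.001, -0.073], [0.073, 0.0, -0.997], [0.001, -1.0, -0.0]]
force: [-0.2, 0.7, -1.8]
opening: 0.276
```

Request:
arm_command(
  translation=[
    [0, 0.03, 0],
    [0, 0.05, 0],
    [0, 0.05, 0],
  ],
  rotation=[
    [0, 0, 0],
    [0, 0, 0],
    [0, 0, 0],
  ],
  grip=[1, 1, 1],
)

```text
time_s: 62.2
position: [0.5138, -0.1388, 0.188]
tcp_rot: [[-0.997, -0.001, -0.073], [0.073, 0.0, -0.997], [0.001, -1.0, -0.0]]
force: [0.8, -0.3, -1.9]
opening: 0.274
```

Request:
arm_command(
  translation=[
    [0, 0.03, 0],
    [0, 0.05, 0],
    [0, 0.05, 0],
  ],
  rotation=[
    [0, 0, 0],
    [0, 0, 0],
    [0, 0, 0],
  ],
  grip=[1, 1, 1],
)

```text
time_s: 62.5
position: [0.5139, -0.1388, 0.184]
tcp_rot: [[-0.997, -0.001, -0.073], [0.073, 0.0, -0.997], [0.001, -1.0, -0.0]]
force: [-0.0, -0.6, -3.4]
opening: 0.274
```

The foot is 15 mm into the hole without contact. Continuing.

Request:
arm_command(
  translation=[
    [0, 0.05, 0],
    [0, 0.1, 0],
    [0, 0.1, 0],
  ],
  rotation=[
    [0, 0, 0],
    [0, 0, 0],
    [0, 0, 0],
  ],
  grip=[1, 1, 1],
)

```text
time_s: 62.8
position: [0.5135, -0.1386, 0.1756]
tcp_rot: [[-0.997, -0.001, -0.073], [0.073, 0.001, -0.997], [0.002, -1.0, -0.001]]
force: [-0.3, -0.4, -2.7]
opening: 0.274
```

Request:
arm_command(
  translation=[
    [0, 0.05, 0],
    [0, 0.1, 0],
    [0, 0.1, 0],
  ],
  rotation=[
    [0, 0, 0],
    [0, 0, 0],
    [0, 0, 0],
  ],
  grip=[1, 1, 1],
)

```text
time_s: 63.1
position: [0.5136, -0.1387, 0.1677]
tcp_rot: [[-0.997, -0.001, -0.073], [0.073, 0.001, -0.997], [0.001, -1.0, -0.001]]
force: [0.8, -0.5, -2.1]
opening: 0.275
```

Request:
arm_command(
  translation=[
    [0, 0.05, 0],
    [0, 0.1, 0],
    [0, 0.1, 0],
  ],
  rotation=[
    [0, 0, 0],
    [0, 0, 0],
    [0, 0, 0],
  ],
  grip=[1, 1, 1],
)

```text
time_s: 63.4
position: [0.5136, -0.1387, 0.1597]
tcp_rot: [[-0.997, -0.001, -0.073], [0.073, 0.001, -0.997], [0.001, -1.0, -0.001]]
force: [0.6, 0.5, -1.7]
opening: 0.271
```

Request:
arm_command(
  translation=[
    [0, 0.05, 0],
    [0, 0.1, 0],
    [0, 0.1, 0],
  ],
  rotation=[
    [0, 0, 0],
    [0, 0, 0],
    [0, 0, 0],
  ],
  grip=[1, 1, 1],
)

```text
time_s: 63.7
position: [0.5136, -0.1387, 0.1517]
tcp_rot: [[-0.997, -0.001, -0.073], [0.073, 0.001, -0.997], [0.001, -1.0, -0.001]]
force: [-0.2, -0.3, -2.3]
opening: 0.276
```

Request:
arm_command(
  translation=[
    [0, 0.03, 0],
    [0, 0.06, 0],
    [0, 0.06, 0],
  ],
  rotation=[
    [0, 0, 0],
    [0, 0, 0],
    [0, 0, 0],
  ],
  grip=[1, 1, 1],
)

```text
time_s: 64.0
position: [0.5138, -0.1388, 0.1472]
tcp_rot: [[-0.997, -0.001, -0.073], [0.073, 0.0, -0.997], [0.001, -1.0, -0.0]]
force: [0.7, -0.5, -2.1]
opening: 0.274
```

Request:
arm_command(
  translation=[
    [0, 0.03, 0],
    [0, 0.06, 0],
    [0, 0.06, 0],
  ],
  rotation=[
    [0, 0, 0],
    [0, 0, 0],
    [0, 0, 0],
  ],
  grip=[1, 1, 1],
)

```text
time_s: 64.3
position: [0.5138, -0.1388, 0.1424]
tcp_rot: [[-0.997, -0.001, -0.073], [0.073, 0.0, -0.997], [0.001, -1.0, -0.0]]
force: [-0.3, 0.1, -0.9]
opening: 0.27
```

Request:
arm_command(
  translation=[
    [0, 0.05, 0],
    [0, 0.1, 0],
    [0, 0.1, 0],
  ],
  rotation=[
    [0, 0, 0],
    [0, 0, 0],
    [0, 0, 0],
  ],
  grip=[1, 1, 1],
)

```text
time_s: 64.6
position: [0.5135, -0.1386, 0.1341]
tcp_rot: [[-0.997, -0.001, -0.073], [0.073, 0.001, -0.997], [0.001, -1.0, -0.001]]
force: [0.3, 0.2, -2.3]
opening: 0.273
```

Request:
arm_command(
  translation=[
    [0, 0.05, 0],
    [0, 0.1, 0],
    [0, 0.1, 0],
  ],
  rotation=[
    [0, 0, 0],
    [0, 0, 0],
    [0, 0, 0],
  ],
  grip=[1, 1, 1],
)

```text
time_s: 64.9
position: [0.5136, -0.1387, 0.1261]
tcp_rot: [[-0.997, -0.001, -0.073], [0.073, 0.001, -0.997], [0.001, -1.0, -0.001]]
force: [0.4, 0.9, -2.2]
opening: 0.27
```

Request:
arm_command(
  translation=[
    [0, 0.03, 0],
    [0, 0.05, 0],
    [0, 0.05, 0],
  ],
  rotation=[
    [0, 0, 0],
    [0, 0, 0],
    [0, 0, 0],
  ],
  grip=[1, 1, 1],
)

```text
time_s: 65.2
position: [0.5139, -0.1388, 0.1225]
tcp_rot: [[-0.997, -0.0, -0.073], [0.073, 0.0, -0.997], [0.0, -1.0, -0.0]]
force: [0.2, 0.4, -2.3]
opening: 0.271
```

Request:
arm_command(
  translation=[
    [0, 0.03, 0],
    [0, 0.03, 0],
  ],
  rotation=[
    [0, 0, 0],
    [0, 0, 0],
  ],
  grip=[1, 1],
)

```text
time_s: 65.4
position: [0.5139, -0.1388, 0.1201]
tcp_rot: [[-0.997, -0.0, -0.073], [0.073, 0.0, -0.997], [0.0, -1.0, -0.0]]
force: [0.1, -0.5, -1.7]
opening: 0.275
```

Request:
arm_command(
  translation=[
    [0, 0.03, 0],
    [0, 0.03, 0],
  ],
  rotation=[
    [0, 0, 0],
    [0, 0, 0],
  ],
  grip=[1, 1],
)

```text
time_s: 65.6
position: [0.5145, -0.1391, 0.1189]
tcp_rot: [[-0.997, 0.001, -0.073], [0.073, -0.0, -0.997], [-0.001, -1.0, 0.0]]
force: [-1.0, 0.6, 5.7]
opening: 0.27
```

Rod1 hit bottom at 0.1189, the home depth. Releasing, rising, backing away to +y and starting the quarter turn for the handle.

Request:
arm_command(
  translation=[
    [0, 0.01, 0],
    [0, 0, 0],
    [0, 0, 0],
    [0, -0.01, 0],
    [0, -0.01, 0],
  ],
  rotation=[
    [0, 0, 0],
    [0, 0, 0],
    [0, 0, 0],
    [0, 0, 0],
    [0, 0, 0],
  ],
  grip=[1, 0.6, 0.3, 0, 0],
)

```text
time_s: 66.1
position: [0.5142, -0.139, 0.1187]
tcp_rot: [[-0.997, 0.0, -0.073], [0.073, -0.0, -0.997], [-0.0, -1.0, 0.0]]
force: [-0.4, 0.0, -1.3]
opening: 0.445
```

Request:
arm_command(
  translation=[
    [0, 0, 0],
    [0, -0.2, 0],
    [0, -0.5, 0],
    [0, -0.9, 0],
    [0, -1, 0],
  ],
  rotation=[
    [0, 0, 0],
    [0, 0, 0],
    [0, 0, 0],
    [0, 0, 0],
    [0, 0, 0],
  ],
  grip=[0, 0, 0, 0, 0],
)

```text
time_s: 66.6
position: [0.516, -0.1398, 0.2016]
tcp_rot: [[-0.997, 0.006, -0.073], [0.073, -0.003, -0.997], [-0.006, -1.0, 0.002]]
force: [0.5, 0.3, 1.0]
opening: 0.496
```

Request:
arm_command(
  translation=[
    [0, -0.2, -0.5],
    [0, -0.2, -1],
    [0, -0.2, -1],
  ],
  rotation=[
    [0, 0, 0],
    [0, 0, 0],
    [0, 0, 0],
  ],
  grip=[0, 0, 0],
)

```text
time_s: 66.9
position: [0.5189, -0.055, 0.2144]
tcp_rot: [[-0.998, -0.001, -0.069], [0.069, 0.002, -0.998], [0.001, -1.0, -0.002]]
force: [-0.3, -0.5, -0.3]
opening: 0.5
```

Request:
arm_command(
  translation=[
    [0, 0, -0.5],
    [0, 0, -1],
    [0, 0, -1],
    [0, 0, -1],
    [0, 0, -1],
  ],
  rotation=[
    [0, -0.14, 0],
    [0, -0.28, 0],
    [0, -0.42, 0],
    [0, -0.5, 0],
    [0, -0.5, 0],
  ],
  grip=[0, 0, 0, -0.5, -1],
)

```text
time_s: 67.4
position: [0.5254, 0.0206, 0.2138]
tcp_rot: [[-0.9, -0.001, 0.435], [-0.435, -0.0, -0.9], [0.001, -1.0, -0.001]]
force: [0.6, -0.6, -0.4]
opening: 0.604
```

Request:
arm_command(
  translation=[
    [0, 0, 0],
    [0, 0, 0],
    [0, 0, 0],
    [0, 0, 0],
    [0, 0, 0],
  ],
  rotation=[
    [0, -0.14, 0],
    [0, -0.28, 0],
    [0, -0.42, 0],
    [0, -0.5, 0],
    [0, -0.5, 0],
  ],
  grip=[-1, -1, -1, -1, -1],
)

```text
time_s: 67.9
position: [0.5256, 0.02, 0.2142]
tcp_rot: [[-0.565, -0.001, 0.825], [-0.825, -0.0, -0.565], [0.001, -1.0, -0.001]]
force: [-0.6, -0.8, 0.6]
opening: 0.978
```

Run:
```python
from h import *
np.set_printoptions(precision=4,suppress=True)
s=st(); print(np.round(s['joint_positions'],1)); plan([(.590,.0325,.17),(.590,.0325,.057)],-4)
C={n:cap(n) for n in('top','side')}
for th,z in(('rod0_head',.15),('rod1_head',.15),('handle',.09),('deck',.046)):
  for n in C: print(th,n,[(k,at_z(C[n],p,z)[:2]) for k,p in spots(n,th)[:3]])
```

```text
t 67.9 pos [0.5256 0.02   0.2142] F [-0.6 -0.8  0.6] open 0.978
[-10.   22.2  95.8  -0.   62.   24.4]
T [-0.584, 0.551, 0.577] R [0.001, -0.506, 0.0] -> [0.59  0.032 0.17 ]
T [0.0, 0.706, 0.0] R [0.0, 0.0, 0.0] -> [0.59  0.032 0.114]
T [0.0, 0.706, 0.0] R [0.0, 0.0, 0.0] -> [0.59  0.032 0.057]
rod0_head top [(0.52, array([ 0.6306, -0.1437]))]
rod0_head side [(0.44, array([ 0.6274, -0.1343]))]
rod1_head top [(0.4, array([ 0.5019, -0.1412]))]
rod1_head side [(0.38, array([ 0.512 , -0.1303]))]
handle top []
handle side []
deck top []
deck side []
```

Request:
arm_command(
  translation=[
    [-0.3, 0.1, 0.3],
    [-0.584, 0.3, 0.577],
    [-0.584, 0.55, 0.577],
    [-0.584, 0.55, 0.577],
    [-0.584, 0.55, 0.577],
  ],
  rotation=[
    [0, -0.14, 0],
    [0, -0.28, 0],
    [0, -0.42, 0],
    [0, -0.506, 0],
    [0, -0.506, 0],
  ],
  grip=[-1, -1, -1, -1, -1],
)

```text
time_s: 68.9
position: [0.5899, 0.0336, 0.1697]
tcp_rot: [[-0.067, -0.002, 0.998], [-0.998, 0.0, -0.067], [-0.0, -1.0, -0.002]]
force: [-0.1, 0.7, 0.0]
opening: 1.006
```

Run:
```python
from h import *
s=st(); plan([(.590,.0325,.1),(.590,.0325,.057)],-4)
```

```text
t 68.9 pos [0.5899 0.0336 0.1697] F [-0.1  0.7  0. ] open 1.006
T [0.013, 0.872, 0.004] R [0.002, 0.002, -0.0] -> [0.59  0.032 0.1  ]
T [0.0, 0.538, 0.0] R [0.0, 0.0, 0.0] -> [0.59  0.032 0.057]
```

Request:
arm_command(
  translation=[
    [0.013, 0.25, 0],
    [0.013, 0.5, 0],
    [0.013, 0.7, 0],
    [0.013, 0.87, 0],
    [0.013, 0.87, 0],
  ],
  rotation=[
    [0, 0, 0],
    [0, 0, 0],
    [0, 0, 0],
    [0, 0, 0],
    [0, 0, 0],
  ],
  grip=[-1, -1, -1, -1, -1],
)

```text
time_s: 69.4
position: [0.589, 0.0324, 0.0997]
tcp_rot: [[-0.068, -0.003, 0.998], [-0.998, 0.0, -0.068], [-0.0, -1.0, -0.003]]
force: [0.4, -0.5, -0.4]
opening: 0.999
```

Request:
arm_command(
  translation=[
    [0, 0.14, 0],
    [0, 0.28, 0],
    [0, 0.42, 0],
    [0, 0.54, 0],
    [0, 0.54, 0],
  ],
  rotation=[
    [0, 0, 0],
    [0, 0, 0],
    [0, 0, 0],
    [0, 0, 0],
    [0, 0, 0],
  ],
  grip=[-1, -1, -1, -1, -1],
)

```text
time_s: 69.9
position: [0.5889, 0.0325, 0.0562]
tcp_rot: [[-0.067, -0.003, 0.998], [-0.998, 0.0, -0.067], [-0.0, -1.0, -0.003]]
force: [-0.3, -0.5, 0.5]
opening: 1.0
```

Request:
arm_command(
  translation=[
    [0, 0, 0],
    [0, 0, 0],
    [0, 0, 0],
    [0, 0, 0],
    [0, 0, 0],
  ],
  rotation=[
    [0, 0, 0],
    [0, 0, 0],
    [0, 0, 0],
    [0, 0, 0],
    [0, 0, 0],
  ],
  grip=[-0.6, -0.3, 0, 0.2, 0.4],
)

```text
time_s: 70.4
position: [0.5904, 0.0323, 0.0583]
tcp_rot: [[-0.067, 0.001, 0.998], [-0.998, -0.0, -0.067], [0.0, -1.0, 0.001]]
force: [0.2, 0.4, 0.3]
opening: 0.627
```

Request:
arm_command(
  translation=[
    [0, 0, 0],
    [0, 0, 0],
    [0, 0, 0],
    [0, 0, 0],
    [0, 0, 0],
  ],
  rotation=[
    [0, 0, 0],
    [0, 0, 0],
    [0, 0, 0],
    [0, 0, 0],
    [0, 0, 0],
  ],
  grip=[0.6, 1, 1, 1, 1],
)

```text
time_s: 70.9
position: [0.5877, 0.0326, 0.0578]
tcp_rot: [[-0.067, -0.005, 0.998], [-0.998, 0.0, -0.067], [0.0, -1.0, -0.005]]
force: [-5.0, 0.3, 4.4]
opening: 0.452
```

The handle is pinched across its 40 mm (39.3 mm read). Pushing along −y in gentle stages.

Request:
arm_command(
  translation=[
    [0.05, 0, -0.02],
    [0.15, 0, -0.02],
    [0.25, 0, -0.02],
    [0.35, 0, -0.02],
    [0.45, 0, -0.02],
  ],
  rotation=[
    [0, 0, 0],
    [0, 0, 0],
    [0, 0, 0],
    [0, 0, 0],
    [0, 0, 0],
  ],
  grip=[1, 1, 1, 1, 1],
)

```text
time_s: 71.4
position: [0.5854, -0.0041, 0.0578]
tcp_rot: [[-0.067, -0.002, 0.998], [-0.998, 0.0, -0.067], [-0.0, -1.0, -0.002]]
force: [-3.3, 4.1, 2.5]
opening: 0.455
```

Request:
arm_command(
  translation=[
    [0.1, 0, 0],
    [0.2, 0, 0],
    [0.3, 0, 0],
    [0.4, 0, 0],
    [0.5, 0, 0],
  ],
  rotation=[
    [0, 0, 0],
    [0, 0, 0],
    [0, 0, 0],
    [0, 0, 0],
    [0, 0, 0],
  ],
  grip=[1, 1, 1, 1, 1],
)

```text
time_s: 71.9
position: [0.5828, -0.044, 0.0578]
tcp_rot: [[-0.067, -0.001, 0.998], [-0.998, 0.0, -0.067], [-0.0, -1.0, -0.001]]
force: [-2.7, 3.6, 2.4]
opening: 0.464
```

Request:
arm_command(
  translation=[
    [0.1, 0, 0],
    [0.2, 0, 0],
    [0.3, 0, 0],
    [0.4, 0, 0],
    [0.5, 0, 0],
  ],
  rotation=[
    [0, 0, 0],
    [0, 0, 0],
    [0, 0, 0],
    [0, 0, 0],
    [0, 0, 0],
  ],
  grip=[1, 1, 1, 1, 1],
)

```text
time_s: 72.4
position: [0.5802, -0.0839, 0.0578]
tcp_rot: [[-0.067, -0.001, 0.998], [-0.998, 0.0, -0.067], [-0.0, -1.0, -0.001]]
force: [-3.9, 3.6, 3.5]
opening: 0.456
```

Request:
arm_command(
  translation=[
    [0.1, 0, 0],
    [0.2, 0, 0],
    [0.3, 0, 0],
    [0.4, 0, 0],
    [0.5, 0, 0],
  ],
  rotation=[
    [0, 0, 0],
    [0, 0, 0],
    [0, 0, 0],
    [0, 0, 0],
    [0, 0, 0],
  ],
  grip=[1, 1, 1, 1, 1],
)

```text
time_s: 72.9
position: [0.5776, -0.1239, 0.0578]
tcp_rot: [[-0.067, -0.001, 0.998], [-0.998, 0.0, -0.067], [-0.0, -1.0, -0.001]]
force: [-3.7, 3.3, 2.9]
opening: 0.456
```

Request:
arm_command(
  translation=[
    [0.1, 0, 0],
    [0.2, 0, 0],
    [0.3, 0, 0],
    [0.4, 0, 0],
    [0.45, 0, 0],
  ],
  rotation=[
    [0, 0, 0],
    [0, 0, 0],
    [0, 0, 0],
    [0, 0, 0],
    [0, 0, 0],
  ],
  grip=[1, 1, 1, 1, 1],
)

```text
time_s: 73.4
position: [0.5752, -0.1603, 0.0578]
tcp_rot: [[-0.067, -0.001, 0.998], [-0.998, -0.0, -0.067], [0.0, -1.0, -0.001]]
force: [-3.7, 4.0, 3.0]
opening: 0.457
```

Request:
arm_command(
  translation=[
    [0.03, 0, 0],
    [0.06, 0, 0],
    [0.06, 0, 0],
  ],
  rotation=[
    [0, 0, 0],
    [0, 0, 0],
    [0, 0, 0],
  ],
  grip=[1, 1, 1],
)

```text
time_s: 73.7
position: [0.575, -0.1645, 0.0578]
tcp_rot: [[-0.067, -0.001, 0.998], [-0.998, -0.001, -0.067], [0.001, -1.0, -0.001]]
force: [-3.8, 0.5, 2.0]
opening: 0.457
```

Request:
arm_command(
  translation=[
    [0.03, 0, 0],
    [0.05, 0, 0],
    [0.05, 0, 0],
  ],
  rotation=[
    [0, 0, 0],
    [0, 0, 0],
    [0, 0, 0],
  ],
  grip=[1, 1, 1],
)

```text
time_s: 74.0
position: [0.5748, -0.1667, 0.0578]
tcp_rot: [[-0.067, -0.001, 0.998], [-0.998, 0.002, -0.067], [-0.002, -1.0, -0.001]]
force: [-3.1, 6.3, 3.7]
opening: 0.455
```

Request:
arm_command(
  translation=[
    [0.03, 0, 0],
    [0.03, 0, 0],
    [0.03, 0, 0],
  ],
  rotation=[
    [0, 0, 0],
    [0, 0, 0],
    [0, 0, 0],
  ],
  grip=[1, 1, 1],
)

```text
time_s: 74.3
position: [0.5748, -0.1667, 0.0579]
tcp_rot: [[-0.068, -0.0, 0.998], [-0.998, 0.005, -0.068], [-0.005, -1.0, -0.001]]
force: [-3.0, 11.5, 4.2]
opening: 0.46
```

Request:
arm_command(
  translation=[
    [0.03, 0, 0],
    [0.03, 0, 0],
    [0.03, 0, 0],
  ],
  rotation=[
    [0, 0, 0],
    [0, 0, 0],
    [0, 0, 0],
  ],
  grip=[1, 1, 1],
)

```text
time_s: 74.6
position: [0.5748, -0.1668, 0.0579]
tcp_rot: [[-0.069, 0.0, 0.998], [-0.998, 0.009, -0.069], [-0.009, -1.0, -0.001]]
force: [-1.7, 17.2, 5.3]
opening: 0.458
```

It's at the far stop: force rises to 17 N with no further motion, and travel was 0.1994 m in y over the slant, about 0.200 m. Relaxing, opening and withdrawing.

Request:
arm_command(
  translation=[
    [-0.02, 0, 0],
    [-0.04, 0, 0],
    [-0.04, 0, 0],
    [-0.04, 0, 0],
    [-0.04, 0, 0],
  ],
  rotation=[
    [0, 0, 0],
    [0, 0, 0],
    [0, 0, 0],
    [0, 0, 0],
    [0, 0, 0],
  ],
  grip=[1, 1, 0.5, 0, -0.4],
)

```text
time_s: 75.1
position: [0.5775, -0.1705, 0.0583]
tcp_rot: [[-0.067, 0.006, 0.998], [-0.998, -0.003, -0.067], [0.003, -1.0, 0.006]]
force: [0.7, -0.7, -0.1]
opening: 0.528
```

Request:
arm_command(
  translation=[
    [0, 0, 0],
    [0, 0, 0],
    [0, 0, 0],
    [0, -0.2, 0],
    [0, -0.5, 0],
  ],
  rotation=[
    [0, 0, 0],
    [0, 0, 0],
    [0, 0, 0],
    [0, 0, 0],
    [0, 0, 0],
  ],
  grip=[-0.7, -0.7, -0.7, -0.7, -0.7],
)

```text
time_s: 75.6
position: [0.5744, -0.1695, 0.0971]
tcp_rot: [[-0.068, -0.002, 0.998], [-0.998, 0.001, -0.068], [-0.001, -1.0, -0.002]]
force: [-0.2, 0.4, -0.3]
opening: 0.84
```

Request:
arm_command(
  translation=[
    [0, -0.5, 0],
    [0, -1, 0],
    [0, -1, 0],
  ],
  rotation=[
    [0, 0, 0],
    [0, 0, 0],
    [0, 0, 0],
  ],
  grip=[-0.7, -0.7, -0.7],
)

```text
time_s: 75.9
position: [0.5795, -0.1719, 0.1842]
tcp_rot: [[-0.067, 0.013, 0.998], [-0.998, -0.007, -0.067], [0.006, -1.0, 0.013]]
force: [0.2, 0.2, -0.2]
opening: 0.849
```

Request:
arm_command(
  translation=[
    [-0.5, -0.3, -0.5],
    [-1, -0.5, -1],
    [-1, -0.5, -1],
    [-1, -0.5, -1],
  ],
  rotation=[
    [0, 0, 0],
    [0, 0, 0],
    [0, 0, 0],
    [0, 0, 0],
  ],
  grip=[-0.7, -0.7, -0.7, -0.7],
)

```text
time_s: 76.3
position: [0.499, -0.0825, 0.2185]
tcp_rot: [[-0.065, 0.0, 0.998], [-0.998, -0.0, -0.065], [-0.0, -1.0, 0.0]]
force: [0.5, -0.1, 0.5]
opening: 0.853
```

Request:
arm_command(
  translation=[
    [-0.5, 0, -0.5],
    [-1, 0, -0.7],
    [-1, 0, -0.7],
    [-1, 0, -0.7],
    [-1, 0, -0.7],
  ],
  rotation=[
    [0, 0, 0],
    [0, 0, 0],
    [0, 0, 0],
    [0, 0, 0],
    [0, 0, 0],
  ],
  grip=[-0.7, -0.7, -0.7, -0.7, -0.7],
)

```text
time_s: 76.8
position: [0.4521, -0.0021, 0.2179]
tcp_rot: [[-0.068, 0.002, 0.998], [-0.998, -0.001, -0.068], [0.001, -1.0, 0.002]]
force: [0.5, 0.3, -0.0]
opening: 0.848
```

Run:
```python
from h import *
np.set_printoptions(precision=4,suppress=True)
st()
C={n:cap(n) for n in('top','side')}
for th,z in(('rod0_head',.15),('rod1_head',.15),('handle',.09),('stapler',0),('mug',0),('stamp',0),('calculator',0),('pen_tub',0)):
  for n in C: print(th,n,[(k,at_z(C[n],p,z)[:2]) for k,p in spots(n,th)[:2]])
a=cv2.resize(C['top']['image'][110:235,290:457],(400,300),interpolation=cv2.INTER_CUBIC)
b=cv2.resize(C['side']['image'][110:235,200:367],(400,300),interpolation=cv2.INTER_CUBIC)
t=cv2.resize(C['top']['image'],(400,300)); u=cv2.resize(C['side']['image'],(400,300))
cv2.imwrite('pics/fin.png',np.vstack([np.hstack([a,b]),np.hstack([t,u])]))
```

```text
t 76.8 pos [ 0.4521 -0.0021  0.2179] F [ 0.5  0.3 -0. ] open 0.848
rod0_head top []
rod0_head side [(0.56, array([ 0.6308, -0.3489]))]
rod1_head top []
rod1_head side [(0.63, array([ 0.4904, -0.3224]))]
handle top [(0.58, array([ 0.5723, -0.1689]))]
handle side [(0.8, array([ 0.568 , -0.1687]))]
stapler top []
stapler side [(0.65, array([0.4335, 0.0054]))]
mug top [(0.74, array([0.298 , 0.3237]))]
mug side [(0.88, array([0.2955, 0.3247]))]
stamp top [(0.74, array([0.7005, 0.3236]))]
stamp side [(0.62, array([0.421 , 0.0184])), (0.52, array([0.6846, 0.3286]))]
calculator top [(0.59, array([0.7592, 0.1254])), (0.53, array([0.6595, 0.1767]))]
calculator side [(0.75, array([0.7721, 0.1247]))]
pen_tub top [(0.71, array([0.704 , 0.4262]))]
pen_tub side [(0.92, array([0.6902, 0.424 ])), (0.27, array([0.6861, 0.3303]))]
```

View pics/fin.png

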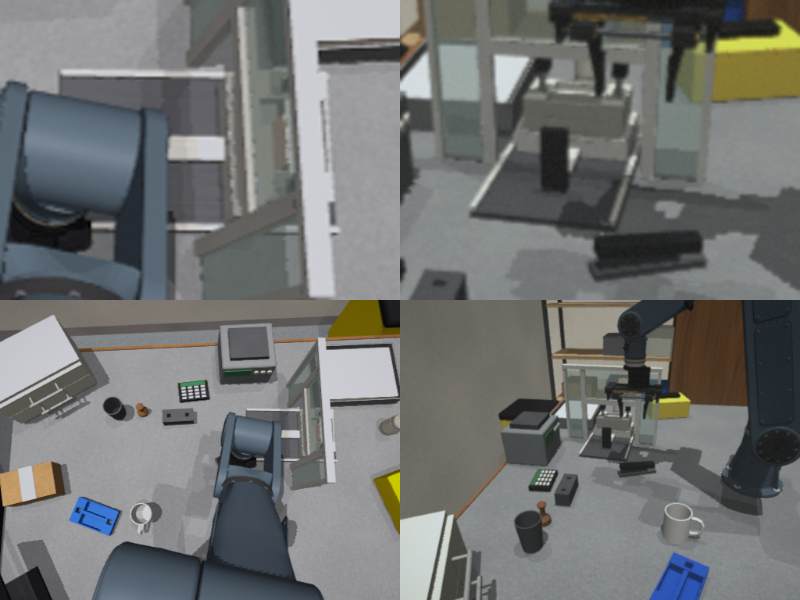

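The last picture shows the locked stack right through behind the screen, with the rod heads at (542,70) and (620,70). The handle is on the near side at (555,160), the gripper is clear, and the other things are in place. Handing in.

```bash
python3 -c "
from h import *
print(bot.hand_in()); st()"
```

```text
the job is handed in; nothing more can be done
None
the job is handed in; nothing more can be done
```

The job is done and handed in at about 77 s of the 210 s allowed. I pulled the carriage out to the loading stop and stacked the two white trays on it; only two were there. I pushed both rods home and slid the carriage by its handle through to the far stop. The blue look-alike was left alone.

**Checks that agreed:**
- **Trays:** both seated within 1 mm of the predicted height.
- **Rods:** both touched bottom within 1 mm of the predicted home depth.
- **Carriage:** the handle travelled about 0.200 m, and the push force then rose to 17 N with no more motion.
- **Final picture:** the stack stands behind the screen with both rod heads up, the gripper is clear and the other things look undisturbed.

**What failed or disagreed:**
- **Height offset:** the arm's reported height was about 36 mm too low compared with the cameras and a touch on the tray. The first tray grasp closed on nothing because of this. I corrected for it from then on.
- **First handle grasp:** it was made before I found that offset, so it probably held only the top few millimetres of the handle. It still pulled the carriage to its stop.
- **Knocked tray:** the second tray was shifted a few centimetres partway through, so I measured it again before picking it up.
- **Detector accuracy:** the trained networks were sometimes 5–10 mm off, so I relied on silhouette fits and force contact instead.

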